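# Load the swing-arm bench drill with a row of pipe saddles

## Task

Get the bench drill ready for the next batch: swing the drill arm well clear of the bed, then put every pipe saddle on the bed in one row, groove side up (turn over those that lie groove down), each with one short end flush and square against the back fence, and lay the steel straightedge flat on the bed, pushed up flush along the other ends of the whole row. Only then swing the drill arm back over the row as far as its stop. Leave the mug, the tin and the hand brush where they are.

Things in the scene. Friction and masses are not known exactly. Their poses are not given: they have to be found in the camera images.
- drill_stand: fixed drill stand: flat grey cast bed 14 mm thick (top 14 mm above the table), spanning x -125..205, y -155..155 mm of this frame, whose origin is on the table under it; its +x looks away from the robot. A fence runs across it, the column stands behind the fence. With the saddles flush to the fence their centres are at x = 40 mm; keep them between y -125 and 125 mm
- fence_mid (a point): middle of the foot of the fence's working face, on the bed top (x 95, y 0, z 14 mm of the stand). The ground steel fence is slippery, 24 mm high, 18 mm thick and 296 mm long (along y); its face looks to the stand's -x, towards the robot
- column_foot (a point): foot of the steel column on the bed top, on the axis of the drill arm (x 160, y 0, z 14 mm of the stand). The column is 18 mm in radius, its foot 40 mm, its top 289 mm above the table
- drill_arm (a joint): angle (rad) of the blue drill arm about the column. 0: at its stop, pointing to the stand's -x (to the robot) with the drill over the row; it grows as the arm swings to the robot's right, to the stand's -y (pi/2); limit 1.75. Over 1.4 is well clear. Light friction (0.25 N m): it stays where it is left. Arm underside 185 mm, bit tip 91 mm above the table
- drill_handle (a point): centre of the upright round black grip at the arm's end: 28 mm diameter, 60 mm tall (233 to 295 mm above the table), 195 mm from the column axis; at angle q it is at (160 - 195 cos q, -195 sin q) mm of the stand. The drill head (34 mm radius, top 278 mm above the table) stands 75 mm nearer the column
- saddle1_mid (a point): centre of a pipe saddle: aluminium block 110 (x) x 50 (y) x 20 mm, 0.22 kg, alike end for end, solid near the ends; stands by itself on an end. One 110 x 50 face has a half-round groove 18 mm wide, 9 mm deep, across it at mid-length, blue spot in it; the other is a flat black plastic pad. z points out of the grooved face. Starts groove down, flat on the table left of the drill. May be absent (None)
- saddle2_mid (a point): centre of a pipe saddle: aluminium block 110 (x) x 50 (y) x 20 mm, 0.22 kg, alike end for end, solid near the ends; stands by itself on an end. One 110 x 50 face has a half-round groove 18 mm wide, 9 mm deep, across it at mid-length, blue spot in it; the other is a flat black plastic pad. z points out of the grooved face. Starts groove down, flat on the table left of the drill. May be absent (None)
- saddle3_mid (a point): centre of a pipe saddle: aluminium block 110 (x) x 50 (y) x 20 mm, 0.22 kg, alike end for end, solid near the ends; stands by itself on an end. One 110 x 50 face has a half-round groove 18 mm wide, 9 mm deep, across it at mid-length, blue spot in it; the other is a flat black plastic pad. z points out of the grooved face. Starts groove up, flat on the table left of the drill. May be absent (None)
- saddle1: the same saddle1; origin in the middle of the 110 x 50 face that is underneath at the start (its grooved face)
- saddle2: the same saddle2; origin in the middle of the 110 x 50 face that is underneath at the start (its grooved face)
- saddle3: the same saddle3; origin in the middle of its black face
- straightedge_mid (a point): centre of the steel straightedge, a flat bar 290 mm long (its y axis) x 30 mm wide (x) x 14 mm thick (z), 0.35 kg, with fine division marks along one edge; starts lying on the table right of the drill. Laid up to the saddles on the bed its centre is at x = -30 mm of the stand
- straightedge: the same straightedge; origin in the middle of its underside
- mug: green and white mug with handle, 101 mm tall, bystander behind the drill on the left; origin under its centre
- blade_tin: dark green tin box 86 x 119 x 45 mm, bystander on the right; origin under its centre
- brush: hand brush with orange handle, 57 x 154 x 91 mm, bristles down, bystander far right beside the drawer unit; origin under its centre
Not all that is in view belongs to the job. What is shaped like the saddle1 but pink is not meant.

How it is judged (in metres and radians):
On the way, in this order (a step that is already met when the one before it is completed fails the run):
1. the drill arm is swung well clear of the bed (value of joint drill_arm above 1.4 rad), for 0.2 s.
2. with the arm still clear, every saddle lies groove up and flush against the fence, and the straightedge lies flush along the row (value of joint drill_arm above 1.4 rad and angle between each of saddle1_mid, saddle2_mid, saddle3_mid's own z axis and vertical below 0.06 rad and z of saddle1_mid in the frame of drill_stand between 0.021 and 0.027 m and x of saddle1_mid in the frame of drill_stand between 0.0365 and 0.0435 m and y of saddle1_mid in the frame of drill_stand between -0.125 and 0.125 m and angle between the x axis of each of saddle1_mid, saddle2_mid, saddle3_mid and the x axis of drill_stand, either way round below 0.05 rad and y of saddle1_mid in the frame of straightedge_mid between -0.13 and 0.13 m and (x of saddle1_mid in the frame of straightedge_mid between 0.0665 and 0.0735 m or x of saddle1_mid in the frame of straightedge_mid between -0.0735 and -0.0665 m) and z of saddle2_mid in the frame of drill_stand between 0.021 and 0.027 m and x of saddle2_mid in the frame of drill_stand between 0.0365 and 0.0435 m and y of saddle2_mid in the frame of drill_stand between -0.125 and 0.125 m and y of saddle2_mid in the frame of straightedge_mid between -0.13 and 0.13 m and (x of saddle2_mid in the frame of straightedge_mid between 0.0665 and 0.0735 m or x of saddle2_mid in the frame of straightedge_mid between -0.0735 and -0.0665 m) and z of saddle3_mid in the frame of drill_stand between 0.021 and 0.027 m and x of saddle3_mid in the frame of drill_stand between 0.0365 and 0.0435 m and y of saddle3_mid in the frame of drill_stand between -0.125 and 0.125 m and y of saddle3_mid in the frame of straightedge_mid between -0.13 and 0.13 m and (x of saddle3_mid in the frame of straightedge_mid between 0.0665 and 0.0735 m or x of saddle3_mid in the frame of straightedge_mid between -0.0735 and -0.0665 m) and angle between straightedge_mid's own x axis and vertical between 1.5 and 1.64 rad and angle between straightedge_mid's own y axis and vertical between 1.5 and 1.64 rad and z of straightedge_mid in the frame of drill_stand between 0.018 and 0.024 m and x of straightedge_mid in the frame of drill_stand between -0.036 and -0.024 m and angle between the y axis of straightedge_mid and the y axis of drill_stand, either way round below 0.05 rad), for 0.2 s.
At the end, for the whole second after the job is handed in: every saddle flat on the bed, groove up, a short end within 3.5 mm of the fence, straight to 0.05 rad; straightedge flat on the bed, within 3.5 mm of all the other ends and reaching past each saddle's centre by 15 mm; drill arm at its stop (under 0.06 rad); all at rest (value of joint drill_arm below 0.06 rad and angle between each of saddle1_mid, saddle2_mid, saddle3_mid's own z axis and vertical below 0.06 rad and z of saddle1_mid in the frame of drill_stand between 0.021 and 0.027 m and x of saddle1_mid in the frame of drill_stand between 0.0365 and 0.0435 m and y of saddle1_mid in the frame of drill_stand between -0.125 and 0.125 m and angle between the x axis of each of saddle1_mid, saddle2_mid, saddle3_mid and the x axis of drill_stand, either way round below 0.05 rad and y of saddle1_mid in the frame of straightedge_mid between -0.13 and 0.13 m and (x of saddle1_mid in the frame of straightedge_mid between 0.0665 and 0.0735 m or x of saddle1_mid in the frame of straightedge_mid between -0.0735 and -0.0665 m) and z of saddle2_mid in the frame of drill_stand between 0.021 and 0.027 m and x of saddle2_mid in the frame of drill_stand between 0.0365 and 0.0435 m and y of saddle2_mid in the frame of drill_stand between -0.125 and 0.125 m and y of saddle2_mid in the frame of straightedge_mid between -0.13 and 0.13 m and (x of saddle2_mid in the frame of straightedge_mid between 0.0665 and 0.0735 m or x of saddle2_mid in the frame of straightedge_mid between -0.0735 and -0.0665 m) and z of saddle3_mid in the frame of drill_stand between 0.021 and 0.027 m and x of saddle3_mid in the frame of drill_stand between 0.0365 and 0.0435 m and y of saddle3_mid in the frame of drill_stand between -0.125 and 0.125 m and y of saddle3_mid in the frame of straightedge_mid between -0.13 and 0.13 m and (x of saddle3_mid in the frame of straightedge_mid between 0.0665 and 0.0735 m or x of saddle3_mid in the frame of straightedge_mid between -0.0735 and -0.0665 m) and angle between straightedge_mid's own x axis and vertical between 1.5 and 1.64 rad and angle between straightedge_mid's own y axis and vertical between 1.5 and 1.64 rad and z of straightedge_mid in the frame of drill_stand between 0.018 and 0.024 m and x of straightedge_mid in the frame of drill_stand between -0.036 and -0.024 m and angle between the y axis of straightedge_mid and the y axis of drill_stand, either way round below 0.05 rad and linear speed of each of saddle1, saddle2, saddle3, straightedge below 0.02 m/s); the robot touches nothing.
It fails at once if the green and white mug is displaced by more than 4 cm or tipped (distance of mug from where it was at the start of the episode above 0.04 m or angle between mug's own z axis and vertical above 0.4 rad).
It fails at once if the green tin is displaced by more than 4 cm or tipped (distance of blade_tin from where it was at the start of the episode above 0.04 m or angle between blade_tin's own z axis and vertical above 0.4 rad).
It fails at once if the orange hand brush is displaced by more than 4 cm or tipped (distance of brush from where it was at the start of the episode above 0.04 m or angle between brush's own z axis and vertical above 0.4 rad).
Of saddle1, saddle2, saddle3 only 2 to 3 are there at a start; the rules pass over those that are not, and their reading is None.
At some moment in a run one of saddle1, saddle2, saddle3 may be knocked a few centimetres aside while the robot is not near it.
It also fails if it takes over 210 s, if anything falls off the work surface, if the arm or the gripper's body presses on something with over 40 N, if the wrist force passes 120 N, or if a joint passes its speed limit or range.

## Robot

A 6-joint arm with a two-finger parallel gripper is mounted at the origin on a cart in front of the work surface, level with it; the furniture and walls round the work are solid. World frame = base frame: x ahead of the robot, y to its left, z up, the work surface at z = 0. Lengths are in mm, angles in degrees, forces in N, time in s.
With the tool pointing down it reaches from about 300 to 850 mm from the base axis. Payload 4.2 kg.
Tool frame: the origin (TCP) lies on the centre line of the jaws, within the pads' length; the fingertips stand 14 mm ahead of it and the grasp point (between the pads) lies 5 mm behind it; x points along the fingers, y is the direction in which the jaws open and shut, and the axes are right-handed (so a half turn about x gives the same grasp; the last joint's range is limited). The gripper opens to 91 mm and grips with 3 to 60 N. Pads are 32 mm wide; open, the fingers measure 118 mm over their backs; the gripper's body (76 mm by 178 mm) begins 60 mm behind the grasp point.
Start: joints at [-74.313, 18.312, 89.639, -0, 72.044, -1.146], TCP at [166.518, -550.378, 201.576] pointing down, gripper open.
Joint ranges: [-177.97, 177.97], [-48.28, 115.42], [12.27, 149.76], [-77.06, 257.06], [2.81, 150.46], [-146.56, 146.56]. Speed limits (degrees/s): [147.25, 147.25, 180, 180, 180, 180].

## Interface

Orientations are given as [roll, pitch, yaw] about the fixed x, y, z axes, in that order (R = Rz(yaw) Ry(pitch) Rx(roll)).
In Python, from workcell import readout, optics, env gives the robot as it stands.
- The arm moves only by the shell command python3 -m creep 'ROWS' [OPENING] [FORCE]. ROWS is JSON, a list of rows, each an object with "translation": the shift along the world's x, y, z in cm, a list of three; "delta_rot": the turn, a rotation vector about the world's x, y, z in rad, a list of three. In form: [{"translation": [dx, dy, dz], "delta_rot": [rx, ry, rz]}, ...]. A call has 1 to 5 rows; each row shifts and turns the commanded pose from where the row before left it; what a row does not reach is not made up. A row lasts 1/12 s, in which the tool goes at most 41.7 mm and 7.16 degrees, less where a joint would pass 70% of its speed; a pose out of reach is approached as far as the arm can. A call with a gripper value outside its range is refused whole. OPENING is the gripper's target within -1 to 1 (fully open at 1, half-way at 0, shut at -1), set as the call begins (- or left out, the last holds). The fingers move at their own pace and stop on an object; FORCE is the grip in N (left out, the last holds). Time passes only in rows, so rows that do not move let the fingers close. It gives the time, the measured TCP pose, the force and the opening at its end, in the units of the state.
- readout.state(): the state, without advancing time (a new reading comes with each control period).
- optics.grab_frame(name): name is "side" or "top" or "wrist"; returns (picture, depth): 384x512x3 uint8, red, green, blue; 384x512 float32, mm along the optical axis (not along the pixel's ray), 0 where there is no reading.
- optics.camera_params(name): a dict with "mtx" (3x3 intrinsics, pixels), "R" (3x3) and "t" (3): a world point X has camera coordinates R X + t. Camera axes: x right, y down, z forward; pixel columns grow to the right and rows downward; lengths in mm; the calibration is good to about 2 mm. The wrist camera is an equidistant fisheye: a pixel r from the principal point sees the ray r / f radians off the axis. A picture is of the moment at which its call begins: read the wrist's pose just before it. camera_params takes no time and is no camera call; for the wrist camera it gives the pose at the moment of the call.
- env.job_done(): hands the job in, once; it reports no verdict.
The state is a dict: "time_s": time; "qpos": joint angles; "qvel": joint speeds; "effort": joint torques, N m; "ee_pos": TCP position; "ee_rot": TCP orientation; "force": force on the tool from outside, world axes, zero at the start; "torque": the same for the moment, N m; "gripper_width": finger opening in mm.
Only numpy, scipy, OpenCV 4.12 (cv2) and the standard library are available. Lean on these libraries where they do the work, as an engineer would, in place of code of your own. Each camera call takes 0.05 s, during which the arm holds its last target.

## Working session

There is one attempt and no reset: what is moved stays moved. The work goes in short steps, Python scripts to look and compute and a shell command to move; the robot and the scene stay as the last step left them, time stands still between calls to the robot, and variables do not carry over. Pictures are saved under pics/ and viewed, and the job is handed in when it is done.

```bash
ls; mkdir -p pics; python3 - <<'E'
from workcell import readout, optics, env
import cv2
print(readout.state())
for n in ("side","top","wrist"):
    p,d=optics.grab_frame(n); c=optics.camera_params(n)
    cv2.imwrite(f"pics/{n}0.png",p[:,:,::-1]); print(n,c)
E
```

```text
pics
{'time_s': 0.0, 'qpos': array([-7.43142415e+01,  1.83500069e+01,  8.97038536e+01,  3.26409903e-04,
        7.20422913e+01, -1.14515933e+00]), 'qvel': array([-0.07133609,  0.01607329, -0.1547492 ,  0.04786709, -0.10518274,
        0.01521778]), 'effort': array([ 6.40698490e-04, -4.12447929e+01, -2.31974530e+01,  7.28936540e-02,
        4.57281992e-02, -1.34942529e-04]), 'ee_pos': array([ 166.36532697, -549.88605214,  200.75395719]), 'ee_rot': array([-91.33008643,  89.90384767, 105.50073054]), 'force': array([-0.70870134, -0.2224972 ,  0.30486545]), 'torque': array([-0.0014938 , -0.00330817, -0.01170104]), 'gripper_width': 91.02248101970805}
side {'mtx': array([[479.14668751,   0.        , 259.10751088],
       [  0.        , 479.14668751, 191.5893611 ],
       [  0.        ,   0.        ,   1.        ]]), 'R': array([[-0.85215628, -0.523264  ,  0.0049454 ],
       [-0.33100946,  0.53169431, -0.7795729 ],
       [ 0.405293  , -0.66595491, -0.62629198]]), 't': array([ 510.60835089,  304.22037743, 2110.64266458])}
top {'mtx': array([[424.6097958 ,   0.        , 260.99216827],
       [  0.        , 424.6097958 , 187.82364137],
       [  0.        ,   0.        ,   1.        ]]), 'R': array([[ 0.17483478, -0.98453061, -0.01150131],
       [-0.77255246, -0.12993076, -0.62151483],
       [ 0.610406  ,  0.11754778, -0.78331796]]), 't': array([ -88.9922166 ,  567.95441764, 1756.83865375])}
wrist {'mtx': array([[297.31863964,   0.        , 256.45055896],
       [  0.        , 297.31863964, 190.66749116],
       [  0.        ,   0.        ,   1.        ]]), 'R': array([[ 0.28918462, -0.95727188, -0.00167156],
       [-0.92808635, -0.28079494,  0.24456069],
       [-0.23458044, -0.06917183, -0.96963255]]), 't': array([-574.2762875 ,  -27.84759364,  390.48271913])}
```

View pics/side0.png

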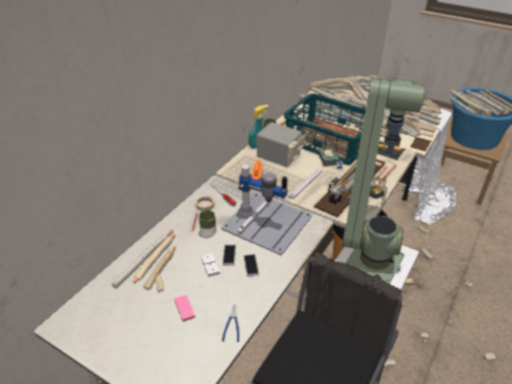

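View pics/top0.png

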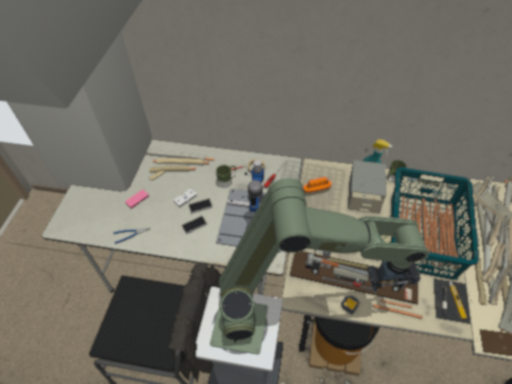

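View pics/wrist0.png

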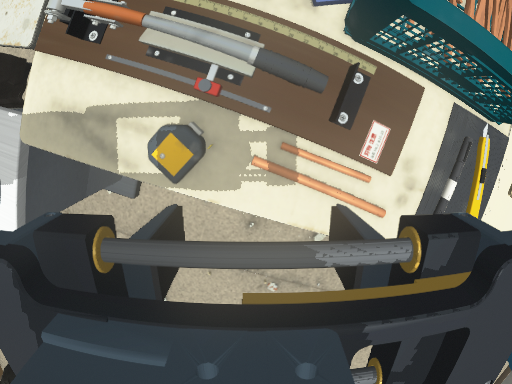

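```bash
python3 - <<'E'
import cv2
a=cv2.imread("pics/side0.png")[140:320,80:340]; cv2.imwrite("pics/side0c.png",cv2.resize(a,None,fx=3,fy=3,interpolation=cv2.INTER_CUBIC))
a=cv2.imread("pics/top0.png")[140:270,110:350]; cv2.imwrite("pics/top0c.png",cv2.resize(a,None,fx=3.3,fy=3.3,interpolation=cv2.INTER_CUBIC))
E
```

```text
(no output)
```

View pics/side0c.png

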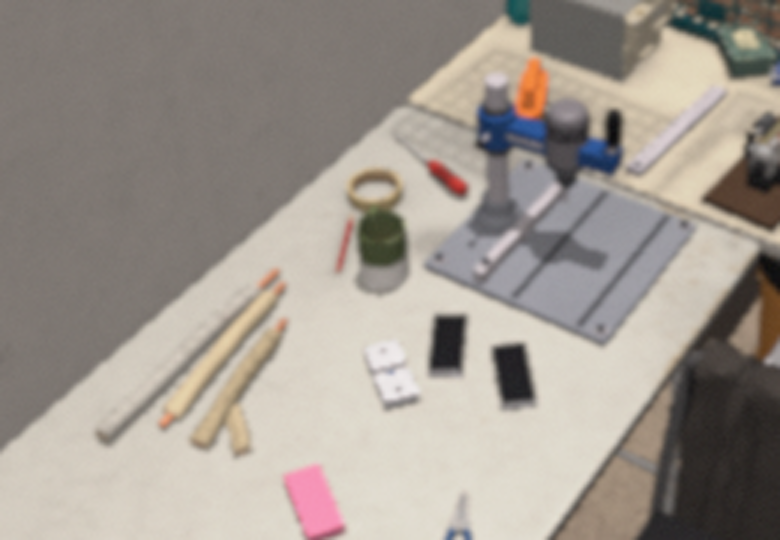

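View pics/top0c.png

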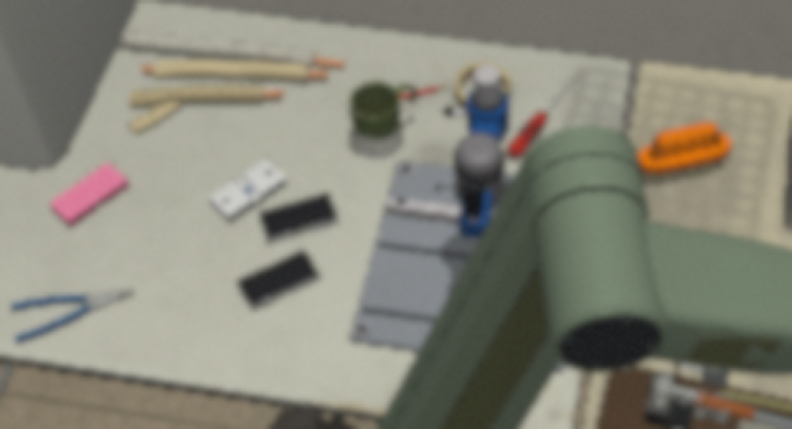

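```bash
cat > h.py <<'E'
import numpy as np, cv2
from workcell import readout, optics, env
def ray(c,uv,fish=False):
    uv=np.atleast_2d(np.asarray(uv,float)); K=c["mtx"]
    x=(uv[:,0]-K[0,2])/K[0,0]; y=(uv[:,1]-K[1,2])/K[1,1]
    if fish:
        th=np.hypot(x,y); s=np.where(th>1e-9,np.sin(th)/np.maximum(th,1e-9),1)
        d=np.c_[x*s,y*s,np.cos(th)]
    else: d=np.c_[x,y,np.ones_like(x)]
    return -c["R"].T@c["t"], d@c["R"]
def onplane(name,uv,z,c=None):
    c=c or optics.camera_params(name)
    o,d=ray(c,uv,name=="wrist")
    return o+d*((z-o[2])/d[:,2])[:,None]
def proj(name,P,c=None):
    c=c or optics.camera_params(name); P=np.atleast_2d(P)
    q=P@c["R"].T+c["t"]; K=c["mtx"]
    if name=="wrist":
        r=np.hypot(q[:,0],q[:,1]); th=np.arctan2(r,q[:,2]); s=th/np.maximum(r,1e-9)
        return np.c_[K[0,0]*q[:,0]*s+K[0,2],K[1,1]*q[:,1]*s+K[1,2]]
    return np.c_[K[0,0]*q[:,0]/q[:,2]+K[0,2],K[1,1]*q[:,1]/q[:,2]+K[1,2]]
def grab(name,fn):
    c=optics.camera_params(name); p,d=optics.grab_frame(name)
    cv2.imwrite("pics/"+fn+".png",p[:,:,::-1]); np.savez("pics/"+fn+".npz",p=p,d=d,**c)
    return p,d,c
def st():
    s=readout.state()
    print("t %.2f"%s["time_s"],"pos",s["ee_pos"].round(1),"rot",s["ee_rot"].round(2),"F",s["force"].round(1),"T",s["torque"].round(2),"w %.1f"%s["gripper_width"],"q",s["qpos"].round(1))
    return s
E
python3 - <<'E'
from h import *
f=lambda a:np.array(a)/3+[80,140]
side=lambda n,a,z: print(n,onplane("side",f(a),z).round(0).tolist())
side("bed corners L,near,R,back?",[(428,265),(605,341),(695,228)],14)
side("bolts",[(440,257),(601,328),(686,225),(530,165)],14)
side("blackA",[(437,315),(467,316),(461,375),(430,374)],20)
side("blackB",[(493,346),(524,343),(537,402),(503,407)],20)
side("white",[(366,348),(398,338),(419,395),(386,407)],20)
side("straight",[(630,168),(640,173),(725,92),(717,88)],14)
side("column top",[(497,80)],289)
side("handle",[(614,115)],290)
side("handlebot",[(614,145)],233)
side("fence L end top",[(480,270),(560,185)],38)
side("tin",[(735,50)],45)
side("mug",[(380,265)],50)
E
```

```text
bed corners L,near,R,back? [[680.0, 196.0, 14.0], [364.0, 192.0, 14.0], [364.0, -103.0, 14.0]]
bolts [[674.0, 171.0, 14.0], [382.0, 172.0, 14.0], [380.0, -102.0, 14.0], [675.0, -99.0, 14.0]]
blackA [[602.0, 283.0, 20.0], [562.0, 261.0, 20.0], [504.0, 364.0, 20.0], [543.0, 386.0, 20.0]]
blackB [[496.0, 292.0, 20.0], [461.0, 263.0, 20.0], [385.0, 350.0, 20.0], [420.0, 383.0, 20.0]]
white [[651.0, 394.0, 20.0], [623.0, 353.0, 20.0], [533.0, 427.0, 20.0], [560.0, 470.0, 20.0]]
straight [[527.0, -182.0, 14.0], [506.0, -179.0, 14.0], [485.0, -464.0, 14.0], [502.0, -467.0, 14.0]]
column top [[646.0, 42.0, 289.0]]
handle [[454.0, 26.0, 290.0]]
handlebot [[452.0, 24.0, 233.0]]
fence L end top [[590.0, 183.0, 38.0], [590.0, -56.0, 38.0]]
tin [[510.0, -553.0, 45.0]]
mug [[719.0, 265.0, 50.0]]
```

```bash
python3 -m creep '[{"translation":[1.5,3,2],"delta_rot":[0,0,-0.02]},{"translation":[1.5,3,2],"delta_rot":[0,0,-0.02]},{"translation":[1.5,3,2],"delta_rot":[0,0,-0.02]},{"translation":[1.5,3,2],"delta_rot":[0,0,-0.02]},{"translation":[1.5,3,2],"delta_rot":[0,0,-0.02]}]' 1 && python3 -m creep '[{"translation":[1.7,3.6,0.8],"delta_rot":[0,0,-0.02]},{"translation":[1.7,3.6,0.8],"delta_rot":[0,0,-0.02]},{"translation":[1.7,3.6,0.8],"delta_rot":[0,0,-0.02]},{"translation":[1.7,3.6,0.8],"delta_rot":[0,0,-0.02]},{"translation":[1.7,3.6,0.8],"delta_rot":[0,0,-0.02]}]'; python3 - <<'E'
from h import *
st(); grab("wrist","w1")
E
```

```text
time_s: 0.57
ee_pos: [241.8, -398.7, 302.2]
ee_rot: [-85.7, 90.0, 105.3]
force: [0.7, -0.2, 0.6]
gripper_width: 91.6
time_s: 0.98
ee_pos: [326.6, -218.5, 341.9]
ee_rot: [147.8, 90.0, -26.9]
force: [0.0, -0.1, -0.1]
gripper_width: 91.0
t 0.98 pos [ 326.6 -218.5  341.9] rot [147.84  89.98 -26.88] F [ 0.  -0.1 -0.1] T [ 0.01 -0.02 -0.05] w 91.0 q [-35.5  -2.2  94.5   0.   87.7  49.3]
```

View pics/w1.png

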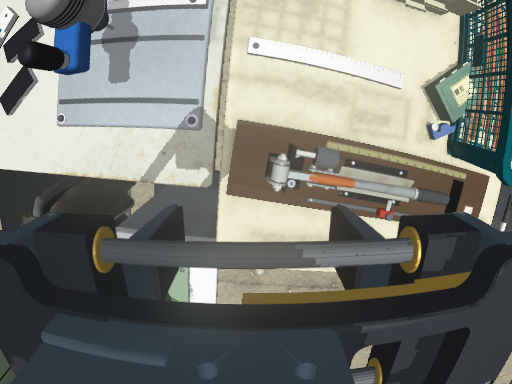

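```bash
python3 - <<'E'
from h import *
z=np.load("pics/w1.npz"); c={k:z[k] for k in("mtx","R","t")}
print("handle top",onplane("wrist",[(28,55)],295,c).round(0))
print("SE",onplane("wrist",[(248,39),(250,54),(401,87),(403,73)],14,c).round(0).tolist())
print("bed",onplane("wrist",[(58,127),(200,128)],14,c).round(0).tolist())
print("tin",onplane("wrist",[(426,92),(442,122)],45,c).round(0).tolist())
E
python3 -m creep '[{"translation":[2.5,3.2,0],"delta_rot":[0,0,-0.02]},{"translation":[2.5,3.2,0],"delta_rot":[0,0,-0.02]},{"translation":[2.5,3.2,0],"delta_rot":[0,0,-0.02]},{"translation":[2.0,3.5,0],"delta_rot":[0,0,-0.02]},{"translation":[0,3.5,0],"delta_rot":[0,0,-0.02]}]'; python3 - <<'E'
from h import *
st(); grab("wrist","w2")
E
```

```text
handle top [[450.  13. 295.]]
SE [[531.0, -185.0, 14.0], [504.0, -191.0, 14.0], [486.0, -470.0, 14.0], [513.0, -472.0, 14.0]]
bed [[361.0, 184.0, 14.0], [368.0, -117.0, 14.0]]
tin [[482.0, -508.0, 45.0], [435.0, -551.0, 45.0]]
time_s: 1.45
ee_pos: [424.3, -52.7, 340.6]
ee_rot: [-115.9, 90.0, 63.7]
force: [1.5, -0.2, -0.2]
gripper_width: 91.0
t 1.45 pos [424.3 -52.7 340.6] rot [-115.93   89.98   63.7 ] F [ 1.5 -0.2 -0.2] T [0.05 0.   0.05] w 91.0 q [-8.6  1.1 91.4  0.  87.5 81.7]
```

View pics/w2.png

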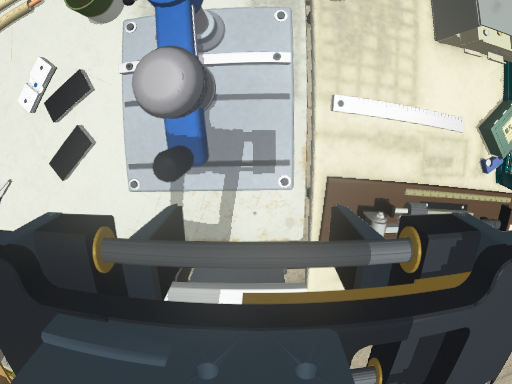

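```bash
python3 - <<'E'
from h import *
z=np.load("pics/w2.npz"); c={k:z[k] for k in("mtx","R","t")}
w=lambda n,a,h: print(n,onplane("wrist",a,h,c).round(0).tolist())
w("handle top",[(173,159)],295)
w("bed bolts FL FR NR NL",[(130,27),(281,15),(285,182),(134,184)],14)
w("bed corners FL FR NR NL",[(124,11),(289,9),(293,189),(128,191)],14)
w("fence near top edge",[(121,72),(290,63)],38)
w("SE",[(333,95),(332,109),(463,131),(464,117)],14)
a=cv2.resize(cv2.imread("pics/w2.png")[0:230,0:310],None,fx=2.5,fy=2.5,interpolation=cv2.INTER_CUBIC); cv2.imwrite("pics/w2c.png",a)
p=z["p"].astype(int); m=((p.max(2)<70)).astype(np.uint8)[:200,:110]
n,l,s,ce=cv2.connectedComponentsWithStats(m)
for i in range(1,n):
    if s[i,4]>400:
        pts=np.argwhere(l==i)[:,::-1]; P=onplane("wrist",pts,20,c)[:,:2]
        print(s[i],cv2.minAreaRect(P.astype(np.float32)))
E
```

```text
handle top [[461.0, 14.0, 295.0]]
bed bolts FL FR NR NL [[673.0, 176.0, 14.0], [676.0, -97.0, 14.0], [379.0, -103.0, 14.0], [378.0, 176.0, 14.0]]
bed corners FL FR NR NL [[708.0, 190.0, 14.0], [688.0, -111.0, 14.0], [366.0, -117.0, 14.0], [365.0, 191.0, 14.0]]
fence near top edge [[583.0, 181.0, 38.0], [583.0, -108.0, 38.0]]
SE [[533.0, -186.0, 14.0], [509.0, -184.0, 14.0], [486.0, -473.0, 14.0], [515.0, -474.0, 14.0]]
[  45   70   45   52 1048] ((557.6429443359375, 316.079833984375), (49.44710922241211, 109.22630310058594), 30.355798721313477)
[  49  126   42   54 1022] ((443.70477294921875, 315.85882568359375), (49.10194396972656, 109.10643768310547), 40.63038635253906)
```

View pics/w2c.png

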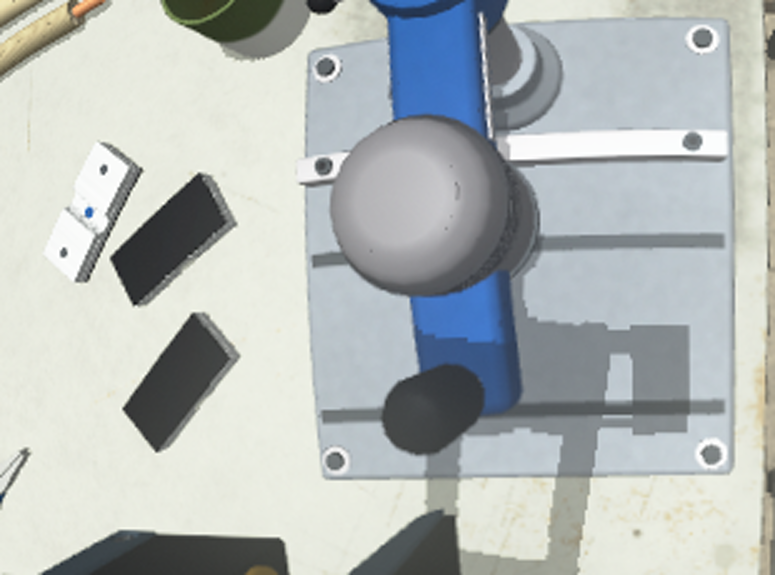

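```bash
python3 -m creep '[{"translation":[1.6,3.4,0],"delta_rot":[0,0,0]},{"translation":[1.6,3.3,0],"delta_rot":[0,0,0]},{"translation":[0,0,-2.5],"delta_rot":[0,0,0]},{"translation":[0,0,-2.5],"delta_rot":[0,0,0]},{"translation":[0,0,-2.8],"delta_rot":[0,0,0]}]' 1 15 && python3 -m creep '[{"translation":[0,0,0],"delta_rot":[0,0,0]},{"translation":[0,0,0],"delta_rot":[0,0,0]},{"translation":[0,0,0],"delta_rot":[0,0,0]},{"translation":[0,0,0],"delta_rot":[0,0,0]},{"translation":[0,0,0],"delta_rot":[0,0,0]}]' -1 15;  python3 - <<'E'
from h import *
st(); grab("wrist","w3")
E
```

```text
time_s: 1.92
ee_pos: [453.9, 13.0, 262.9]
ee_rot: [168.0, 89.9, -12.2]
force: [0.2, 0.2, -0.2]
gripper_width: 91.4
time_s: 2.33
ee_pos: [454.5, 12.4, 265.3]
ee_rot: [178.8, 89.8, -1.6]
force: [-0.4, 0.3, -0.3]
gripper_width: 61.1
t 2.33 pos [454.5  12.4 265.3] rot [178.76  89.8   -1.62] F [-0.4  0.3 -0.3] T [-0.01  0.03  0.04] w 61.1 q [ 0.1  5.1 97.7 -0.  77.1 90.5]
```

View pics/w3.png

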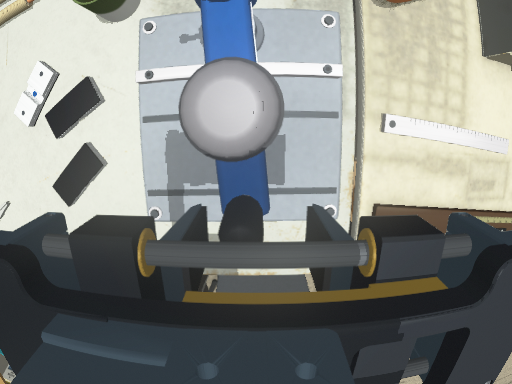

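```bash
python3 -m creep '[{"translation":[0,0,0],"delta_rot":[0,0,0]},{"translation":[0,0,0],"delta_rot":[0,0,0]},{"translation":[0,0,0],"delta_rot":[0,0,0]},{"translation":[0,0,0],"delta_rot":[0,0,0]},{"translation":[0,0,0],"delta_rot":[0,0,0]}]' -1 15;  python3 -c "
from h import *
st()
import numpy as np
c=np.array([649,37])
for a in np.deg2rad(np.r_[7:96:7.5]): print(round(a,2),(c+195*np.array([-np.cos(a),-np.sin(a)])).round(0))"
```

```text
time_s: 2.8
ee_pos: [453.9, 12.8, 263.9]
ee_rot: [-168.5, 89.9, 11.2]
force: [1.1, 2.1, 1.3]
gripper_width: 26.8
t 2.80 pos [453.9  12.8 263.9] rot [-168.48   89.93   11.17] F [1.1 2.1 1.3] T [ 0.31 -0.15  0.02] w 26.8 q [ 0.2  5.1 97.8  0.  77.  90.5]
0.12 [455.  13.]
0.25 [460. -12.]
0.38 [468. -36.]
0.51 [479. -59.]
0.65 [493. -80.]
0.78 [ 510. -100.]
0.91 [ 529. -117.]
1.04 [ 550. -131.]
1.17 [ 573. -142.]
1.3 [ 597. -151.]
1.43 [ 622. -156.]
1.56 [ 647. -158.]
```

```bash
python3 -m creep '[{"translation":[0.5,-2.5,0],"delta_rot":[0,0,0.12]},{"translation":[0.8,-2.4,0],"delta_rot":[0,0,0.12]},{"translation":[1.1,-2.3,0],"delta_rot":[0,0,0.12]},{"translation":[1.4,-2.1,0],"delta_rot":[0,0,0.12]},{"translation":[1.7,-2.0,0],"delta_rot":[0,0,0.12]}]' && python3 -m creep '[{"translation":[1.9,-1.7,0],"delta_rot":[0,0,0.12]},{"translation":[2.1,-1.4,0],"delta_rot":[0,0,0.12]},{"translation":[2.3,-1.1,0],"delta_rot":[0,0,0.12]},{"translation":[2.4,-0.9,0],"delta_rot":[0,0,0.12]},{"translation":[2.5,-0.5,0],"delta_rot":[0,0,0.12]}]' && python3 -m creep '[{"translation":[2.5,-0.2,0],"delta_rot":[0,0,0.12]},{"translation":[1.8,0,0],"delta_rot":[0,0,0.08]},{"translation":[0,0,0],"delta_rot":[0,0,0]},{"translation":[0,0,0],"delta_rot":[0,0,0]}]'; python3 -c "
from h import *
st();grab('side','s3')
a=cv2.resize(cv2.imread('pics/s3.png')[140:290,160:360],None,fx=3.5,fy=3.5,interpolation=cv2.INTER_CUBIC); cv2.imwrite('pics/s3c.png',a)"
```

```text
time_s: 3.22
ee_pos: [509.1, -99.6, 263.9]
ee_rot: [-140.9, 89.8, 73.5]
force: [3.6, 7.9, 1.1]
gripper_width: 27.2
time_s: 3.63
ee_pos: [620.2, -156.0, 263.8]
ee_rot: [-111.1, 89.8, 137.6]
force: [-2.7, 4.2, 6.2]
gripper_width: 27.1
time_s: 3.97
ee_pos: [664.8, -157.7, 263.6]
ee_rot: [140.4, 89.9, 40.3]
force: [-0.6, 1.8, 3.4]
gripper_width: 27.0
t 3.97 pos [ 664.8 -157.7  263.6] rot [140.41  89.93  40.34] F [-0.6  1.8  3.4] T [ 0.44 -0.26  0.09] w 27.0 q [-14.3  27.   67.2   0.1  85.7  -4.3]
```

View pics/s3c.png

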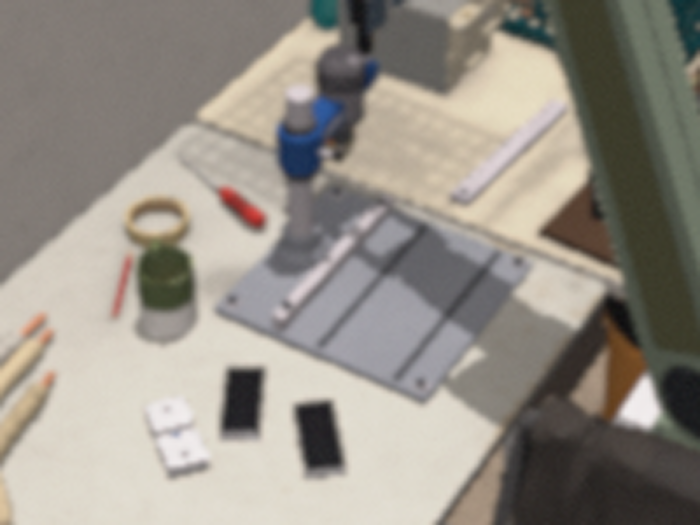

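```bash
python3 -m creep '[{"translation":[0,0,0],"delta_rot":[0,0,0]},{"translation":[0,0,0],"delta_rot":[0,0,0]},{"translation":[0,0,0.5],"delta_rot":[0,0,0]},{"translation":[0,0,3.5],"delta_rot":[0,0,0]},{"translation":[0,0,4],"delta_rot":[0,0,0]}]' 1 && python3 -m creep '[{"translation":[-0.8,3.8,0],"delta_rot":[0,0,0.08]},{"translation":[-0.8,3.8,0],"delta_rot":[0,0,0.08]},{"translation":[-0.8,3.8,0],"delta_rot":[0,0,0.08]},{"translation":[-0.8,3.8,0],"delta_rot":[0,0,0.08]},{"translation":[-0.8,3.8,0],"delta_rot":[0,0,0.08]}]' && python3 -m creep '[{"translation":[-0.8,3.8,0],"delta_rot":[0,0,0.08]},{"translation":[-0.8,3.8,0],"delta_rot":[0,0,0.08]},{"translation":[-0.8,3.8,0],"delta_rot":[0,0,0.08]},{"translation":[-0.8,3.8,0],"delta_rot":[0,0,0.08]},{"translation":[-0.8,3.8,0],"delta_rot":[0,0,0.08]}]' ;python3 -m creep '[{"translation":[-0.8,3.8,0],"delta_rot":[0,0,0.08]},{"translation":[-0.8,3.8,0],"delta_rot":[0,0,0.08]},{"translation":[0,0,0],"delta_rot":[0,0,0]}]' ;  python3 -c "
from h import *
st();grab('wrist','w4')"
```

```text
time_s: 4.43
ee_pos: [661.5, -158.5, 341.2]
ee_rot: [-89.2, 89.5, 170.6]
force: [1.6, 0.4, 0.1]
gripper_width: 57.7
time_s: 4.85
ee_pos: [622.4, 32.5, 343.9]
ee_rot: [-9.1, 90.0, -86.2]
force: [0.8, 0.8, 0.7]
gripper_width: 90.1
time_s: 5.27
ee_pos: [582.6, 222.6, 344.0]
ee_rot: [-11.5, 90.0, -65.7]
force: [1.4, 0.7, 1.2]
gripper_width: 91.3
time_s: 5.52
ee_pos: [565.3, 303.6, 343.0]
ee_rot: [164.8, 89.8, 120.1]
force: [-0.5, -0.2, -0.1]
gripper_width: 90.9
t 5.52 pos [565.3 303.6 343. ] rot [164.77  89.81 120.14] F [-0.5 -0.2 -0.1] T [ 0.01 -0.14 -0.04] w 90.9 q [ 27.1  22.2  63.9   0.2  93.9 -18.2]
```

View pics/w4.png

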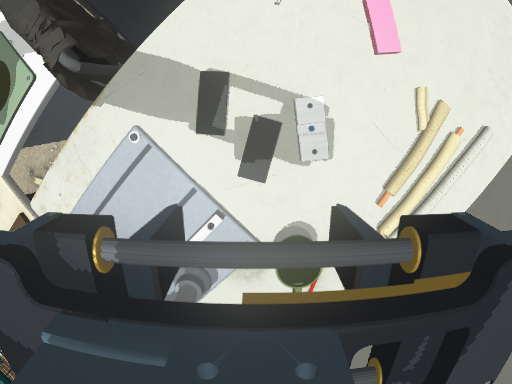

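```bash
cat >> h.py <<'E'
def saddles(fn,roi,wb=True,wl=True,z=20):
    q=np.load("pics/"+fn+".npz"); c={k:q[k] for k in("mtx","R","t")}; p=q["p"].astype(int)
    x0,y0,x1,y1=roi
    hsv=cv2.cvtColor(q["p"],cv2.COLOR_RGB2HSV)
    for nm,m in (("black",p.max(2)<75),("blue",(hsv[...,0]>95)&(hsv[...,0]<130)&(hsv[...,1]>120))):
        m=m.astype(np.uint8); k=np.zeros_like(m); k[y0:y1,x0:x1]=1; m*=k
        n,l,s,ce=cv2.connectedComponentsWithStats(m)
        for i in range(1,n):
            if s[i,4]>(400 if nm=="black" else 8):
                pts=np.argwhere(l==i)[:,::-1]; P=onplane("wrist",pts,z,c)[:,:2]
                (cx,cy),(w,h),a=cv2.minAreaRect(P.astype(np.float32))
                if w>h: w,h,a=h,w,a+90
                print(nm,s[i,:4],"c %.0f %.0f size %.0f x %.0f width-az %.1f"%(cx,cy,w,h,a))
E
python3 - <<'E'
from h import *
saddles("w4",(150,50,340,200))
z=np.load("pics/w4.npz"); c={k:z[k] for k in("mtx","R","t")}
w=lambda n,a,h: print(n,onplane("wrist",a,h,c).round(0).tolist())
w("white",[(294,97),(322,95),(327,159),(299,162)],20)
w("mug rim",[(299,262)],101)
w("fence end",[(222,212)],38)
E
```

```text
white [[535.0, 423.0, 20.0], [565.0, 461.0, 20.0], [653.0, 391.0, 20.0], [622.0, 351.0, 20.0]]
mug rim [[725.0, 242.0, 101.0]]
fence end [[588.0, 197.0, 38.0]]
```

```bash
python3 -m creep '[{"translation":[1.3,3.2,-2],"delta_rot":[0,0,0.03]},{"translation":[1.3,3.2,-2],"delta_rot":[0,0,0.03]},{"translation":[1.2,3.1,-2],"delta_rot":[0,0,0.03]},{"translation":[0,0,-4],"delta_rot":[0,0,0]},{"translation":[0,0,-4],"delta_rot":[0,0,0]}]' 0.4 && python3 -m creep '[{"translation":[0,0,-3.5],"delta_rot":[0,0,0]},{"translation":[0,0,-2],"delta_rot":[0,0,0]},{"translation":[0,0,0],"delta_rot":[0,0,0]}]';  python3 -c "
from h import *
st();grab('wrist','w5')"
```

```text
time_s: 5.98
ee_pos: [607.1, 392.9, 202.8]
ee_rot: [50.5, 89.8, 10.5]
force: [0.6, 0.9, -0.5]
gripper_width: 64.5
time_s: 6.23
ee_pos: [603.3, 388.9, 142.4]
ee_rot: [-102.7, 89.3, -142.8]
force: [-1.4, -0.9, -0.4]
gripper_width: 63.8
t 6.23 pos [603.3 388.9 142.4] rot [-102.75   89.31 -142.85] F [-1.4 -0.9 -0.4] T [ 0.07 -0.11 -0.06] w 63.8 q [ 31.9  33.8  72.6  -0.1  74.3 -18. ]
```

View pics/w5.png

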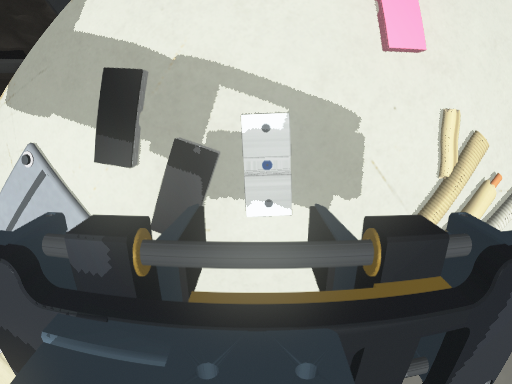

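```bash
python3 - <<'E'
from h import *
z=np.load("pics/w5.npz"); c={k:z[k] for k in("mtx","R","t")}
w=lambda n,a,h: print(n,onplane("wrist",a,h,c).round(0).tolist())
w("white",[(241,115),(288,112),(291,215),(244,217)],20)
w("blue",[(267,165)],11)
w("A",[(176,139),(219,151),(152,227)],20)
w("B",[(107,68),(142,69),(136,166),(94,161)],20)
E
```

```text
white [[537.0, 422.0, 20.0], [566.0, 460.0, 20.0], [653.0, 394.0, 20.0], [622.0, 353.0, 20.0]]
blue [[596.0, 408.0, 11.0]]
A [[511.0, 354.0, 20.0], [551.0, 380.0, 20.0], [564.0, 262.0, 20.0]]
B [[394.0, 346.0, 20.0], [427.0, 375.0, 20.0], [501.0, 298.0, 20.0], [460.0, 261.0, 20.0]]
```

```bash
python3 -m creep '[{"translation":[0.1,1.2,-3],"delta_rot":[0,0,0.03]},{"translation":[0,0,-4],"delta_rot":[0,0,0]},{"translation":[0,0,-3.5],"delta_rot":[0,0,0]},{"translation":[0,0,-2],"delta_rot":[0,0,0]},{"translation":[0,0,0],"delta_rot":[0,0,0]}]' ; python3 -m creep '[{"translation":[0,0,0],"delta_rot":[0,0,0]},{"translation":[0,0,0],"delta_rot":[0,0,0]},{"translation":[0,0,0],"delta_rot":[0,0,0]}]' -1 25;  python3 -c "
from h import *
st();"
```

```text
time_s: 6.7
ee_pos: [605.4, 402.6, 20.7]
ee_rot: [-104.6, 89.7, -143.0]
force: [-1.2, -0.5, -0.3]
gripper_width: 64.0
time_s: 6.95
ee_pos: [608.7, 405.6, 27.4]
ee_rot: [70.7, 89.6, 32.4]
force: [0.0, -0.6, 0.7]
gripper_width: 46.7
t 6.95 pos [608.7 405.6  27.4] rot [70.7  89.63 32.41] F [ 0.  -0.6  0.7] T [ 0.06 -0.12  0.06] w 46.7 q [ 32.8  39.4  79.3  -0.   60.9 -18.9]
```

```bash
python3 -m creep '[{"translation":[0,0,0],"delta_rot":[0,0,0]},{"translation":[0,0,0],"delta_rot":[0,0,0]},{"translation":[0,0,0],"delta_rot":[0,0,0]}]' ;  python3 -c "
from h import *
st();grab('wrist','w6')"
```

```text
time_s: 7.2
ee_pos: [607.0, 404.8, 24.8]
ee_rot: [71.1, 89.9, 32.8]
force: [0.8, -0.5, 0.3]
gripper_width: 26.5
t 7.20 pos [607.  404.8  24.8] rot [71.09 89.9  32.82] F [ 0.8 -0.5  0.3] T [ 0.03 -0.12  0.  ] w 26.5 q [ 32.8  39.5  79.5   0.   60.9 -18.9]
```

View pics/w6.png

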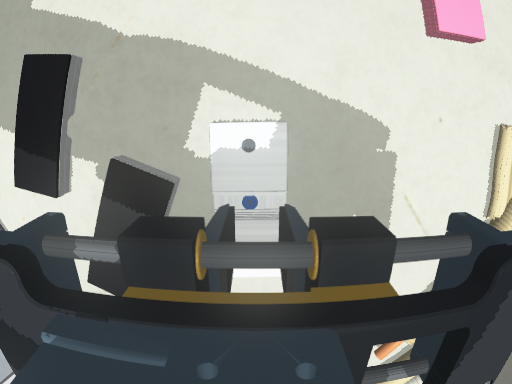

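```bash
for i in 1 2 3; do python3 -m creep '[{"translation":[0,0,0],"delta_rot":[0,0,0]}]' ; done; python3 - <<'E'
from h import *
st(); p,d,c=grab('wrist','w7')
K=c
for uv in [(248,145),(230,215),(228,225),(288,215),(265,160),(150,180),(300,150)]:
    o,r=ray(c,[uv],True); dd=d[uv[1],uv[0]]
    # depth along axis
    zc=(r[0]@c["R"].T)[2]
    print(uv,dd,(o+r[0]*dd/zc).round(1))
E
```

```text
time_s: 7.33
ee_pos: [606.6, 404.7, 23.9]
ee_rot: [73.9, 90.0, 35.7]
force: [-0.2, 0.1, 0.2]
gripper_width: 16.0
time_s: 7.42
ee_pos: [606.5, 404.6, 23.6]
ee_rot: [104.3, 90.0, 66.0]
force: [0.2, 0.5, 0.3]
gripper_width: 9.4
time_s: 7.5
ee_pos: [606.4, 404.6, 23.5]
ee_rot: [-125.6, 90.0, -163.8]
force: [-0.2, 0.4, -0.5]
gripper_width: 2.7
t 7.50 pos [606.4 404.6  23.5] rot [-125.58   89.99 -163.84] F [-0.2  0.4 -0.5] T [ 0.04 -0.14 -0.01] w 2.7 q [ 32.8  39.6  79.6   0.   60.9 -18.9]
(248, 145) 184.68935 [562.6 432.   21. ]
(230, 215) 203.24165 [592.7 391.9  14.1]
(228, 225) 85.32019 [571.  421.6 126.8]
(288, 215) 217.48262 [6.220e+02 4.215e+02 6.000e-01]
(265, 160) 187.58017 [576.8 434.5  20.4]
(150, 180) 191.7134 [539.  365.9  19.4]
(300, 150) 207.01123 [589.1 457.   -0.7]
```

```bash
python3 - <<'E'
from h import *
grab('side','s7')
a=cv2.resize(cv2.imread('pics/s7.png')[200:300,180:280],None,fx=6,fy=6,interpolation=cv2.INTER_CUBIC); cv2.imwrite('pics/s7c.png',a)
E
```

```text
(no output)
```

View pics/w7.png

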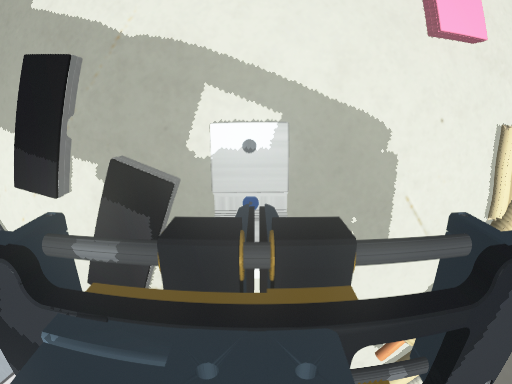

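View pics/s7c.png

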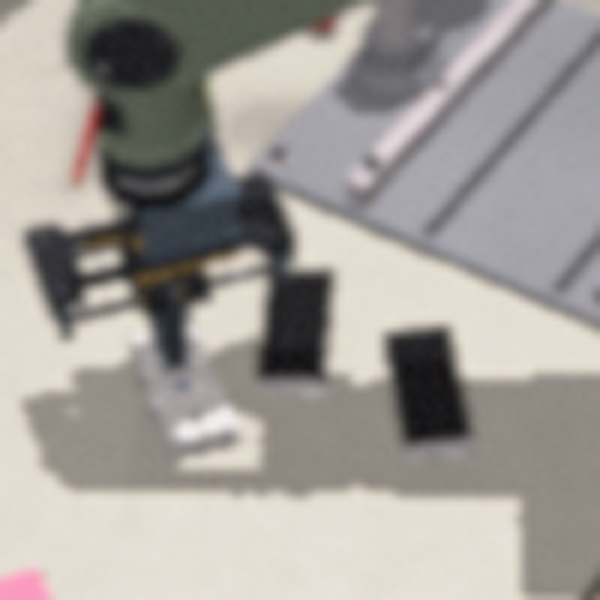

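```bash
python3 - <<'E'
from h import *
for z in (10,20,24,30,40): print(z, (proj("side",[606.4,404.6,z])-[180,200])*6)
q=np.load("pics/w7.npz"); c={k:q[k] for k in("mtx","R","t")}; d=q["d"]
for uv in [(240,206),(243,208),(246,212),(272,208),(270,212),(264,215)]:
    o,r=ray(c,[uv],True); zc=(r[0]@c["R"].T)[2]
    print(uv,d[uv[1],uv[0]],(o+r[0]*d[uv[1],uv[0]]/zc).round(1))
print("cam",(-c["R"].T@c["t"]).round(1))
for z in (5,10,15,20,25): print(z,proj("wrist",[606.4,404.6,z],c).round(0))
E
```

```text
10 [[173.71051948 378.99744621]]
20 [[172.87050783 369.49025682]]
24 [[172.53308126 365.67128793]]
30 [[172.02540869 359.92548751]]
40 [[171.17517569 350.3026136 ]]
(240, 206) 203.99709 [592.4 400.9  11.8]
(243, 208) 169.22476 [587.4 409.4  45.4]
(246, 212) 162.3304 [588.7 410.9  52.5]
(272, 208) 169.49886 [597.7 422.3  45.1]
(270, 212) 163.4096 [597.1 421.   51.5]
(264, 215) 163.08537 [596.2 417.5  52.2]
cam [552.1 447.  207. ]
5 [[257. 215.]]
10 [[257. 217.]]
15 [[257. 219.]]
20 [[257. 222.]]
25 [[257. 225.]]
```

```bash
python3 - <<'E'
from h import *
q=np.load("pics/w7.npz"); c={k:q[k] for k in("mtx","R","t")}; d=q["d"]
for z in (5,10,20,30,40,50): print(z,proj("wrist",[593.8,414.5,z],c).round(0))
print(d[190:216:2,243]); print(d[190:230:2,270])
E
```

```text
5 [[257. 193.]]
10 [[257. 195.]]
20 [[257. 199.]]
30 [[257. 203.]]
40 [[257. 208.]]
50 [[257. 214.]]
[191.93109 193.46855 199.91158 201.45389 202.91347 203.04414 202.54399
 204.91359 172.07678 169.22476 165.24876 162.5676  159.2085 ]
[193.45404 195.69826 200.07553 201.93494 202.97513 204.1076  203.45613
 203.45453 172.86049 169.65775 165.80777 163.4096  159.77118 154.70651
 152.81812 150.78639 146.89673 143.44931 140.82802 139.09521]
```

```bash
for i in 1 2 3 4; do python3 -m creep '[{"translation":[0,0,-0.2],"delta_rot":[0,0,0]},{"translation":[0,0,0],"delta_rot":[0,0,0]}]' | tr '\n' ' '; echo; done
```

```text
time_s: 7.77 ee_pos: [606.3, 404.5, 21.1] ee_rot: [-110.0, 90.0, -148.3] force: [0.5, -0.5, 0.3] gripper_width: 0.3 
time_s: 7.93 ee_pos: [606.3, 404.5, 19.1] ee_rot: [-111.4, 90.0, -149.6] force: [0.4, 0.4, -0.3] gripper_width: 0.2 
time_s: 8.1 ee_pos: [606.3, 404.5, 17.1] ee_rot: [-110.2, 90.0, -148.5] force: [-0.0, 0.3, 0.1] gripper_width: 0.7 
time_s: 8.27 ee_pos: [606.3, 404.5, 15.2] ee_rot: [-114.9, 90.0, -153.2] force: [0.3, 0.1, -0.4] gripper_width: 0.5
```

```bash
for i in 1 2 3 4 ; do python3 -m creep '[{"translation":[0,0,-0.2],"delta_rot":[0,0,0]},{"translation":[0,0,0],"delta_rot":[0,0,0]}]' | tr '\n' ' '; echo; done; python3 -c "
from h import *
grab('wrist','w8');grab('side','s8')
a=cv2.resize(cv2.imread('pics/s8.png')[200:300,180:280],None,fx=6,fy=6,interpolation=cv2.INTER_CUBIC); cv2.imwrite('pics/s8c.png',a)"
```

```text
time_s: 8.43 ee_pos: [606.4, 404.5, 13.2] ee_rot: [-111.1, 90.0, -149.4] force: [-0.1, -0.3, 0.6] gripper_width: 0.4 
time_s: 8.6 ee_pos: [606.4, 404.5, 11.2] ee_rot: [-113.5, 90.0, -151.7] force: [0.5, 0.2, -1.2] gripper_width: 0.6 
time_s: 8.77 ee_pos: [606.3, 404.5, 9.2] ee_rot: [-111.7, 90.0, -150.0] force: [-0.1, 0.7, 0.1] gripper_width: 0.5 
time_s: 8.93 ee_pos: [606.7, 404.7, 7.9] ee_rot: [71.8, 90.0, 33.5] force: [-1.3, -0.7, 3.3] gripper_width: 0.4
```

View pics/s8c.png

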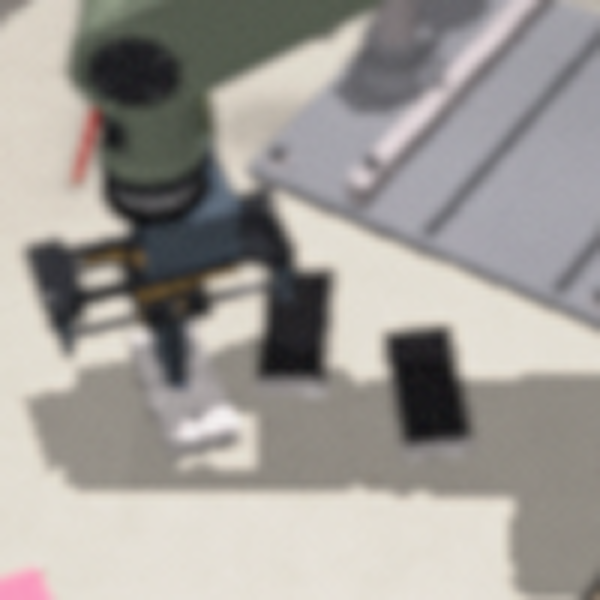

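View pics/w8.png

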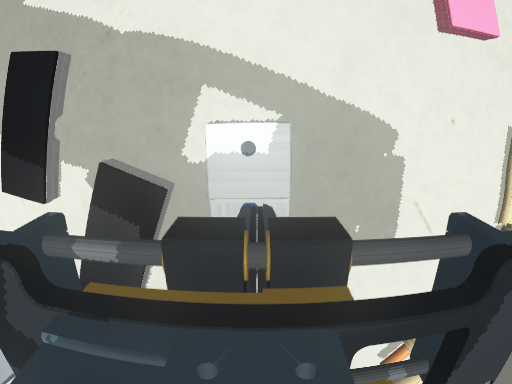

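```bash
python3 -m creep '[{"translation":[0,-0.3,0.6],"delta_rot":[0,0,0.02]},{"translation":[0,0,0],"delta_rot":[0,0,0]},{"translation":[0,0,0],"delta_rot":[0,0,0]},{"translation":[0,0,0],"delta_rot":[0,0,0]},{"translation":[0,0,0],"delta_rot":[0,0,0]}]' 0.45; python3 -m creep '[{"translation":[0,0,0],"delta_rot":[0,0,0]},{"translation":[0,0,0],"delta_rot":[0,0,0]},{"translation":[0,0,0],"delta_rot":[0,0,0]},{"translation":[0,0,0],"delta_rot":[0,0,0]},{"translation":[0,0,0],"delta_rot":[0,0,0]}]'; python3 -c "
from h import *
st();grab('wrist','w9')"
```

```text
time_s: 9.45
ee_pos: [606.4, 401.5, 13.4]
ee_rot: [-122.5, 90.0, -159.6]
force: [-0.1, -0.2, 0.1]
gripper_width: 30.8
time_s: 9.87
ee_pos: [606.5, 401.6, 13.5]
ee_rot: [120.9, 90.0, 83.8]
force: [0.8, 0.1, -0.5]
gripper_width: 64.0
t 9.87 pos [606.5 401.6  13.5] rot [120.93  90.    83.81] F [ 0.8  0.1 -0.5] T [ 0.05 -0.17  0.  ] w 64.0 q [ 32.6  40.   80.4   0.   59.7 -20.3]
```

View pics/w9.png

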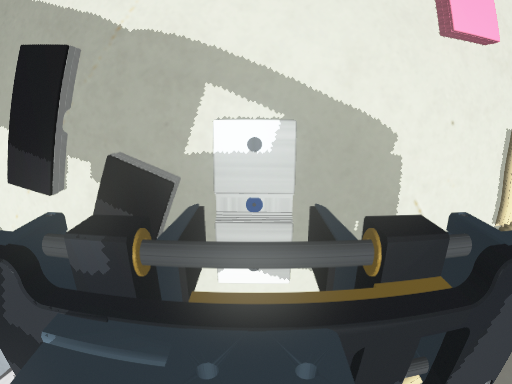

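```bash
python3 -m creep '[{"translation":[0,0,-1],"delta_rot":[0,0,0]},{"translation":[0,0,-0.7],"delta_rot":[0,0,0]},{"translation":[0,0,-0.4],"delta_rot":[0,0,0]},{"translation":[0,0,0],"delta_rot":[0,0,0]}]' | tr '\n' ' '; python3 -m creep '[{"translation":[0,0,0],"delta_rot":[0,0,0]},{"translation":[0,0,0],"delta_rot":[0,0,0]},{"translation":[0,0,0],"delta_rot":[0,0,0]},{"translation":[0,0,0],"delta_rot":[0,0,0]}]' -1 25| tr '\n' ' '
```

```text
time_s: 10.25 ee_pos: [605.4, 400.9, -9.6] ee_rot: [-110.3, 89.8, -147.4] force: [-1.1, 0.0, -0.4] gripper_width: 66.1 time_s: 10.58 ee_pos: [606.6, 401.6, -7.2] ee_rot: [44.4, 90.0, 7.3] force: [-0.6, -1.1, -0.9] gripper_width: 49.6
```

```bash
python3 -m creep '[{"translation":[0,0,2],"delta_rot":[0,0,0]},{"translation":[0,0,4],"delta_rot":[0,0,0]},{"translation":[0,-1,4],"delta_rot":[0,0,0]},{"translation":[-0.7,-4,0],"delta_rot":[0,0,0.06]},{"translation":[-0.7,-4,0],"delta_rot":[0,0,0.06]}]' && python3 -m creep '[{"translation":[-0.7,-4,0],"delta_rot":[0,0,0.06]},{"translation":[-0.7,-4,0],"delta_rot":[0,0,0.06]},{"translation":[-0.7,-4,0],"delta_rot":[0,0,0.06]},{"translation":[-0.7,-4,0],"delta_rot":[0,0,0.06]},{"translation":[-0.7,-4,0],"delta_rot":[0,0,0.06]}]' && python3 -m creep '[{"translation":[-0.7,-4,0],"delta_rot":[0,0,0.06]},{"translation":[-0.7,-4,0],"delta_rot":[0,0,0.06]},{"translation":[-0.7,-4,0],"delta_rot":[0,0,0.06]},{"translation":[-0.5,-4,0],"delta_rot":[0,0,0.05]},{"translation":[0,0,0],"delta_rot":[0,0,0]}]'; python3 -c "
from h import *
st();grab('wrist','w10')"
```

```text
time_s: 11.0
ee_pos: [594.5, 313.1, 96.0]
ee_rot: [56.6, 89.5, 26.7]
force: [1.0, -1.3, -3.1]
gripper_width: 49.7
time_s: 11.42
ee_pos: [556.7, 109.9, 92.7]
ee_rot: [30.3, 90.0, 17.4]
force: [0.6, -0.3, -1.6]
gripper_width: 49.4
time_s: 11.83
ee_pos: [530.2, -54.6, 92.8]
ee_rot: [-95.3, 89.8, -95.4]
force: [0.0, 1.1, -2.6]
gripper_width: 49.6
t 11.83 pos [530.2 -54.6  92.8] rot [-95.28  89.82 -95.37] F [ 0.   1.1 -2.6] T [ 0.14 -0.18 -0.  ] w 49.6 q [ -7.   20.  104.3  -0.2  55.7 -96.8]
```

View pics/w10.png

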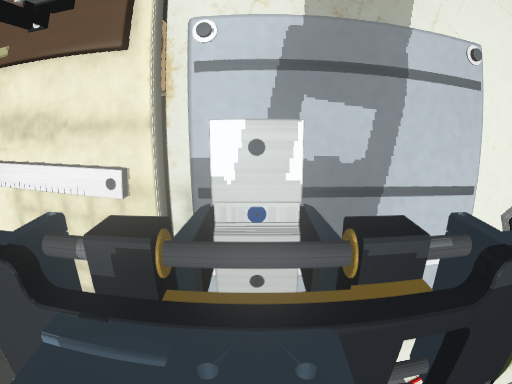

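```bash
python3 - <<'E'
from h import *
q=np.load("pics/w10.npz"); c={k:q[k] for k in("mtx","R","t")}; d=q["d"]
print(onplane("wrist",[(204,30),(475,55),(208,191),(470,192),(195,65),(475,86)],14,c).round(1))
E
```

```text
[[ 380.4 -101.3   14. ]
 [ 378.7  178.1   14. ]
 [ 527.7  -99.6   14. ]
 [ 529.3  181.2   14. ]
 [ 413.  -109.    14. ]
 [ 413.4  176.7   14. ]]
```

```bash
python3 -m creep '[{"translation":[0,0.6,-3],"delta_rot":[0,0,0]},{"translation":[0,0,-3],"delta_rot":[0,0,0]},{"translation":[0,0,-1.5],"delta_rot":[0,0,0]},{"translation":[0,0,-0.7],"delta_rot":[0,0,0]},{"translation":[0,0,0],"delta_rot":[0,0,0]}]' | tr '\n' ' '; for i in 1 2; do python3 -m creep '[{"translation":[0,0,-0.15],"delta_rot":[0,0,0]},{"translation":[0,0,0],"delta_rot":[0,0,0]}]' | tr '\n' ' ';echo; done
```

```text
time_s: 12.3 ee_pos: [530.6, -41.4, 9.1] ee_rot: [168.0, 89.8, 168.2] force: [-0.0, 0.3, -2.0] gripper_width: 49.8 time_s: 12.47 ee_pos: [532.7, -42.1, 10.1] ee_rot: [-1.7, 89.9, -1.5] force: [-0.3, -0.2, -3.1] gripper_width: 50.2 
time_s: 12.63 ee_pos: [532.2, -42.3, 8.4] ee_rot: [-1.5, 89.9, -1.4] force: [-0.0, 0.5, -2.6] gripper_width: 49.6
```

```bash
for i in 1 2 3; do python3 -m creep '[{"translation":[0,0,-0.12],"delta_rot":[0,0,0]},{"translation":[0,0,0],"delta_rot":[0,0,0]}]' | tr '\n' ' ';echo; done
```

```text
time_s: 12.8 ee_pos: [531.8, -42.4, 6.7] ee_rot: [0.5, 89.9, 0.6] force: [-0.2, -0.2, -1.0] gripper_width: 49.8 
time_s: 12.97 ee_pos: [531.8, -42.4, 6.7] ee_rot: [4.9, 89.9, 5.0] force: [-3.0, 0.3, 8.1] gripper_width: 49.6 
time_s: 13.13 ee_pos: [531.8, -42.4, 6.7] ee_rot: [-0.0, 89.9, 0.1] force: [-4.8, 0.3, 16.4] gripper_width: 49.8
```

```bash
python3 -m creep '[{"translation":[0.3,0,0.2],"delta_rot":[0,0,0]},{"translation":[0.2,0,0],"delta_rot":[0,0,0]},{"translation":[0,0,0],"delta_rot":[0,0,0]}]' | tr '\n' ' ';echo;for i in 1 2 3 ; do python3 -m creep '[{"translation":[0.15,0,0],"delta_rot":[0,0,0]},{"translation":[0,0,0],"delta_rot":[0,0,0]}]' | tr '\n' ' ';echo; done
```

```text
time_s: 13.38 ee_pos: [537.4, -42.5, 6.7] ee_rot: [-2.5, 89.9, -2.4] force: [-0.3, 0.4, 7.0] gripper_width: 49.6 
time_s: 13.55 ee_pos: [537.3, -42.5, 6.7] ee_rot: [180.0, 89.9, -179.9] force: [-4.5, 0.2, 9.8] gripper_width: 50.0 
time_s: 13.72 ee_pos: [537.3, -42.5, 6.7] ee_rot: [179.1, 89.7, 179.2] force: [-7.2, -0.8, 12.7] gripper_width: 49.4 
time_s: 13.88 ee_pos: [537.5, -42.4, 6.7] ee_rot: [178.7, 89.6, 178.9] force: [-11.2, -0.9, 14.9] gripper_width: 49.9
```

```bash
python3 -m creep '[{"translation":[0,0,0.2],"delta_rot":[0,0,0]},{"translation":[0.1,0,0],"delta_rot":[0,0,0]},{"translation":[0,0,0],"delta_rot":[0,0,0]}]' | tr '\n' ' ';python3 -m creep '[{"translation":[0,0,0],"delta_rot":[0,0,0]},{"translation":[0,0,0],"delta_rot":[0,0,0]},{"translation":[0,0,0],"delta_rot":[0,0,0]}]' 0.35 | tr '\n' ' '; python3 -m creep '[{"translation":[-0.2,0,0],"delta_rot":[0,0,0]},{"translation":[0,0,2],"delta_rot":[0,0,0]},{"translation":[0,0,4],"delta_rot":[0,0,0]},{"translation":[0,0,4],"delta_rot":[0,0,0]},{"translation":[0,0,4],"delta_rot":[0,0,0]}]' | tr '\n' ' '; 
```

```text
time_s: 14.13 ee_pos: [542.2, -42.4, 7.6] ee_rot: [143.5, 90.0, 143.7] force: [-0.3, -0.5, -2.2] gripper_width: 49.9 time_s: 14.38 ee_pos: [542.5, -42.4, 7.9] ee_rot: [9.9, 90.0, 10.1] force: [0.5, -0.3, 0.3] gripper_width: 61.2 time_s: 14.8 ee_pos: [539.4, -42.3, 149.3] ee_rot: [168.7, 89.9, 168.9] force: [0.6, -0.1, -0.1] gripper_width: 61.7
```

```bash
python3 -c "
from h import *
st();grab('wrist','w11')"
```

```text
t 14.80 pos [539.4 -42.3 149.3] rot [168.74  89.93 168.87] F [ 0.6 -0.1 -0.1] T [ 0.1  -0.18  0.02] w 61.7 q [ -5.7  17.6  98.7   0.   63.8 -95.8]
```

View pics/w11.png

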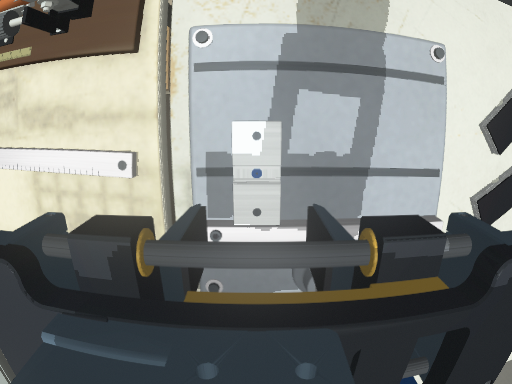

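```bash
python3 - <<'E'
from h import *
q=np.load("pics/w11.npz"); c={k:q[k] for k in("mtx","R","t")}
a=cv2.imread("pics/w11.png")[110:250,180:330]; cv2.imwrite("pics/w11c.png",cv2.resize(a,None,fx=5,fy=4,interpolation=cv2.INTER_CUBIC))
print(onplane("wrist",[(232,122),(280,122),(281,224),(233,225),(257,173)],34,c).round(1), onplane("wrist",[(220,226),(295,226)],38,c).round(1))
E
```

```text
[[475.1 -66.9  34. ]
 [475.  -19.   34. ]
 [582.7 -16.   34. ]
 [583.9 -67.5  34. ]
 [527.1 -41.9  34. ]] [[583.6 -81.2  38. ]
 [583.5  -1.2  38. ]]
```

View pics/w11c.png

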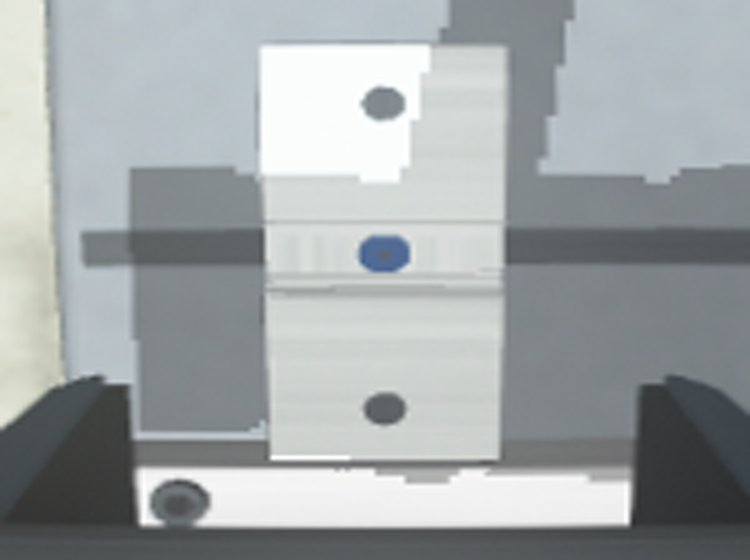

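```bash
python3 -m creep '[{"translation":[-0.2,3.7,1.5],"delta_rot":[0,0,-0.12]},{"translation":[-0.2,3.7,1.5],"delta_rot":[0,0,-0.12]},{"translation":[-0.2,3.7,1.5],"delta_rot":[0,0,-0.12]},{"translation":[-0.2,3.7,1.5],"delta_rot":[0,0,-0.12]},{"translation":[-0.2,3.7,1.5],"delta_rot":[0,0,-0.12]}]' 0.5 && python3 -m creep '[{"translation":[-0.2,3.7,1.5],"delta_rot":[0,0,-0.12]},{"translation":[-0.2,3.7,1.5],"delta_rot":[0,0,-0.12]},{"translation":[-0.2,3.7,1.5],"delta_rot":[0,0,-0.12]},{"translation":[0,0,0],"delta_rot":[0,0,0]},{"translation":[0,0,0],"delta_rot":[0,0,0]}]'; python3 - <<'E'
from h import *
st(); grab('wrist','w12')
E
python3 -m creep '[{"translation":[0,0,0],"delta_rot":[0.12,0,0]},{"translation":[0,0,0],"delta_rot":[0.12,0,0]},{"translation":[0,0,0],"delta_rot":[0.12,0,0]},{"translation":[0,0,0],"delta_rot":[0.12,0,0]},{"translation":[0,0,0],"delta_rot":[0,0,0]}]'; python3 - <<'E'
from h import *
st();
E
```

```text
time_s: 15.27
ee_pos: [530.0, 139.1, 221.6]
ee_rot: [50.2, 90.0, 16.5]
force: [1.0, -0.2, 1.4]
gripper_width: 68.3
time_s: 15.68
ee_pos: [524.5, 249.9, 266.0]
ee_rot: [68.2, 89.9, 14.5]
force: [0.4, -0.8, 0.2]
gripper_width: 68.2
t 15.68 pos [524.5 249.9 266. ] rot [68.15 89.91 14.55] F [ 0.4 -0.8  0.2] T [-0.01 -0.16 -0.03] w 68.2 q [ 24.3  17.   82.3  -0.   80.6 -12. ]
time_s: 16.15
ee_pos: [523.6, 242.6, 262.5]
ee_rot: [144.5, 62.5, 90.2]
force: [0.3, -0.8, -0.4]
gripper_width: 68.4
t 16.15 pos [523.6 242.6 262.5] rot [144.52  62.51  90.18] F [ 0.3 -0.8 -0.4] T [-0.33 -0.18  0.01] w 68.4 q [  7.6  13.5  93.2  28.8  71.7 -36.9]
```

View pics/w12.png

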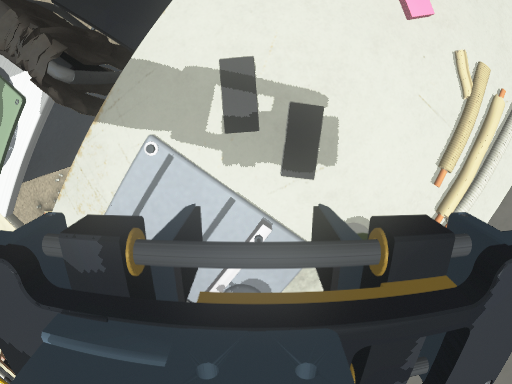

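```bash
cat >> h.py <<'E'
def rect(fn,uv,z=20):
    q=np.load("pics/"+fn+".npz"); c={k:q[k] for k in("mtx","R","t")}
    P=onplane("wrist",uv,z,c)[:,:2]; (cx,cy),(w,h),a=cv2.minAreaRect(P.astype(np.float32))
    if w>h: w,h,a=h,w,a+90
    print("c",P.mean(0).round(1),"size %.0f x %.0f width-az %.1f"%(w,h,a), P.round(0).tolist())
q8=np.load("pics/w8.npz") if __import__("os").path.exists("pics/w8.npz") else None
if q8 is not None: TIPC=q8["R"]@np.array([606.5,404.6,20.])+q8["t"]
def tip(c): return c["R"].T@(TIPC-c["t"])
def toolaxes(): 
    from scipy.spatial.transform import Rotation as Ro
    return Ro.from_euler("xyz",readout.state()["ee_rot"],degrees=True).as_matrix()
E
python3 - <<'E'
from h import *
rect("w12",[(289,103),(323,107),(315,179),(281,175)])
rect("w12",[(220,58),(254,57),(258,131),(224,133)])
c=optics.camera_params("wrist"); T=toolaxes(); s=readout.state()
print(tip(c).round(1), T.round(2).tolist(), ((tip(c)-s["ee_pos"])@T).round(1))
E
```

```text
c [558.  317.1] size 52 x 108 width-az 31.5 [[509.0, 350.0], [552.0, 376.0], [608.0, 284.0], [563.0, 259.0]]
c [443.9 317.1] size 49 x 110 width-az 39.2 [[390.0, 345.0], [429.0, 374.0], [498.0, 290.0], [460.0, 259.0]]
[523.5 237.  273.3] [[-0.0, 0.81, 0.58], [0.46, 0.52, -0.72], [-0.89, 0.27, -0.38]] [-12.1  -0.1  -0.1]
```

```bash
python3 -m creep '[{"translation":[0.4,2.6,-3],"delta_rot":[-0.12,0,0]},{"translation":[0.4,2.6,-3],"delta_rot":[-0.12,0,0]},{"translation":[0.4,2.6,-3],"delta_rot":[-0.12,0,0]},{"translation":[0.4,2.6,-3],"delta_rot":[-0.12,0,0]},{"translation":[0,0,-3.5],"delta_rot":[0,0,-0.09]}]' && python3 -m creep '[{"translation":[0,0,0],"delta_rot":[0,0,0]},{"translation":[0,0,0],"delta_rot":[0,0,0]},{"translation":[0,0,0],"delta_rot":[0,0,0]}]'; python3 - <<'E'
from h import *
s=st(); print(toolaxes().round(3).tolist()); grab('wrist','w13')
E
```

```text
time_s: 16.57
ee_pos: [541.6, 362.3, 110.2]
ee_rot: [73.0, 89.6, 14.4]
force: [0.4, 0.2, 0.7]
gripper_width: 67.9
time_s: 16.82
ee_pos: [541.5, 351.4, 112.3]
ee_rot: [64.4, 89.9, 5.4]
force: [1.1, -1.1, 0.8]
gripper_width: 68.3
t 16.82 pos [541.5 351.4 112.3] rot [64.4  89.87  5.42] F [ 1.1 -1.1  0.8] T [ 0.05 -0.13 -0.01] w 68.3 q [32.  28.1 87.3 -0.1 64.5  1. ]
[[0.002, 0.857, 0.515], [0.0, 0.515, -0.857], [-1.0, 0.002, 0.001]]
```

View pics/w13.png

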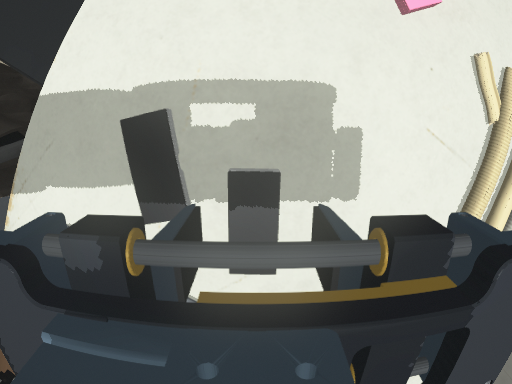

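```bash
python3 -m creep '[{"translation":[0,-0.5,-3],"delta_rot":[0,0,0]},{"translation":[0,0,-4],"delta_rot":[0,0,0]},{"translation":[0,0,-3],"delta_rot":[0,0,0]},{"translation":[0,0,-1.4],"delta_rot":[0,0,0]},{"translation":[0,0,-0.5],"delta_rot":[0,0,0]}]' && python3 -m creep '[{"translation":[0,0,0],"delta_rot":[0,0,0]},{"translation":[0,0,0],"delta_rot":[0,0,0]},{"translation":[0,0,0],"delta_rot":[0,0,0]}]';  python3 -m creep '[{"translation":[0,0,0],"delta_rot":[0,0,0]},{"translation":[0,0,0],"delta_rot":[0,0,0]},{"translation":[0,0,0],"delta_rot":[0,0,0]},{"translation":[0,0,0],"delta_rot":[0,0,0]},{"translation":[0,0,0],"delta_rot":[0,0,0]}]' -1 40
```

```text
time_s: 17.28
ee_pos: [540.9, 344.9, -8.4]
ee_rot: [-70.3, 89.9, -129.4]
force: [-0.0, 0.7, -0.1]
gripper_width: 68.1
time_s: 17.53
ee_pos: [542.5, 347.5, -5.5]
ee_rot: [89.7, 89.7, 30.6]
force: [0.4, 0.6, 0.4]
gripper_width: 68.2
time_s: 17.95
ee_pos: [540.8, 347.4, -7.4]
ee_rot: [87.3, 89.9, 28.3]
force: [-1.3, 0.1, 5.7]
gripper_width: 49.8
```

```bash
python3 -c "
from h import *
print(onplane('side',[(234,308),(225,338),(240,340),(185,307),(330,250),(258,374)],0).round(0))"
python3 -m creep '[{"translation":[0,0,2],"delta_rot":[0,0,0]},{"translation":[0,0,3.5],"delta_rot":[0,0,0]},{"translation":[0,0,4],"delta_rot":[0,0,0]},{"translation":[0,0,4],"delta_rot":[0,0,0]},{"translation":[0,0,1],"delta_rot":[0,0,0]}]'
```

```text
[[385. 539.   0.]
 [337. 672.   0.]
 [284. 650.   0.]
 [554. 638.   0.]
 [196.  45.  -0.]
 [155. 731.   0.]]
time_s: 18.37
ee_pos: [543.3, 349.1, 143.3]
ee_rot: [91.7, 89.4, 32.7]
force: [1.1, -0.1, -0.1]
gripper_width: 49.4
```

```bash
python3 -m creep '[{"translation":[-1.9,1.8,0],"delta_rot":[0,0,-0.108]},{"translation":[-1.9,1.8,0],"delta_rot":[0,0,-0.108]},{"translation":[-1.9,1.8,0],"delta_rot":[0,0,-0.108]},{"translation":[-1.9,1.8,0],"delta_rot":[0,0,-0.108]},{"translation":[-1.9,1.8,0],"delta_rot":[0,0,-0.108]}]'; python3 -m creep '[{"translation":[0,0,0],"delta_rot":[0,0,0]},{"translation":[0,0,0],"delta_rot":[0.12,0,0]},{"translation":[0,0,0],"delta_rot":[0.12,0,0]},{"translation":[0,0,0],"delta_rot":[0.12,0,0]},{"translation":[0,0,0],"delta_rot":[0.12,0,0]}]';python3 - <<'E'
from h import *
s=st(); print(toolaxes().round(3).tolist())
E
```

```text
time_s: 18.78
ee_pos: [444.0, 437.3, 135.2]
ee_rot: [-48.2, 89.9, -138.5]
force: [-0.3, 0.1, -2.4]
gripper_width: 50.1
time_s: 19.2
ee_pos: [445.0, 436.5, 136.2]
ee_rot: [179.9, 62.9, 90.0]
force: [-1.2, 0.4, -2.9]
gripper_width: 49.4
t 19.20 pos [445.  436.5 136.2] rot [179.85  62.91  90.01] F [-1.2  0.4 -2.9] T [-0.43  0.03  0.1 ] w 49.4 q [ 30.7  19.  104.9  32.8  46.4   9.6]
[[-0.0, 1.0, 0.003], [0.455, 0.002, -0.89], [-0.89, 0.001, -0.455]]
```

```bash
python3 -m creep '[{"translation":[0,0,0],"delta_rot":[0.12,0,0]},{"translation":[0,0,0],"delta_rot":[0.12,0,0]},{"translation":[0,0,0],"delta_rot":[0.12,0,0]},{"translation":[0,0,0],"delta_rot":[0.12,0,0]},{"translation":[0,0,0],"delta_rot":[0,0,0]}]';python3 - <<'E'
from h import *
s=st(); print(toolaxes().round(3).tolist())
E
python3 -m creep '[{"translation":[0,0,0],"delta_rot":[0.12,0,0]},{"translation":[0,0,0],"delta_rot":[0.12,0,0]},{"translation":[0,0,0],"delta_rot":[0.12,0,0]},{"translation":[0,0,0],"delta_rot":[0.12,0,0]},{"translation":[0,0,0],"delta_rot":[0,0,0]}]';python3 - <<'E'
from h import *
s=st(); print(toolaxes().round(3).tolist())
E
```

```text
time_s: 19.62
ee_pos: [439.7, 434.7, 129.9]
ee_rot: [-178.7, 41.7, 91.5]
force: [-1.8, -1.0, -3.6]
gripper_width: 49.7
t 19.62 pos [439.7 434.7 129.9] rot [-178.68   41.72   91.46] F [-1.8 -1.  -3.6] T [-0.8  -0.04  0.  ] w 49.7 q [ 20.   21.9 116.4  69.4  49.1 -32.1]
[[-0.019, 1.0, -0.006], [0.746, 0.01, -0.666], [-0.666, -0.017, -0.746]]
time_s: 20.03
ee_pos: [439.5, 437.1, 126.8]
ee_rot: [-178.9, 15.1, 91.4]
force: [-0.8, -0.8, -4.7]
gripper_width: 50.3
t 20.03 pos [439.5 437.1 126.8] rot [-178.91   15.14   91.37] F [-0.8 -0.8 -4.7] T [-1.1  -0.12  0.01] w 50.3 q [ 11.3  35.8 125.1  94.3  72.5 -69.2]
[[-0.023, 1.0, -0.013], [0.965, 0.019, -0.262], [-0.261, -0.018, -0.965]]
```

```bash
python3 -m creep '[{"translation":[0,0,0],"delta_rot":[0.12,0,0]},{"translation":[0,0,0],"delta_rot":[0.12,0,0]},{"translation":[0,0,0],"delta_rot":[0.024,-0.018,-0.024]},{"translation":[0,0,-1],"delta_rot":[0,0,0]},{"translation":[0,0,0],"delta_rot":[0,0,0]}]';python3 - <<'E'
from h import *
s=st(); print(toolaxes().round(3).tolist())
grab('side','s14')
a=cv2.resize(cv2.imread('pics/s14.png')[170:310,160:360],None,fx=4,fy=4,interpolation=cv2.INTER_CUBIC); cv2.imwrite('pics/s14c.png',a)
grab('wrist','w14')
E
```

```text
time_s: 20.45
ee_pos: [439.6, 439.5, 122.6]
ee_rot: [179.1, -0.1, 90.0]
force: [-0.5, 0.2, -2.8]
gripper_width: 49.7
t 20.45 pos [439.6 439.5 122.6] rot [ 1.7906e+02 -6.0000e-02  9.0000e+01] F [-0.5  0.2 -2.8] T [-0.97 -0.13 -0.03] w 49.7 q [ 10.3  47.5 127.3 100.2  89.1 -85.9]
[[-0.0, 1.0, 0.016], [1.0, 0.0, 0.001], [0.001, 0.016, -1.0]]
```

View pics/s14c.png

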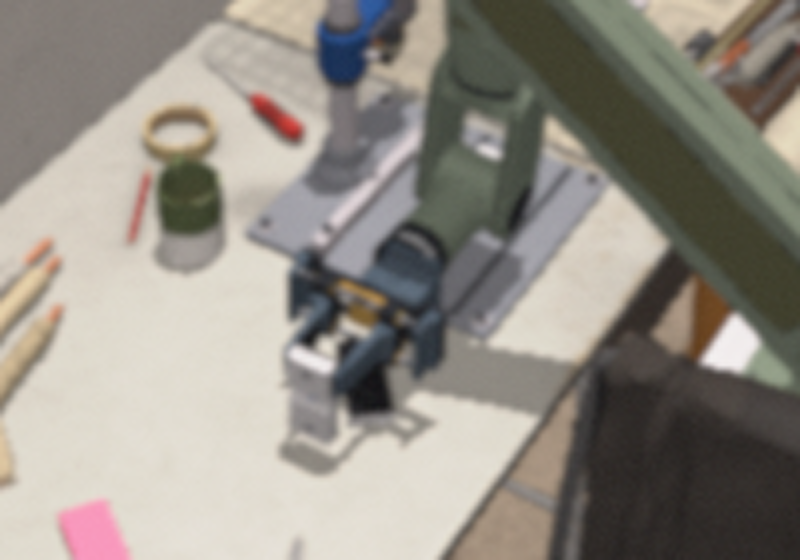

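View pics/w14.png

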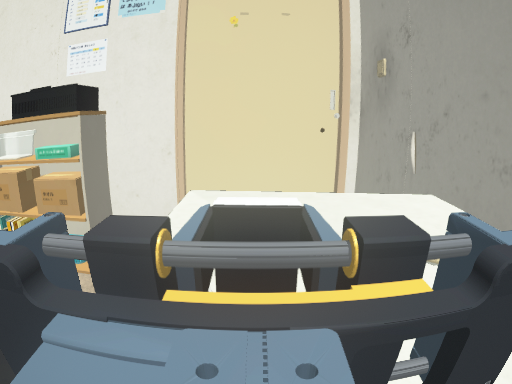

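```bash
python3 -m creep '[{"translation":[0,0,-1.2],"delta_rot":[0,0,0]},{"translation":[0,0,-0.8],"delta_rot":[0,-0.016,0]},{"translation":[0,0,-0.5],"delta_rot":[0,0,0]},{"translation":[0,0,0],"delta_rot":[0,0,0]},{"translation":[0,0,0],"delta_rot":[0,0,0]}]' | tr '\n' ' ';echo;for i in 1 2 3 4 5; do python3 -m creep '[{"translation":[0,0,-0.15],"delta_rot":[0,0,0]},{"translation":[0,0,0],"delta_rot":[0,0,0]}]' | tr '\n' ' ';echo; done
```

```text
time_s: 20.97 ee_pos: [440.6, 438.7, 100.5] ee_rot: [177.9, -0.4, 89.8] force: [-0.7, -0.1, -1.8] gripper_width: 49.6 
time_s: 21.13 ee_pos: [440.5, 438.5, 98.4] ee_rot: [178.0, -0.3, 89.7] force: [-0.0, -1.4, -2.7] gripper_width: 49.9 
time_s: 21.3 ee_pos: [440.5, 438.5, 96.4] ee_rot: [178.0, -0.3, 89.7] force: [0.0, -0.8, -2.2] gripper_width: 50.0 
time_s: 21.47 ee_pos: [440.5, 438.4, 94.6] ee_rot: [178.0, -0.3, 89.7] force: [-0.9, -0.8, -2.4] gripper_width: 49.6 
time_s: 21.63 ee_pos: [440.5, 438.5, 93.1] ee_rot: [178.0, -0.3, 89.7] force: [-0.5, -0.7, -2.1] gripper_width: 49.6 
time_s: 21.8 ee_pos: [440.5, 438.5, 91.6] ee_rot: [178.0, -0.3, 89.7] force: [-0.2, 0.9, -2.1] gripper_width: 50.0
```

```bash
python3 -m creep '[{"translation":[0,0,0],"delta_rot":[0,0.035,0]},{"translation":[0,0,0],"delta_rot":[0,0,0]}]' | tr '\n' ' ';echo;for i in 1 2 3 4; do python3 -m creep '[{"translation":[0,0,-0.12],"delta_rot":[0,0,0]},{"translation":[0,0,0],"delta_rot":[0,0,0]}]' | tr '\n' ' ';echo; done
```

```text
time_s: 21.97 ee_pos: [440.5, 438.5, 91.8] ee_rot: [-180.0, -0.3, 89.7] force: [-0.5, -0.3, -2.9] gripper_width: 49.5 
time_s: 22.13 ee_pos: [440.5, 438.5, 90.5] ee_rot: [180.0, -0.3, 89.7] force: [0.3, -0.0, -2.6] gripper_width: 49.7 
time_s: 22.3 ee_pos: [440.5, 438.5, 89.8] ee_rot: [180.0, -0.4, 89.7] force: [-0.5, -0.3, -0.9] gripper_width: 49.7 
time_s: 22.47 ee_pos: [440.4, 438.4, 89.8] ee_rot: [180.0, -0.5, 89.7] force: [-0.3, -1.5, 4.0] gripper_width: 49.9 
time_s: 22.63 ee_pos: [440.3, 438.4, 89.8] ee_rot: [179.9, -0.7, 89.7] force: [-0.8, -1.7, 8.2] gripper_width: 49.9
```

```bash
python3 -m creep '[{"translation":[0,0,0.2],"delta_rot":[0,0,0]},{"translation":[0,0,0],"delta_rot":[0,0,0]},{"translation":[0,0,0],"delta_rot":[0,0,0]},{"translation":[0,0,0],"delta_rot":[0,0,0]},{"translation":[0,0,0],"delta_rot":[0,0,0]}]' 0.5| tr '\n' ' ';echo; python3 -m creep '[{"translation":[0,-0.5,0],"delta_rot":[0,0,0]},{"translation":[0,-2,0],"delta_rot":[0,0,0]},{"translation":[0,-3,0],"delta_rot":[0,0,0]},{"translation":[0,-1.5,0],"delta_rot":[0,0,0]},{"translation":[0,0,0],"delta_rot":[0,0,0]}]';python3 - <<'E'
from h import *
s=st(); 
grab('side','s15')
a=cv2.resize(cv2.imread('pics/s15.png')[170:310,160:360],None,fx=4,fy=4,interpolation=cv2.INTER_CUBIC); cv2.imwrite('pics/s15c.png',a)
E
```

```text
time_s: 23.05 ee_pos: [440.5, 438.5, 88.8] ee_rot: [-180.0, -0.3, 89.7] force: [0.1, 0.7, -0.4] gripper_width: 68.6 
time_s: 23.47
ee_pos: [441.9, 366.1, 89.0]
ee_rot: [-180.0, -0.3, 89.5]
force: [0.1, -0.0, 0.1]
gripper_width: 68.4
t 23.47 pos [441.9 366.1  89. ] rot [-179.97   -0.33   89.48] F [ 0.1 -0.   0.1] T [-0.53 -0.12 -0.01] w 68.4 q [  0.9  52.1 128.3  91.4  90.3 -90.4]
```

View pics/s15c.png

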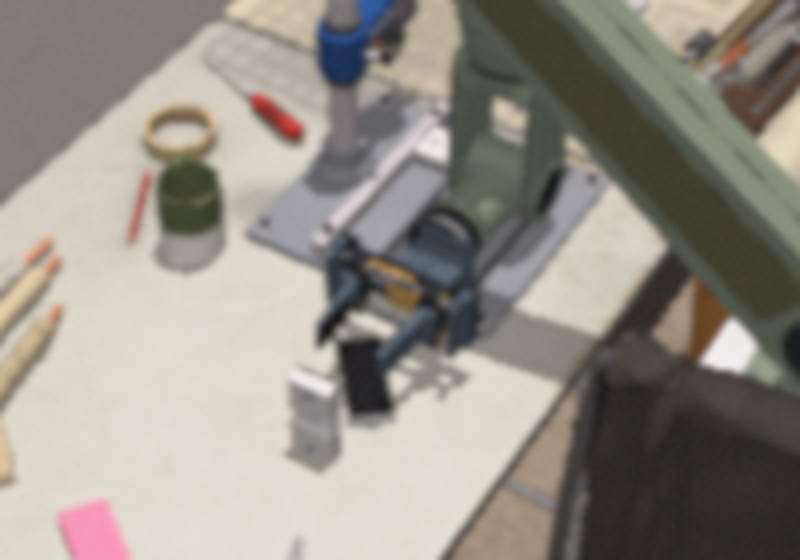

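```bash
python3 -m creep '[{"translation":[0,0,3.5],"delta_rot":[-0.06,0,0]},{"translation":[0,0,3.5],"delta_rot":[-0.12,0,0]},{"translation":[0,0,3.5],"delta_rot":[-0.12,0,0]},{"translation":[0,0,3.5],"delta_rot":[-0.12,0,0]},{"translation":[0,0,0],"delta_rot":[-0.12,0,0]}]' && python3 -m creep '[{"translation":[0,0,0],"delta_rot":[-0.12,0,0]},{"translation":[0,0,0],"delta_rot":[-0.12,0,0]},{"translation":[0,0,0],"delta_rot":[-0.12,0,0]},{"translation":[0,0,0],"delta_rot":[-0.12,0,0]},{"translation":[0,0,0],"delta_rot":[-0.12,0,0]}]' && python3 -m creep '[{"translation":[0,1,0],"delta_rot":[-0.12,0,0]},{"translation":[0,1.5,0],"delta_rot":[-0.12,0,0]},{"translation":[0,2,0],"delta_rot":[-0.12,0,0]},{"translation":[0,0.9,0],"delta_rot":[-0.07,0,0]},{"translation":[0,0,0],"delta_rot":[0,0,0]}]';  python3 -m creep '[{"translation":[0,0,0],"delta_rot":[0,0,0]},{"translation":[0,0,0],"delta_rot":[0,0,0]}]'; python3 - <<'E'
from h import *
s=st(); print(toolaxes().round(3).tolist())
grab('wrist','w16')
E
```

```text
time_s: 23.93
ee_pos: [439.9, 370.0, 214.7]
ee_rot: [179.8, 27.2, 90.2]
force: [-0.6, 0.9, -0.5]
gripper_width: 68.6
time_s: 24.35
ee_pos: [438.3, 369.8, 211.3]
ee_rot: [-179.5, 61.3, 90.7]
force: [-1.5, 0.4, -1.0]
gripper_width: 68.3
time_s: 24.77
ee_pos: [437.2, 429.3, 209.5]
ee_rot: [-174.1, 85.4, 96.3]
force: [-0.4, 0.1, 0.6]
gripper_width: 68.2
time_s: 24.93
ee_pos: [437.7, 423.1, 209.0]
ee_rot: [-172.6, 85.5, 97.5]
force: [0.5, 0.4, -0.3]
gripper_width: 68.3
t 24.93 pos [437.7 423.1 209. ] rot [-172.57   85.5    97.49] F [ 0.5  0.4 -0.3] T [-0.06 -0.13 -0.01] w 68.3 q [40.8 19.7 86.6  4.  71.2 39.5]
[[-0.01, 1.0, 0.001], [0.078, 0.001, -0.997], [-0.997, -0.01, -0.078]]
```

View pics/w16.png

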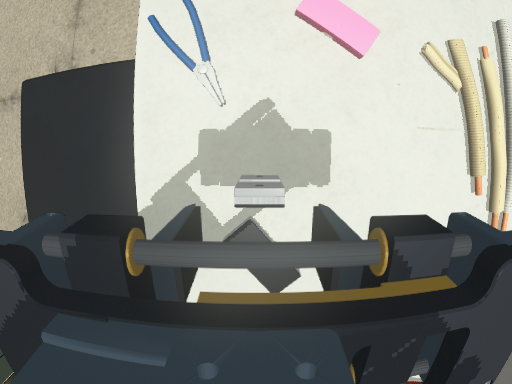

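```bash
python3 - <<'E'
from h import *
q=np.load("pics/w16.npz"); c={k:q[k] for k in("mtx","R","t")}
rect("w16",[(236,193),(283,193),(284,207),(235,207)],110)
print(tip(c))
E
```

```text
c [439.3 418.6] size 14 x 49 width-az 90.2 [[416.0, 426.0], [462.0, 426.0], [464.0, 412.0], [415.0, 412.0]]
[437.54936153 421.88177619 221.03551941]
```

```bash
python3 -m creep '[{"translation":[0.2,-0.3,-3],"delta_rot":[-0.078,0,0]},{"translation":[0,0,-4],"delta_rot":[0,0,0]},{"translation":[0,0,-3.5],"delta_rot":[0,0,0]},{"translation":[0,0,-2],"delta_rot":[0,0,0]},{"translation":[0,0,-0.8],"delta_rot":[0,0,0]}]'; python3 -m creep '[{"translation":[0,0,0],"delta_rot":[0,0,0]},{"translation":[0,0,0],"delta_rot":[0,0,0]},{"translation":[0,0,0],"delta_rot":[0,0,0]}]';  python3 -m creep '[{"translation":[0,0,0],"delta_rot":[0,0,0]},{"translation":[0,0,0],"delta_rot":[0,0,0]},{"translation":[0,0,0],"delta_rot":[0,0,0]},{"translation":[0,0,0],"delta_rot":[0,0,0]},{"translation":[0,0,0],"delta_rot":[0,0,0]}]' -1 40; python3 - <<'E'
from h import *
s=st(); print(toolaxes().round(3).tolist())
E
```

```text
time_s: 25.4
ee_pos: [439.1, 416.9, 73.3]
ee_rot: [-74.6, 89.2, -164.8]
force: [0.2, -0.7, 0.6]
gripper_width: 68.5
time_s: 25.65
ee_pos: [442.3, 420.9, 79.1]
ee_rot: [-126.0, 89.6, 143.9]
force: [0.3, 0.7, 0.1]
gripper_width: 68.4
time_s: 26.07
ee_pos: [441.1, 420.8, 77.9]
ee_rot: [-106.0, 89.6, 164.0]
force: [-0.9, -1.2, 6.7]
gripper_width: 49.7
t 26.07 pos [441.1 420.8  77.9] rot [-106.     89.57  163.98] F [-0.9 -1.2  6.7] T [-0.07  0.08  0.02] w 49.7 q [42.4 27.1 94.7  0.4 58.4 42.2]
[[-0.007, 1.0, -0.0], [0.002, -0.0, -1.0], [-1.0, -0.007, -0.002]]
```

```bash
python3 -m creep '[{"translation":[0,0,2],"delta_rot":[0,0,0]},{"translation":[0,0,3],"delta_rot":[0,0,0]},{"translation":[0,0,0],"delta_rot":[0.12,0,0]},{"translation":[0,0,0],"delta_rot":[0.12,0,0]},{"translation":[0,0,0],"delta_rot":[0.12,0,0]}]'; python3 -m creep '[{"translation":[0,0,0],"delta_rot":[0.12,0,0]},{"translation":[0,0,0],"delta_rot":[0.12,0,0]},{"translation":[0,0,0],"delta_rot":[0.12,0,0]},{"translation":[0,0,0],"delta_rot":[0.12,0,0]},{"translation":[0,0,0],"delta_rot":[0,0,0]}]';  python3 -m creep '[{"translation":[0,0,-0.5],"delta_rot":[0.12,0,0]},{"translation":[0,0,-1],"delta_rot":[0.12,0,0]},{"translation":[0,0,-1],"delta_rot":[0.12,0,0]},{"translation":[0,0,-1],"delta_rot":[0.12,0,0]},{"translation":[0,0,0],"delta_rot":[0,0,0]}]'; python3 - <<'E'
from h import *
s=st(); print(toolaxes().round(3).tolist())
E
```

```text
time_s: 26.48
ee_pos: [441.3, 421.1, 127.9]
ee_rot: [-179.3, 69.0, 90.9]
force: [-1.0, 1.7, -2.0]
gripper_width: 49.8
time_s: 26.9
ee_pos: [436.0, 418.0, 121.6]
ee_rot: [-178.1, 47.4, 92.0]
force: [-0.4, -0.2, -2.6]
gripper_width: 49.9
time_s: 27.32
ee_pos: [432.6, 420.0, 83.4]
ee_rot: [-177.9, 24.1, 92.6]
force: [-2.6, -1.2, -3.6]
gripper_width: 50.0
t 27.32 pos [432.6 420.   83.4] rot [-177.94   24.14   92.55] F [-2.6 -1.2 -3.6] T [-1.18 -0.11  0.06] w 50.0 q [ 11.5  34.9 125.   89.5  64.3 -65.8]
[[-0.041, 0.999, -0.018], [0.912, 0.03, -0.41], [-0.409, -0.033, -0.912]]
```

```bash
python3 -m creep '[{"translation":[0,0,-1],"delta_rot":[0.08,-0.033,-0.04]},{"translation":[0,0,-1],"delta_rot":[0.08,0,0]},{"translation":[0,0,-1],"delta_rot":[0,0,0]},{"translation":[0,0,-0.7],"delta_rot":[0,0,0]},{"translation":[0,0,0],"delta_rot":[0,0,0]}]';  python3 - <<'E'
from h import *
s=st(); print(toolaxes().round(3).tolist())
E
for i in 1 2 3 4; do python3 -m creep '[{"translation":[0,0,-0.2],"delta_rot":[0,0,0]},{"translation":[0,0,0],"delta_rot":[0,0,0]}]' | tr '\n' ' ';echo; done
```

```text
time_s: 27.73
ee_pos: [434.5, 423.0, 56.2]
ee_rot: [178.9, 14.7, 89.3]
force: [0.0, 0.4, -1.9]
gripper_width: 49.9
t 27.73 pos [434.5 423.   56.2] rot [178.94  14.73  89.3 ] F [ 0.   0.4 -1.9] T [-1.04 -0.06  0.01] w 49.9 q [  9.8  44.6 128.8  98.8  74.2 -84.2]
[[0.012, 1.0, 0.015], [0.967, -0.008, -0.254], [-0.254, 0.018, -0.967]]
time_s: 27.9 ee_pos: [434.6, 422.8, 56.0] ee_rot: [178.7, 14.6, 89.2] force: [-0.4, -0.1, -3.0] gripper_width: 49.9 
time_s: 28.07 ee_pos: [434.5, 422.4, 53.4] ee_rot: [178.8, 14.6, 89.1] force: [0.2, 0.1, -2.3] gripper_width: 49.6 
time_s: 28.23 ee_pos: [434.4, 422.1, 50.5] ee_rot: [178.9, 14.6, 89.1] force: [-0.2, 0.5, -2.5] gripper_width: 49.9 
time_s: 28.4 ee_pos: [434.4, 422.1, 48.1] ee_rot: [179.0, 14.6, 89.1] force: [1.2, 0.4, -2.9] gripper_width: 49.7
```

```bash
python3 -m creep '[{"translation":[0,0,-0.5],"delta_rot":[0,0,0]},{"translation":[0,0,-0.5],"delta_rot":[0,0,0]},{"translation":[0,0,0],"delta_rot":[0,0,0]}]'| tr '\n' ' ';for i in 1 2 3 4; do python3 -m creep '[{"translation":[0,0,-0.2],"delta_rot":[0,0,0]},{"translation":[0,0,0],"delta_rot":[0,0,0]}]' | tr '\n' ' ';echo; done
```

```text
time_s: 28.65 ee_pos: [434.3, 422.0, 37.1] ee_rot: [179.0, 14.6, 89.1] force: [0.3, -0.1, -2.8] gripper_width: 49.9 time_s: 28.82 ee_pos: [434.4, 422.1, 35.9] ee_rot: [179.0, 14.6, 89.1] force: [-1.0, -0.3, -2.4] gripper_width: 49.6 
time_s: 28.98 ee_pos: [434.4, 422.1, 34.1] ee_rot: [178.9, 14.6, 89.1] force: [-0.3, -0.1, -2.5] gripper_width: 49.8 
time_s: 29.15 ee_pos: [434.4, 422.1, 32.3] ee_rot: [178.9, 14.6, 89.1] force: [0.0, -0.2, -1.5] gripper_width: 49.4 
time_s: 29.32 ee_pos: [434.5, 422.3, 32.3] ee_rot: [178.8, 14.3, 89.1] force: [-0.8, -3.7, 5.7] gripper_width: 49.8
```

```bash
python3 -m creep '[{"translation":[0,0,0],"delta_rot":[0,0,0]},{"translation":[0,0,0],"delta_rot":[0,0,0]},{"translation":[0,0,0],"delta_rot":[0,0,0]},{"translation":[0,0,0.5],"delta_rot":[0,0,0]},{"translation":[0,-0.5,2],"delta_rot":[0,0,0]}]' 0.55| tr '\n' ' '; python3 -m creep '[{"translation":[0,-0.5,3],"delta_rot":[0,0,0]},{"translation":[0,0,3.5],"delta_rot":[-0.12,0,0]},{"translation":[0,0,3.5],"delta_rot":[-0.12,0,0]},{"translation":[0,0,3.5],"delta_rot":[-0.12,0,0]},{"translation":[0,0,3],"delta_rot":[-0.12,0,0]}]'; python3 -m creep '[{"translation":[0,0,0],"delta_rot":[-0.12,0,0]},{"translation":[0,0,0],"delta_rot":[-0.12,0,0]},{"translation":[0,0,0],"delta_rot":[-0.12,0,0]},{"translation":[0,0,0],"delta_rot":[-0.12,0,0]},{"translation":[0,0,0],"delta_rot":[-0.12,0,0]}]'; python3 -m creep '[{"translation":[0,0,0],"delta_rot":[-0.12,0,0]},{"translation":[0,0,0],"delta_rot":[-0.1,0,0]},{"translation":[0,0,0],"delta_rot":[0,0,0]},{"translation":[0,0,0],"delta_rot":[0,0,0]}]'; python3 - <<'E'
from h import *
s=st(); print(toolaxes().round(3).tolist())
grab('wrist','w17')
E
```

```text
time_s: 29.73 ee_pos: [434.3, 417.3, 53.5] ee_rot: [179.1, 14.7, 89.2] force: [0.0, -0.6, 0.5] gripper_width: 70.6 time_s: 30.15
ee_pos: [430.4, 414.4, 182.6]
ee_rot: [179.5, 34.5, 90.6]
force: [-0.4, 0.1, -0.4]
gripper_width: 70.5
time_s: 30.57
ee_pos: [427.5, 414.7, 179.6]
ee_rot: [-178.3, 65.0, 92.7]
force: [-1.6, -0.1, -0.2]
gripper_width: 70.8
time_s: 30.9
ee_pos: [426.4, 416.6, 178.2]
ee_rot: [-174.8, 77.3, 96.2]
force: [0.4, -0.5, -1.0]
gripper_width: 70.8
t 30.90 pos [426.4 416.6 178.2] rot [-174.84   77.27   96.23] F [ 0.4 -0.5 -1. ] T [-0.19 -0.11  0.03] w 70.8 q [36.9 17.5 95.6 12.5 60.9 30.2]
[[-0.024, 1.0, 0.016], [0.219, 0.021, -0.975], [-0.975, -0.02, -0.22]]
```

View pics/w17.png

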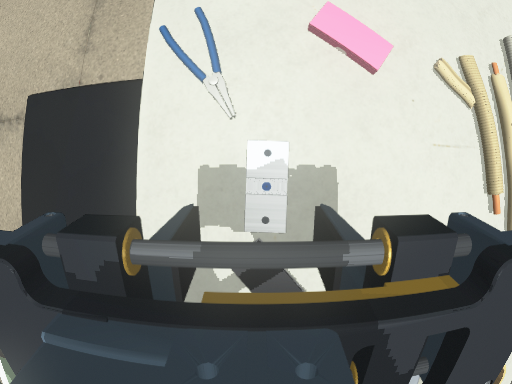

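```bash
python3 - <<'E'
from h import *
rect("w17",[(247,141),(289,142),(288,231),(245,233)],20)
q=np.load("pics/w17.npz"); c={k:q[k] for k in("mtx","R","t")}
print(onplane("wrist",[(267,186)],11,c))
E
```

```text
c [435.4 438.9] size 52 x 110 width-az 179.9 [[410.0, 493.0], [460.0, 493.0], [461.0, 387.0], [410.0, 383.0]]
[[435.12863189 439.80395626  11.        ]]
```

```bash
python3 -m creep '[{"translation":[0.5,1.2,-2],"delta_rot":[-0.11,0,0]},{"translation":[0.4,1.1,-3],"delta_rot":[-0.11,-0.02,0]},{"translation":[0,0,-4],"delta_rot":[0,0,0]},{"translation":[0,0,-2],"delta_rot":[0,0,0]},{"translation":[0,0,0],"delta_rot":[0,0,0]}]'|tr '\n' ' ';  python3 -m creep '[{"translation":[0,0,0],"delta_rot":[0,0,0]},{"translation":[0,0,0],"delta_rot":[0,0,0]},{"translation":[0,0,0],"delta_rot":[0,0,0]}]';python3 - <<'E'
from h import *
s=st(); print(toolaxes().round(3).tolist())
E
```

```text
time_s: 31.37 ee_pos: [432.7, 434.2, 61.9] ee_rot: [-57.4, 89.1, -146.6] force: [-1.2, -0.7, -0.7] gripper_width: 70.7 time_s: 31.62
ee_pos: [437.5, 438.5, 70.4]
ee_rot: [-169.0, 89.9, 101.8]
force: [0.4, 0.0, -0.1]
gripper_width: 70.5
t 31.62 pos [437.5 438.5  70.4] rot [-168.98   89.86  101.79] F [ 0.4  0.  -0.1] T [ 0.02 -0.05  0.02] w 70.5 q [43.9 28.2 94.   0.1 57.7 43.1]
[[-0.001, 1.0, 0.013], [0.002, 0.013, -1.0], [-1.0, -0.0, -0.002]]
```

```bash
python3 -m creep '[{"translation":[-0.2,0.1,-3],"delta_rot":[0,0,-0.013]},{"translation":[0,0,-2.5],"delta_rot":[0,0,0]},{"translation":[0,0,-1.5],"delta_rot":[0,0,0]},{"translation":[0,0,-0.8],"delta_rot":[0,0,0]},{"translation":[0,0,0],"delta_rot":[0,0,0]}]'|tr '\n' ' ';  python3 -m creep '[{"translation":[0,0,0],"delta_rot":[0,0,0]},{"translation":[0,0,0],"delta_rot":[0,0,0]},{"translation":[0,0,0],"delta_rot":[0,0,0]},{"translation":[0,0,0],"delta_rot":[0,0,0]},{"translation":[0,0,0],"delta_rot":[0,0,0]}]' -1 25;python3 - <<'E'
from h import *
s=st(); print(toolaxes().round(3).tolist())
E
```

```text
time_s: 32.03 ee_pos: [434.1, 438.8, -10.1] ee_rot: [-72.8, 89.8, -162.7] force: [-0.6, -1.1, 0.4] gripper_width: 70.9 time_s: 32.45
ee_pos: [434.8, 440.0, -8.4]
ee_rot: [-123.2, 89.9, 146.9]
force: [-1.0, -0.8, 6.4]
gripper_width: 49.6
t 32.45 pos [434.8 440.   -8.4] rot [-123.18   89.9   146.91] F [-1.  -0.8  6.4] T [-0.13  0.11 -0.12] w 49.6 q [44.2 33.2 98.5  0.1 48.4 44. ]
[[-0.002, 1.0, 0.002], [0.001, 0.002, -1.0], [-1.0, -0.002, -0.001]]
```

```bash
python3 -m creep '[{"translation":[0,0,2],"delta_rot":[0,0,0]},{"translation":[0,0,4],"delta_rot":[0,0,0.12]},{"translation":[0,0,4],"delta_rot":[0,0,0.12]},{"translation":[0.8,-3.6,0],"delta_rot":[0,0,0.12]},{"translation":[0.8,-3.6,0],"delta_rot":[0,0,0.12]}]' && python3 -m creep '[{"translation":[0.8,-3.6,0],"delta_rot":[0,0,0.12]},{"translation":[0.8,-3.6,0],"delta_rot":[0,0,0.12]},{"translation":[0.8,-3.6,0],"delta_rot":[0,0,0.12]},{"translation":[0.8,-3.6,0],"delta_rot":[0,0,0.12]},{"translation":[0.8,-3.6,0],"delta_rot":[0,0,0.12]}]' && python3 -m creep '[{"translation":[0.8,-3.6,0],"delta_rot":[0,0,0.12]},{"translation":[0.8,-3.6,0],"delta_rot":[0,0,0.12]},{"translation":[0.8,-3.6,0],"delta_rot":[0,0,0.12]},{"translation":[0.3,-3.6,0],"delta_rot":[0,0,0.12]},{"translation":[0,0,0],"delta_rot":[0,0,0]}]'; python3 -m creep '[{"translation":[0,0,0],"delta_rot":[0,0,0]},{"translation":[0,0,0],"delta_rot":[0,0,0]}]'; python3 - <<'E'
from h import *
s=st(); print(toolaxes().round(3).tolist())
grab('wrist','w18')
E
```

```text
time_s: 32.87
ee_pos: [451.7, 369.2, 93.0]
ee_rot: [96.3, 89.8, 34.5]
force: [0.5, -1.2, -3.5]
gripper_width: 49.4
time_s: 33.28
ee_pos: [489.6, 187.2, 90.0]
ee_rot: [-80.4, 89.8, -108.4]
force: [0.5, 0.6, -1.7]
gripper_width: 49.8
time_s: 33.7
ee_pos: [516.2, 45.0, 90.0]
ee_rot: [-83.6, 89.7, -85.5]
force: [-0.7, 0.1, -3.1]
gripper_width: 49.9
time_s: 33.87
ee_pos: [515.7, 50.5, 89.9]
ee_rot: [-85.9, 89.8, -87.8]
force: [-0.4, -0.1, -1.7]
gripper_width: 49.8
t 33.87 pos [515.7  50.5  89.9] rot [-85.9   89.84 -87.84] F [-0.4 -0.1 -1.7] T [ 0.09 -0.19  0.02] w 49.8 q [  4.4  19.  106.4  -0.2  54.6 -83.5]
[[0.0, 0.034, 0.999], [-0.003, 0.999, -0.034], [-1.0, -0.003, 0.0]]
```

View pics/w18.png

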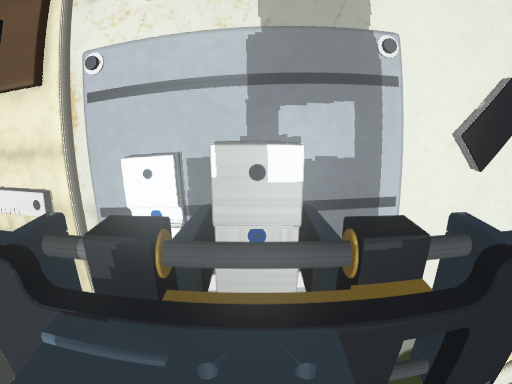

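```bash
python3 -m creep '[{"translation":[0,-0.9,-3],"delta_rot":[0,0,0.034]},{"translation":[0,0,-3],"delta_rot":[0,0,0]},{"translation":[0,0,-1.5],"delta_rot":[0,0,0]},{"translation":[0,0,-0.6],"delta_rot":[0,0,0]},{"translation":[0,0,0],"delta_rot":[0,0,0]}]' | tr '\n' ' ';python3 -m creep '[{"translation":[0.4,0,0],"delta_rot":[0,0,0]},{"translation":[0.4,0,0],"delta_rot":[0,0,0]},{"translation":[0,0,0],"delta_rot":[0,0,0]},{"translation":[0,0,0],"delta_rot":[0,0,0]}]' | tr '\n' ' ';  for i in 1 2 3 4; do python3 -m creep '[{"translation":[0.15,0,0],"delta_rot":[0,0,0]},{"translation":[0,0,0],"delta_rot":[0,0,0]}]' | tr '\n' ' ';echo; done
```

```text
time_s: 34.33 ee_pos: [514.9, 42.4, 7.8] ee_rot: [-126.5, 89.8, -126.3] force: [-0.2, -1.1, -1.8] gripper_width: 49.7 time_s: 34.67 ee_pos: [525.3, 41.5, 10.2] ee_rot: [-41.8, 89.7, -41.7] force: [0.5, -0.1, -1.7] gripper_width: 50.0 time_s: 34.83 ee_pos: [526.0, 41.3, 9.6] ee_rot: [-58.5, 89.8, -58.4] force: [0.4, -0.9, -2.1] gripper_width: 49.7 
time_s: 35.0 ee_pos: [527.4, 41.3, 9.3] ee_rot: [-66.8, 89.8, -66.7] force: [0.4, 0.1, -2.9] gripper_width: 49.9 
time_s: 35.17 ee_pos: [528.0, 41.3, 9.0] ee_rot: [-99.8, 89.8, -99.7] force: [-0.6, 0.7, -2.0] gripper_width: 50.1 
time_s: 35.33 ee_pos: [528.0, 41.2, 8.6] ee_rot: [-136.8, 89.7, -136.7] force: [-4.5, 0.4, -0.0] gripper_width: 50.2
```

```bash
python3 -m creep '[{"translation":[0.05,0,-0.2],"delta_rot":[0,0,0]},{"translation":[0,0,-0.1],"delta_rot":[0,0,0]},{"translation":[0,0,0],"delta_rot":[0,0,0]}]' | tr '\n' ' ';python3 -m creep '[{"translation":[0,0,0],"delta_rot":[0,0,0]},{"translation":[0,0,0],"delta_rot":[0,0,0]},{"translation":[0,0,0],"delta_rot":[0,0,0]},{"translation":[0,0,0],"delta_rot":[0,0,0]}]' 0.35 | tr '\n' ' '; python3 -m creep '[{"translation":[-0.1,0,0],"delta_rot":[0,0,0]},{"translation":[0,0,3],"delta_rot":[0,0,0]},{"translation":[0,0,4],"delta_rot":[0,0,0]},{"translation":[0,0,4],"delta_rot":[0,0,0]},{"translation":[0,0,3],"delta_rot":[0,0,0]}]' | tr '\n' ' '; python3 -c "
from h import *
st();grab('wrist','w19')"
```

```text
time_s: 35.58 ee_pos: [528.2, 41.2, 5.6] ee_rot: [-140.3, 89.7, -140.2] force: [-6.3, -0.5, -0.3] gripper_width: 49.7 time_s: 35.92 ee_pos: [531.7, 41.4, 6.5] ee_rot: [-44.4, 89.8, -44.3] force: [0.6, -0.7, -0.2] gripper_width: 61.7 time_s: 36.33 ee_pos: [530.5, 41.4, 149.4] ee_rot: [-32.8, 89.7, -32.7] force: [1.7, 0.4, -1.5] gripper_width: 61.3 t 36.33 pos [530.5  41.4 149.4] rot [-32.82  89.69 -32.72] F [ 1.7  0.4 -1.5] T [ 0.07 -0.17 -0.03] w 61.3 q [  3.3  16.6 100.1  -0.2  63.  -86.7]
```

View pics/w19.png

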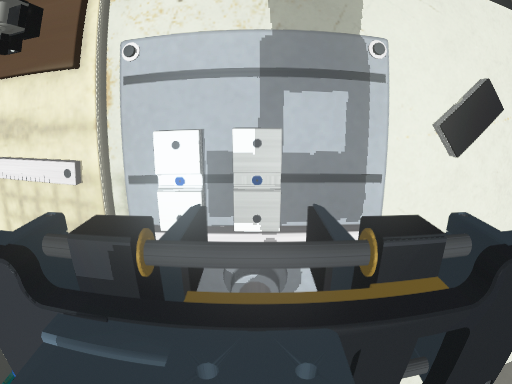

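```bash
python3 -m creep '[{"translation":[-1.2,3.35,0],"delta_rot":[0,0,-0.098]},{"translation":[-1.2,3.35,0],"delta_rot":[0,0,-0.098]},{"translation":[-1.2,3.35,0],"delta_rot":[0,0,-0.098]},{"translation":[-1.2,3.35,0],"delta_rot":[0,0,-0.098]},{"translation":[-1.2,3.35,0],"delta_rot":[0,0,-0.098]}]' 0.5 && python3 -m creep '[{"translation":[-1.2,3.35,0],"delta_rot":[0,0,-0.098]},{"translation":[-1.2,3.35,0],"delta_rot":[0,0,-0.098]},{"translation":[-1.2,3.35,-1],"delta_rot":[0,0,-0.098]},{"translation":[-1.2,3.35,-1],"delta_rot":[0,0,-0.098]},{"translation":[0,0,0],"delta_rot":[0,0,0]}]';python3 -m creep '[{"translation":[0,0,0],"delta_rot":[0,0,0]},{"translation":[0,0,0],"delta_rot":[0,0,0]},{"translation":[0,0,0],"delta_rot":[0,0,0]}]'; python3 - <<'E'
from h import *
s=st(); print(toolaxes().round(3).tolist()); grab('wrist','w20')
E
```

```text
time_s: 36.8
ee_pos: [468.8, 210.2, 146.1]
ee_rot: [-66.4, 89.8, -94.7]
force: [0.4, 0.7, 0.3]
gripper_width: 68.2
time_s: 37.22
ee_pos: [418.9, 347.4, 124.3]
ee_rot: [-115.0, 89.7, -165.3]
force: [0.3, -0.7, -0.4]
gripper_width: 68.4
time_s: 37.47
ee_pos: [422.1, 341.9, 126.4]
ee_rot: [-66.2, 89.8, -116.7]
force: [-0.2, -0.5, 0.9]
gripper_width: 68.5
t 37.47 pos [422.1 341.9 126.4] rot [ -66.22   89.83 -116.67] F [-0.2 -0.5  0.9] T [-0.01 -0.18  0.03] w 68.5 q [ 3.780e+01  1.900e+01  1.002e+02 -1.000e-01  6.090e+01 -1.700e+00]
[[-0.001, 0.771, 0.637], [-0.003, 0.637, -0.771], [-1.0, -0.003, 0.001]]
```

View pics/w20.png

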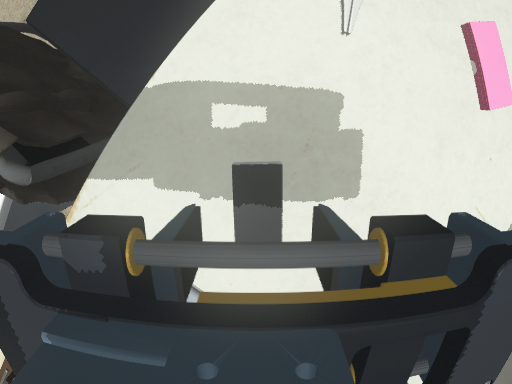

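```bash
python3 - <<'E'
from h import *
q=np.load("pics/w20.npz"); c={k:q[k] for k in("mtx","R","t")}
P=onplane("wrist",[(233,164),(281,163),(234,215),(282,215)],20,c)[:,:2]; print(P.round(1)); e=P[:2].mean(0)
print(e, e-35*0+np.array([.637,-.771])*21)
E
```

```text
[[389.3 344.2]
 [425.2 375.2]
 [423.1 303.3]
 [461.3 334.8]]
[407.26657383 359.70534275] [420.64357383 343.51434275]
```

```bash
python3 -m creep '[{"translation":[-0.1,0.1,-3.5],"delta_rot":[0,0,0]},{"translation":[0,0,-4],"delta_rot":[0,0,0]},{"translation":[0,0,-3.5],"delta_rot":[0,0,0]},{"translation":[0,0,-1.6],"delta_rot":[0,0,0]},{"translation":[0,0,-0.7],"delta_rot":[0,0,0]}]' && python3 -m creep '[{"translation":[0,0,0],"delta_rot":[0,0,0]},{"translation":[0,0,0],"delta_rot":[0,0,0]},{"translation":[0,0,0],"delta_rot":[0,0,0]}]';  python3 -m creep '[{"translation":[0,0,0],"delta_rot":[0,0,0]},{"translation":[0,0,0],"delta_rot":[0,0,0]},{"translation":[0,0,0],"delta_rot":[0,0,0]},{"translation":[0,0,0],"delta_rot":[0,0,0]},{"translation":[0,0,0],"delta_rot":[0,0,0]}]' -1 40
```

```text
time_s: 37.93
ee_pos: [419.6, 341.4, -9.4]
ee_rot: [-84.8, 89.5, -135.3]
force: [0.1, 0.4, -0.4]
gripper_width: 68.4
time_s: 38.18
ee_pos: [422.0, 344.4, -5.2]
ee_rot: [28.2, 89.9, -22.2]
force: [-0.4, 0.5, -0.8]
gripper_width: 68.7
time_s: 38.6
ee_pos: [420.9, 344.2, -6.0]
ee_rot: [-64.7, 89.9, -115.1]
force: [-0.0, -1.2, 6.1]
gripper_width: 50.1
```

```bash
python3 -m creep '[{"translation":[0,0,2],"delta_rot":[0,0,0]},{"translation":[0,0,3.5],"delta_rot":[0,0,0]},{"translation":[0,0,4],"delta_rot":[0,0,0]},{"translation":[0.4,1.6,3.5],"delta_rot":[0,0,-0.115]},{"translation":[0.3,1.6,1],"delta_rot":[0,0,-0.115]}]' && python3 -m creep '[{"translation":[0.3,1.6,0],"delta_rot":[0,0,-0.115]},{"translation":[0.3,1.6,0],"delta_rot":[0,0,-0.115]},{"translation":[0.3,1.6,0],"delta_rot":[0,0,-0.115]},{"translation":[0.3,1.4,0],"delta_rot":[0,0,-0.115]},{"translation":[0,0,0],"delta_rot":[0,0,0]}]'; python3 -m creep '[{"translation":[0.2,0,0],"delta_rot":[0.12,0,0]},{"translation":[0.2,0,0],"delta_rot":[0.12,0,0]},{"translation":[0.1,0,0],"delta_rot":[0.12,0,0]},{"translation":[0.1,0,0],"delta_rot":[0.12,0,0]},{"translation":[0,0,0],"delta_rot":[0,0,0]}]';python3 - <<'E'
from h import *
s=st(); print(toolaxes().round(3).tolist())
E
```

```text
time_s: 39.02
ee_pos: [429.8, 377.6, 138.8]
ee_rot: [104.4, 89.6, 40.4]
force: [1.3, 1.0, -1.1]
gripper_width: 49.5
time_s: 39.43
ee_pos: [439.7, 440.2, 132.3]
ee_rot: [-101.2, 89.8, 168.8]
force: [0.8, -0.5, -2.6]
gripper_width: 50.1
time_s: 39.85
ee_pos: [442.7, 433.0, 130.0]
ee_rot: [-178.8, 63.3, 91.1]
force: [-0.1, -1.7, -3.5]
gripper_width: 49.7
t 39.85 pos [442.7 433.  130. ] rot [-178.82   63.34   91.13] F [-0.1 -1.7 -3.5] T [-0.51 -0.09  0.02] w 49.7 q [ 30.6  19.3 105.3  32.6  46.4   9.6]
[[-0.009, 1.0, -0.003], [0.449, 0.001, -0.894], [-0.894, -0.009, -0.449]]
```

```bash
python3 -m creep '[{"translation":[0.1,0,0],"delta_rot":[0.12,0,0]},{"translation":[0.1,0,0],"delta_rot":[0.12,0,0]},{"translation":[0.1,0,0],"delta_rot":[0.12,0,0]},{"translation":[0.1,0,0],"delta_rot":[0.12,0,0]},{"translation":[0,0,0],"delta_rot":[0.12,0,0]}]'|tr '\n' ' ';python3 -m creep '[{"translation":[0,0,0],"delta_rot":[0.12,0,0]},{"translation":[0,0,0],"delta_rot":[0.12,0,0]},{"translation":[0,0,0],"delta_rot":[0.12,0,0]},{"translation":[0,0,0],"delta_rot":[0,0,0]},{"translation":[0,0,0],"delta_rot":[0,0,0]}]';python3 - <<'E'
from h import *
s=st(); print(toolaxes().round(3).tolist())
E
```

```text
time_s: 40.27 ee_pos: [443.6, 439.5, 131.9] ee_rot: [-179.4, 35.2, 91.6] force: [-1.6, 1.0, -3.3] gripper_width: 49.7 time_s: 40.68
ee_pos: [443.0, 439.1, 128.1]
ee_rot: [-179.4, 15.1, 91.5]
force: [0.1, -0.2, -1.6]
gripper_width: 50.0
t 40.68 pos [443.  439.1 128.1] rot [-179.37   15.07   91.53] F [ 0.1 -0.2 -1.6] T [-0.89 -0.16 -0.  ] w 50.0 q [ 11.4  35.9 124.4  94.1  72.5 -69. ]
[[-0.026, 1.0, -0.004], [0.965, 0.024, -0.26], [-0.26, -0.011, -0.966]]
```

```bash
python3 -m creep '[{"translation":[0,0,0],"delta_rot":[0.12,0,0]},{"translation":[0,0,0],"delta_rot":[0.12,0,0]},{"translation":[0,0,-1],"delta_rot":[0.023,0,-0.026]},{"translation":[0,0,-1],"delta_rot":[0,0,0]},{"translation":[0,0,-0.5],"delta_rot":[0,0,0]}]'|tr '\n' ' ';python3 -m creep '[{"translation":[0,0,0],"delta_rot":[0,0,0]},{"translation":[0,0,0],"delta_rot":[0,0,0]}]';python3 - <<'E'
from h import *
s=st(); print(toolaxes().round(3).tolist())
E
```

```text
time_s: 41.1 ee_pos: [442.9, 440.3, 105.9] ee_rot: [179.9, -0.1, 90.0] force: [0.5, -0.1, -1.9] gripper_width: 49.6 time_s: 41.27
ee_pos: [443.6, 439.8, 107.5]
ee_rot: [179.8, -0.3, 89.9]
force: [-0.7, -0.2, -1.4]
gripper_width: 49.7
t 41.27 pos [443.6 439.8 107.5] rot [179.77  -0.25  89.91] F [-0.7 -0.2 -1.4] T [-0.97 -0.12 -0.02] w 49.7 q [ 10.2  49.6 126.7 100.3  89.6 -86.6]
[[0.002, 1.0, 0.004], [1.0, -0.002, 0.004], [0.004, 0.004, -1.0]]
```

```bash
python3 -m creep '[{"translation":[0,0,-0.7],"delta_rot":[0,0,0]},{"translation":[0,0,-0.5],"delta_rot":[0,0,0]},{"translation":[0,0,0],"delta_rot":[0,0,0]}]'|tr '\n' ' ';for i in 1 2 3 4 5; do python3 -m creep '[{"translation":[0,0,-0.15],"delta_rot":[0,0,0]},{"translation":[0,0,0],"delta_rot":[0,0,0]}]' | tr '\n' ' ';echo; done
```

```text
time_s: 41.52 ee_pos: [443.6, 439.2, 93.4] ee_rot: [179.9, -0.2, 89.8] force: [-0.1, -0.2, -2.9] gripper_width: 49.8 time_s: 41.68 ee_pos: [443.6, 439.2, 92.2] ee_rot: [180.0, -0.2, 89.8] force: [-1.0, 0.5, -1.5] gripper_width: 49.9 
time_s: 41.85 ee_pos: [443.6, 439.1, 90.8] ee_rot: [180.0, -0.3, 89.8] force: [1.0, 0.5, -2.1] gripper_width: 49.8 
time_s: 42.02 ee_pos: [443.6, 439.1, 90.7] ee_rot: [179.9, -0.4, 89.8] force: [0.5, -1.7, 3.5] gripper_width: 49.7 
time_s: 42.18 ee_pos: [443.7, 439.0, 90.7] ee_rot: [179.9, -0.6, 89.8] force: [-0.6, -2.8, 9.0] gripper_width: 49.8 
time_s: 42.35 ee_pos: [443.9, 438.9, 90.5] ee_rot: [179.9, -0.8, 89.8] force: [0.7, -3.6, 12.1] gripper_width: 49.8
```

```bash
python3 -m creep '[{"translation":[0,0,0.3],"delta_rot":[0,0,0]},{"translation":[0,0,0],"delta_rot":[0,0,0]},{"translation":[0,0,0],"delta_rot":[0,0,0]},{"translation":[0,0,0],"delta_rot":[0,0,0]},{"translation":[0,0,0],"delta_rot":[0,0,0]}]' 0.5| tr '\n' ' ';echo; python3 -m creep '[{"translation":[0,-0.5,0],"delta_rot":[0,0,0]},{"translation":[0,-2,0],"delta_rot":[0,0,0]},{"translation":[0,-3,0],"delta_rot":[0,0,0]},{"translation":[0,-1.5,0],"delta_rot":[0,0,0]},{"translation":[0,0,0],"delta_rot":[0,0,0]}]'; python3 -m creep '[{"translation":[0,0,3.5],"delta_rot":[-0.06,0,0]},{"translation":[0,0,3.5],"delta_rot":[-0.12,0,0]},{"translation":[0,0,3.5],"delta_rot":[-0.12,0,0]},{"translation":[0,0,3.5],"delta_rot":[-0.12,0,0]},{"translation":[0,0,0],"delta_rot":[-0.12,0,0]}]' && python3 -m creep '[{"translation":[0,0,0],"delta_rot":[-0.12,0,0]},{"translation":[0,0,0],"delta_rot":[-0.12,0,0]},{"translation":[0,0,0],"delta_rot":[-0.12,0,0]},{"translation":[0,0,0],"delta_rot":[-0.12,0,0]},{"translation":[0,0,0],"delta_rot":[-0.12,0,0]}]' && python3 -m creep '[{"translation":[0,1,0],"delta_rot":[-0.12,0,0]},{"translation":[0,1.5,0],"delta_rot":[-0.12,0,0]},{"translation":[0,2,0],"delta_rot":[-0.12,0,0]},{"translation":[0,0.9,0],"delta_rot":[-0.12,0,0]},{"translation":[0,0,0],"delta_rot":[-0.03,0,0]}]';  python3 -m creep '[{"translation":[0,0,0],"delta_rot":[0,0,0]},{"translation":[0,0,0],"delta_rot":[0,0,0]}]'; python3 - <<'E'
from h import *
s=st(); print(toolaxes().round(3).tolist())
grab('wrist','w21')
E
```

```text
time_s: 42.77 ee_pos: [443.4, 439.2, 88.9] ee_rot: [180.0, -0.2, 89.8] force: [0.3, -0.0, -0.1] gripper_width: 68.5 
time_s: 43.18
ee_pos: [444.8, 366.8, 89.1]
ee_rot: [180.0, -0.2, 89.6]
force: [0.7, -0.4, -0.1]
gripper_width: 68.4
time_s: 43.6
ee_pos: [443.2, 370.3, 215.4]
ee_rot: [179.8, 27.4, 90.2]
force: [0.2, 0.2, -0.8]
gripper_width: 68.5
time_s: 44.02
ee_pos: [441.8, 370.1, 212.0]
ee_rot: [-179.4, 61.6, 90.7]
force: [-0.7, 0.4, -1.8]
gripper_width: 68.8
time_s: 44.43
ee_pos: [440.8, 429.8, 210.4]
ee_rot: [-38.5, 89.3, -128.2]
force: [-0.3, 0.9, -0.5]
gripper_width: 68.2
time_s: 44.6
ee_pos: [440.9, 424.6, 209.7]
ee_rot: [-49.3, 89.2, -139.2]
force: [-0.9, 0.3, -0.4]
gripper_width: 68.4
t 44.60 pos [440.9 424.6 209.7] rot [ -49.33   89.2  -139.21] F [-0.9  0.3 -0.4] T [-0.05 -0.13  0.01] w 68.4 q [42.8 21.9 83.1  0.  75.9 42.7]
[[-0.011, 1.0, 0.002], [-0.009, 0.002, -1.0], [-1.0, -0.011, 0.009]]
```

View pics/w21.png

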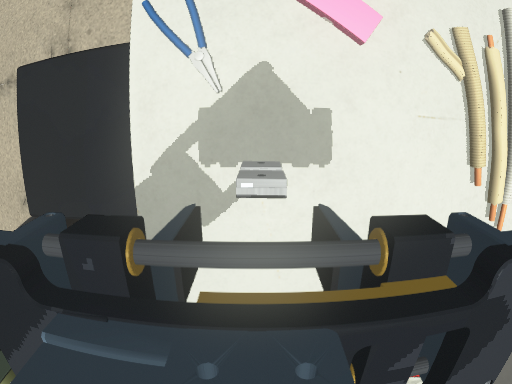

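```bash
python3 - <<'E'
from h import *
rect("w21",[(237,178),(287,178),(287,197),(236,197)],110)
E
```

```text
c [444.7 423.9] size 19 x 51 width-az 90.2 [[421.0, 433.0], [469.0, 434.0], [470.0, 414.0], [419.0, 414.0]]
```

```bash
python3 -m creep '[{"translation":[0.35,-0.1,-3],"delta_rot":[0,0,0]},{"translation":[0,0,-4],"delta_rot":[0,0,0]},{"translation":[0,0,-3.5],"delta_rot":[0,0,0]},{"translation":[0,0,-2],"delta_rot":[0,0,0]},{"translation":[0,0,-0.8],"delta_rot":[0,0,0]}]'|tr '\n' ' '; python3 -m creep '[{"translation":[0,0,0],"delta_rot":[0,0,0]},{"translation":[0,0,0],"delta_rot":[0,0,0]},{"translation":[0,0,0],"delta_rot":[0,0,0]}]'|tr '\n' ' ';  python3 -m creep '[{"translation":[0,0,0],"delta_rot":[0,0,0]},{"translation":[0,0,0],"delta_rot":[0,0,0]},{"translation":[0,0,0],"delta_rot":[0,0,0]},{"translation":[0,0,0],"delta_rot":[0,0,0]},{"translation":[0,0,0],"delta_rot":[0,0,0]}]' -1 40|tr '\n' ' '; python3 - <<'E'
from h import *
s=st(); print(toolaxes().round(3).tolist())
E
```

```text
time_s: 45.07 ee_pos: [443.9, 419.5, 74.3] ee_rot: [-48.3, 88.9, -138.4] force: [-0.5, -0.1, -0.0] gripper_width: 68.2 time_s: 45.32 ee_pos: [446.9, 423.6, 79.9] ee_rot: [-47.4, 89.6, -137.5] force: [0.9, 0.1, -0.1] gripper_width: 68.2 time_s: 45.73 ee_pos: [445.8, 423.6, 78.7] ee_rot: [-47.6, 89.4, -137.6] force: [-1.1, -0.7, 5.7] gripper_width: 50.0 t 45.73 pos [445.8 423.6  78.7] rot [ -47.59   89.4  -137.58] F [-1.1 -0.7  5.7] T [-0.04  0.1  -0.01] w 50.0 q [42.5 27.7 93.5  0.  59.4 42.5]
[[-0.008, 1.0, 0.0], [-0.007, 0.0, -1.0], [-1.0, -0.008, 0.007]]
```

```bash
python3 -m creep '[{"translation":[0,0,2],"delta_rot":[0,0,0]},{"translation":[0,0,3],"delta_rot":[0,0,0]},{"translation":[0.1,0,0],"delta_rot":[0.12,0,0]},{"translation":[0.1,0,0],"delta_rot":[0.12,0,0]},{"translation":[0.1,0,0],"delta_rot":[0.12,0,0]}]'|tr '\n' ' '; python3 -m creep '[{"translation":[0.1,0,0],"delta_rot":[0.12,0,0]},{"translation":[0.1,0,0],"delta_rot":[0.12,0,0]},{"translation":[0.1,0,0],"delta_rot":[0.12,0,0]},{"translation":[0.1,0,0],"delta_rot":[0.12,0,0]},{"translation":[0,0,0],"delta_rot":[0,0,0]}]'|tr '\n' ' ';  python3 -m creep '[{"translation":[0,0,-0.5],"delta_rot":[0.12,0,0]},{"translation":[0,0,-1],"delta_rot":[0.12,0,0]},{"translation":[0,0,-1],"delta_rot":[0.12,0,0]},{"translation":[0,0,-1],"delta_rot":[0.12,0,0]},{"translation":[0,0,0],"delta_rot":[0.12,0,0]}]'|tr '\n' ' '; python3 - <<'E'
from h import *
s=st(); print(toolaxes().round(3).tolist())
E
```

```text
time_s: 46.15 ee_pos: [449.0, 423.9, 128.8] ee_rot: [-179.2, 69.5, 91.0] force: [-0.8, 0.6, -2.2] gripper_width: 49.9 time_s: 46.57 ee_pos: [447.4, 420.7, 122.5] ee_rot: [-178.2, 47.4, 92.0] force: [-0.2, -0.3, -3.4] gripper_width: 49.8 time_s: 46.98 ee_pos: [445.5, 424.8, 92.9] ee_rot: [-179.4, 16.5, 92.1] force: [-1.1, 1.7, -2.2] gripper_width: 49.6 t 46.98 pos [445.5 424.8  92.9] rot [-179.37   16.53   92.05] F [-1.1  1.7 -2.2] T [-1.11 -0.08  0.15] w 49.6 q [  9.9  39.1 124.6  92.7  72.  -72.4]
[[-0.034, 0.999, -0.001], [0.958, 0.033, -0.285], [-0.285, -0.011, -0.959]]
```

```bash
python3 -m creep '[{"translation":[0,0,-1.5],"delta_rot":[0.02,0,-0.034]},{"translation":[0,0,-1.5],"delta_rot":[0,0,0]},{"translation":[0,0,-1],"delta_rot":[0,0,0]},{"translation":[0,0,0],"delta_rot":[0,0,0]},{"translation":[0,0,0],"delta_rot":[0,0,0]}]'|tr '\n' ' ';  python3 - <<'E'
from h import *
s=st(); print(toolaxes().round(3).tolist())
E
```

```text
time_s: 47.4 ee_pos: [445.9, 425.6, 54.1] ee_rot: [-179.4, 15.5, 90.1] force: [-0.1, 0.1, -2.0] gripper_width: 50.0 t 47.40 pos [445.9 425.6  54.1] rot [-179.42   15.45   90.11] F [-0.1  0.1 -2. ] T [-0.96 -0.1  -0.02] w 50.0 q [ 10.   44.5 126.5  97.2  73.2 -80.1]
[[-0.002, 1.0, -0.01], [0.964, -0.001, -0.266], [-0.266, -0.01, -0.964]]
```

```bash
python3 -m creep '[{"translation":[0,0,-0.8],"delta_rot":[0,0,0]},{"translation":[0,0,-0.7],"delta_rot":[0,0,0]},{"translation":[0,0,0],"delta_rot":[0,0,0]}]'|tr '\n' ' ';for i in 1 2 3 4; do python3 -m creep '[{"translation":[0,0,-0.2],"delta_rot":[0,0,0]},{"translation":[0,0,0],"delta_rot":[0,0,0]}]' | tr '\n' ' ';echo; done
```

```text
time_s: 47.65 ee_pos: [445.9, 424.9, 38.4] ee_rot: [-179.4, 15.5, 90.0] force: [-0.2, -0.6, -2.0] gripper_width: 49.6 time_s: 47.82 ee_pos: [446.0, 424.8, 37.1] ee_rot: [-179.4, 15.4, 90.0] force: [0.3, 0.2, -2.2] gripper_width: 49.7 
time_s: 47.98 ee_pos: [446.0, 424.8, 35.1] ee_rot: [-179.4, 15.4, 90.0] force: [-0.0, 0.3, -1.6] gripper_width: 49.3 
time_s: 48.15 ee_pos: [446.0, 424.7, 32.9] ee_rot: [-179.4, 15.5, 90.0] force: [-0.5, -0.9, -2.2] gripper_width: 49.8 
time_s: 48.32 ee_pos: [446.0, 424.8, 31.1] ee_rot: [-179.4, 15.4, 90.0] force: [0.4, -0.7, -1.3] gripper_width: 49.6
```

```bash
python3 -m creep '[{"translation":[0,0,-0.05],"delta_rot":[0,0,0]},{"translation":[0,0,0],"delta_rot":[0,0,0]},{"translation":[0,0,0],"delta_rot":[0,0,0]},{"translation":[0,0,0.5],"delta_rot":[0,0,0]},{"translation":[0,-0.5,2],"delta_rot":[0,0,0]}]' 0.55| tr '\n' ' '; python3 -m creep '[{"translation":[0,-0.5,3],"delta_rot":[0,0,0]},{"translation":[0,0,3.5],"delta_rot":[-0.12,0,0]},{"translation":[0,0,3.5],"delta_rot":[-0.12,0,0]},{"translation":[0,0,3.5],"delta_rot":[-0.12,0,0]},{"translation":[0,0,3],"delta_rot":[-0.12,0,0]}]'|tr '\n' ' '; python3 -m creep '[{"translation":[0,0,0],"delta_rot":[-0.12,0,0]},{"translation":[0,0,0],"delta_rot":[-0.12,0,0]},{"translation":[0,0,0],"delta_rot":[-0.12,0,0]},{"translation":[0,0,0],"delta_rot":[-0.12,0,0]},{"translation":[0.2,0.5,0],"delta_rot":[-0.12,0,0]}]'|tr '\n' ' '; python3 -m creep '[{"translation":[0.3,0.5,0],"delta_rot":[-0.12,0,0]},{"translation":[0.3,0.5,0],"delta_rot":[-0.12,0,0]},{"translation":[0,0,0],"delta_rot":[-0.12,0,0]},{"translation":[0,0,0],"delta_rot":[-0.07,0,0]},{"translation":[0,0,0],"delta_rot":[0,0,0]}]'|tr '\n' ' '; python3 - <<'E'
from h import *
s=st(); print(toolaxes().round(3).tolist())
grab('wrist','w22')
E
```

```text
time_s: 48.73 ee_pos: [445.3, 420.1, 54.1] ee_rot: [-179.2, 15.5, 90.1] force: [0.3, 0.4, 0.3] gripper_width: 70.8 time_s: 49.15 ee_pos: [441.3, 416.9, 184.1] ee_rot: [-178.5, 35.5, 91.6] force: [-0.1, 0.6, -0.4] gripper_width: 70.6 time_s: 49.57 ee_pos: [441.1, 421.0, 181.5] ee_rot: [-175.1, 67.1, 94.5] force: [-1.0, 0.3, 0.4] gripper_width: 70.9 time_s: 49.98 ee_pos: [446.6, 435.6, 179.6] ee_rot: [-49.8, 87.5, -140.2] force: [0.4, 0.4, -0.2] gripper_width: 70.7 t 49.98 pos [446.6 435.6 179.6] rot [ -49.78   87.51 -140.19] F [ 0.4  0.4 -0.2] T [-0.03 -0.13 -0.06] w 70.7 q [43.1 24.9 82.7  0.1 74.9 43.5]
[[-0.033, 0.999, -0.007], [-0.028, -0.008, -1.0], [-0.999, -0.033, 0.028]]
```

View pics/w22.png

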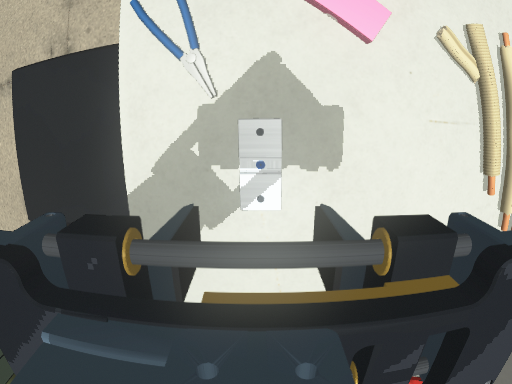

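```bash
python3 - <<'E'
from h import *
rect("w22",[(239,119),(281,119),(281,210),(239,210)],20)
q=np.load("pics/w22.npz"); c={k:q[k] for k in("mtx","R","t")}
print(onplane("wrist",[(260.5,164.5)],11,c))
E
python3 -m creep '[{"translation":[0,0,-3],"delta_rot":[0.028,-0.033,0.005]},{"translation":[0,0.3,-4],"delta_rot":[0,0,0]},{"translation":[0,0.2,-4],"delta_rot":[0,0,0]},{"translation":[0,0,0],"delta_rot":[0,0,0]},{"translation":[0,0,0],"delta_rot":[0,0,0]}]'|tr '\n' ' '; python3 - <<'E'
from h import *
s=st(); print(toolaxes().round(3).tolist())
E
```

```text
c [445.2 443. ] size 51 x 109 width-az 0.2 [[422.0, 498.0], [469.0, 498.0], [471.0, 388.0], [419.0, 388.0]]
[[445.62222674 442.87604774  11.        ]]
time_s: 50.45 ee_pos: [446.5, 435.0, 68.8] ee_rot: [-65.7, 89.7, -156.2] force: [0.0, -0.5, 0.8] gripper_width: 70.7 t 50.45 pos [446.5 435.   68.8] rot [ -65.72   89.74 -156.16] F [ 0.  -0.5  0.8] T [ 0.03 -0.1  -0.01] w 70.7 q [43.2 28.7 93.3  0.1 58.2 43.5]
[[-0.004, 1.0, -0.008], [-0.002, -0.008, -1.0], [-1.0, -0.004, 0.002]]
```

```bash
python3 -m creep '[{"translation":[-0.1,0.8,-2.5],"delta_rot":[0,0,0.008]},{"translation":[0,0,-2.5],"delta_rot":[0,0,0]},{"translation":[0,0,-1.7],"delta_rot":[0,0,0]},{"translation":[0,0,-0.9],"delta_rot":[0,0,0]},{"translation":[0,0,0],"delta_rot":[0,0,0]}]'|tr '\n' ' ';  python3 -m creep '[{"translation":[0,0,0],"delta_rot":[0,0,0]},{"translation":[0,0,0],"delta_rot":[0,0,0]},{"translation":[0,0,0],"delta_rot":[0,0,0]},{"translation":[0,0,0],"delta_rot":[0,0,0]},{"translation":[0,0,0],"delta_rot":[0,0,0]}]' -1 25|tr '\n' ' ';python3 -m creep '[{"translation":[0,0,2],"delta_rot":[0,0,0]},{"translation":[0,0,4],"delta_rot":[0,0,0.12]},{"translation":[0,0,4],"delta_rot":[0,0,0.12]},{"translation":[0.8,-3.6,0],"delta_rot":[0,0,0.12]},{"translation":[0.8,-3.6,0],"delta_rot":[0,0,0.12]}]'|tr '\n' ' '
```

```text
time_s: 50.87 ee_pos: [447.1, 445.2, -5.4] ee_rot: [-179.8, 89.9, 90.3] force: [-0.3, -0.4, 0.7] gripper_width: 70.6 time_s: 51.28 ee_pos: [447.0, 446.2, -4.3] ee_rot: [157.7, 89.8, 67.8] force: [-1.5, -0.8, 6.9] gripper_width: 49.8 time_s: 51.7 ee_pos: [464.3, 375.5, 97.2] ee_rot: [105.9, 89.5, 44.0] force: [-0.0, -0.8, -3.4] gripper_width: 49.8
```

```bash
python3 -m creep '[{"translation":[0.7,-3.6,0],"delta_rot":[0,0,0.12]},{"translation":[0.7,-3.6,0],"delta_rot":[0,0,0.12]},{"translation":[0.7,-3.6,0],"delta_rot":[0,0,0.12]},{"translation":[0.7,-3.6,0],"delta_rot":[0,0,0.12]},{"translation":[0.7,-3.6,0],"delta_rot":[0,0,0.12]}]'|tr '\n' ' ';python3 -m creep '[{"translation":[0.7,-3.6,0],"delta_rot":[0,0,0.12]},{"translation":[0.7,-3.6,0],"delta_rot":[0,0,0.12]},{"translation":[0,0,0],"delta_rot":[0,0,0.12]},{"translation":[0,0,0],"delta_rot":[0,0,0.12]},{"translation":[0,0,0],"delta_rot":[0,0,0]}]'|tr '\n' ' ';python3 -m creep '[{"translation":[0,0,0],"delta_rot":[0,0,0]},{"translation":[0,0,0],"delta_rot":[0,0,0]}]'|tr '\n' ' '; python3 - <<'E'
from h import *
s=st(); print(toolaxes().round(3).tolist())
grab('wrist','w23')
E
```

```text
time_s: 52.12 ee_pos: [497.3, 192.7, 94.1] ee_rot: [-166.5, 90.0, 165.7] force: [0.5, 0.1, -2.3] gripper_width: 49.8 time_s: 52.53 ee_pos: [511.2, 123.7, 94.0] ee_rot: [-168.3, 89.9, -169.4] force: [0.1, 0.5, -1.5] gripper_width: 49.7 time_s: 52.7 ee_pos: [511.0, 124.9, 94.0] ee_rot: [-173.1, 89.9, -174.3] force: [-0.0, -0.0, -1.2] gripper_width: 49.7 t 52.70 pos [511.  124.9  94. ] rot [-173.11   89.93 -174.3 ] F [-0.  -0.  -1.2] T [ 0.04 -0.08 -0.06] w 49.7 q [ 12.5  19.4 105.    0.   55.7 -76.3]
[[-0.001, 0.021, 1.0], [-0.0, 1.0, -0.021], [-1.0, -0.0, -0.001]]
```

View pics/w23.png

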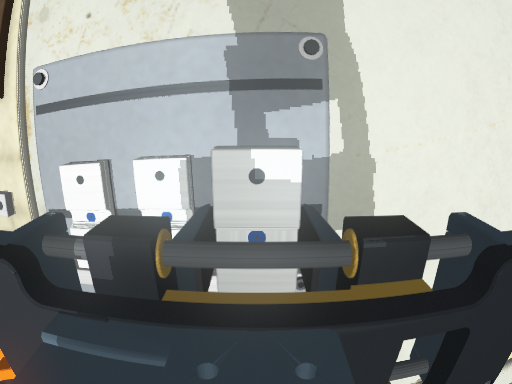

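```bash
python3 -m creep '[{"translation":[0,-0.1,-3],"delta_rot":[0,0,0.021]},{"translation":[0,0,-3],"delta_rot":[0,0,0]},{"translation":[0,0,-1.6],"delta_rot":[0,0,0]},{"translation":[0,0,-0.5],"delta_rot":[0,0,0]},{"translation":[0,0,0],"delta_rot":[0,0,0]}]' | tr '\n' ' ';python3 -m creep '[{"translation":[0.4,0,0],"delta_rot":[0,0,0]},{"translation":[0.3,0,0],"delta_rot":[0,0,0]},{"translation":[0,0,0],"delta_rot":[0,0,0]},{"translation":[0,0,0],"delta_rot":[0,0,0]}]' | tr '\n' ' ';  for i in 1 2 3 4; do python3 -m creep '[{"translation":[0.15,0,0],"delta_rot":[0,0,0]},{"translation":[0,0,0],"delta_rot":[0,0,0]}]' | tr '\n' ' ';echo; done
```

```text
time_s: 53.17 ee_pos: [510.2, 123.8, 11.8] ee_rot: [-169.3, 89.8, -169.1] force: [-0.3, -0.6, -2.4] gripper_width: 49.6 time_s: 53.5 ee_pos: [519.3, 123.8, 14.1] ee_rot: [17.3, 89.9, 17.4] force: [-0.4, -0.0, -2.2] gripper_width: 49.5 time_s: 53.67 ee_pos: [520.1, 123.7, 13.5] ee_rot: [99.6, 90.0, 99.7] force: [1.1, -0.3, -1.7] gripper_width: 50.0 
time_s: 53.83 ee_pos: [521.5, 123.6, 13.1] ee_rot: [-179.3, 90.0, -179.2] force: [0.6, -0.6, -2.0] gripper_width: 50.2 
time_s: 54.0 ee_pos: [523.0, 123.6, 13.0] ee_rot: [-177.9, 90.0, -177.8] force: [0.7, 0.2, -1.9] gripper_width: 49.9 
time_s: 54.17 ee_pos: [524.5, 123.7, 13.0] ee_rot: [-176.8, 90.0, -176.7] force: [0.3, 0.2, -1.9] gripper_width: 49.7
```

```bash
for i in 1 2 3; do python3 -m creep '[{"translation":[0.12,0,-0.08],"delta_rot":[0,0,0]},{"translation":[0,0,0],"delta_rot":[0,0,0]}]' | tr '\n' ' ';echo; done
```

```text
time_s: 54.33 ee_pos: [524.6, 123.5, 11.8] ee_rot: [-172.9, 89.8, -172.8] force: [-1.5, -0.1, -2.4] gripper_width: 49.9 
time_s: 54.5 ee_pos: [524.6, 123.4, 10.8] ee_rot: [-171.8, 89.7, -171.7] force: [-4.7, 0.1, -0.6] gripper_width: 49.8 
time_s: 54.67 ee_pos: [524.6, 123.3, 9.8] ee_rot: [-172.2, 89.5, -172.0] force: [-7.3, 0.4, -0.0] gripper_width: 49.8
```

```bash
python3 -m creep '[{"translation":[0,0,0],"delta_rot":[0,0,0]},{"translation":[0,0,0],"delta_rot":[0,0,0]},{"translation":[0,0,0],"delta_rot":[0,0,0]},{"translation":[0,0,0],"delta_rot":[0,0,0]}]' 0.35 | tr '\n' ' '; python3 -m creep '[{"translation":[-0.3,0,0],"delta_rot":[0,0,0]},{"translation":[0,0,3],"delta_rot":[0,0,0]},{"translation":[0,0,4],"delta_rot":[0,0,0]},{"translation":[0,0,4],"delta_rot":[0,0,0]},{"translation":[0,0,4],"delta_rot":[0,0,0]}]' | tr '\n' ' '; python3 -m creep '[{"translation":[-2,-3.5,2],"delta_rot":[0,0,0]},{"translation":[-2,-3.5,2],"delta_rot":[0,0,0]},{"translation":[0,0,0],"delta_rot":[0,0,0]}]' | tr '\n' ' '; python3 -c "
from h import *
st();grab('wrist','w24')"
```

```text
time_s: 55.0 ee_pos: [529.0, 123.8, 11.1] ee_rot: [14.1, 89.9, 14.2] force: [0.2, 0.2, 0.3] gripper_width: 61.5 time_s: 55.42 ee_pos: [524.4, 123.6, 162.3] ee_rot: [-171.7, 89.9, -171.6] force: [0.7, 0.4, 0.1] gripper_width: 61.7 time_s: 55.67 ee_pos: [486.7, 55.2, 201.8] ee_rot: [-26.4, 89.7, -26.4] force: [-0.3, 0.8, -0.3] gripper_width: 61.8 t 55.67 pos [486.7  55.2 201.8] rot [-26.41  89.71 -26.43] F [-0.3  0.8 -0.3] T [ 0.11 -0.11  0.04] w 61.8 q [  5.2  10.5 100.4  -0.2  68.8 -84.7]
```

View pics/w24.png

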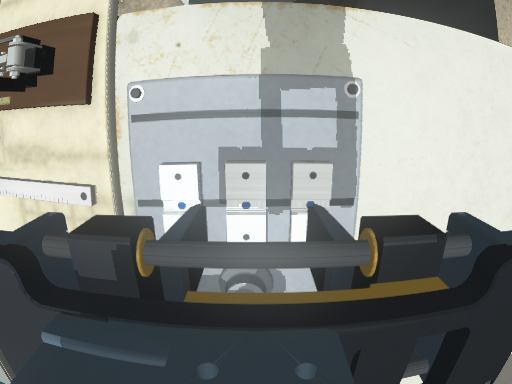

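```bash
python3 -m creep '[{"translation":[0.2,-2.8,0],"delta_rot":[0,0,-0.117]},{"translation":[0.2,-2.8,0],"delta_rot":[0,0,-0.117]},{"translation":[0.2,-2.8,0],"delta_rot":[0,0,-0.117]},{"translation":[0.2,-2.8,0],"delta_rot":[0,0,-0.117]},{"translation":[0.2,-2.8,0],"delta_rot":[0,0,-0.117]}]'|tr '\n' ' ';python3 -m creep '[{"translation":[0.2,-2.8,0],"delta_rot":[0,0,-0.117]},{"translation":[0.2,-2.8,0],"delta_rot":[0,0,-0.117]},{"translation":[0.2,-2.8,0],"delta_rot":[0,0,-0.117]},{"translation":[0.2,-2.8,0],"delta_rot":[0,0,-0.117]},{"translation":[0.2,-2.8,0],"delta_rot":[0,0,-0.117]}]' 0.15|tr '\n' ' ';python3 -m creep '[{"translation":[0.2,-2.8,0],"delta_rot":[0,0,-0.117]},{"translation":[0,-2.8,0],"delta_rot":[0,0,-0.117]},{"translation":[0,-2.8,0],"delta_rot":[0,0,-0.117]},{"translation":[0,-2.2,-2],"delta_rot":[0,0,-0.117]},{"translation":[0,0,0],"delta_rot":[0,0,0]}]'|tr '\n' ' ';python3 -m creep '[{"translation":[0,0,0],"delta_rot":[0,0,0]},{"translation":[0,0,0],"delta_rot":[0,0,0]}]'|tr '\n' ' '; python3 -c "
from h import *
st();grab('wrist','w25');print(toolaxes().round(3).tolist())"
```

```text
time_s: 56.13 ee_pos: [498.0, -81.7, 196.7] ee_rot: [176.5, 89.9, 142.8] force: [-0.0, -0.2, -0.1] gripper_width: 61.8 time_s: 56.55 ee_pos: [508.2, -221.9, 196.5] ee_rot: [-173.0, 89.9, 119.8] force: [0.6, -0.2, -0.4] gripper_width: 52.7 time_s: 56.97 ee_pos: [508.8, -329.7, 173.2] ee_rot: [-117.6, 89.7, 148.3] force: [-0.1, 0.6, -1.7] gripper_width: 52.4 time_s: 57.13 ee_pos: [510.0, -326.2, 176.9] ee_rot: [-158.2, 89.8, 108.1] force: [0.2, 0.2, 0.4] gripper_width: 52.4 t 57.13 pos [ 510.  -326.2  176.9] rot [-158.22   89.84  108.14] F [0.2 0.2 0.4] T [ 0.04 -0.13  0.01] w 52.4 q [-33.7  22.   87.6   0.1  70.5 -30.1]
[[0.0, 0.998, -0.063], [0.002, -0.063, -0.998], [-1.0, -0.0, -0.002]]
```

View pics/w25.png

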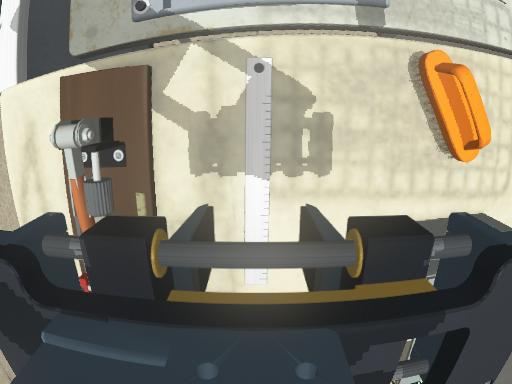

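```bash
python3 - <<'E'
from h import *
q=np.load("pics/w25.npz"); c={k:q[k] for k in("mtx","R","t")}
P=onplane("wrist",[(247,58),(271,58),(246,170),(270,170),(244,226),(270,226)],14,c)[:,:2]; print(P.round(1))
m=(P[0::2]+P[1::2])/2; d=m[0]-m[2]; print(m.round(1), np.degrees(np.arctan2(d[1],d[0])))
u=d/np.linalg.norm(d); print("center",m[0]-u*145)
E
```

```text
[[ 507.5 -186.8]
 [ 535.1 -188.5]
 [ 497.6 -318.6]
 [ 526.  -320.4]
 [ 490.  -388.9]
 [ 522.3 -390.9]]
[[ 521.3 -187.6]
 [ 511.8 -319.5]
 [ 506.1 -389.9]] 85.70077119850708
center [ 510.46049475 -332.22015829]
```

```bash
python3 -m creep '[{"translation":[0,-0.6,-3],"delta_rot":[0,0,-0.012]},{"translation":[0,0,-4],"delta_rot":[0,0,0]},{"translation":[0,0,-4],"delta_rot":[0,0,0]},{"translation":[0,0,-3],"delta_rot":[0,0,0]},{"translation":[0,0,-2],"delta_rot":[0,0,0]}]'|tr '\n' ' ';python3 -m creep '[{"translation":[0,0,0],"delta_rot":[0,0,0]},{"translation":[0,0,-1],"delta_rot":[0,0,0]},{"translation":[0,0,-0.5],"delta_rot":[0,0,0]},{"translation":[0,0,0],"delta_rot":[0,0,0]},{"translation":[0,0,0],"delta_rot":[0,0,0]}]'|tr '\n' ' '; python3 -c "
from h import *
st();grab('wrist','w26');print(toolaxes().round(3).tolist())"
```

```text
time_s: 57.6 ee_pos: [508.9, -330.8, 15.2] ee_rot: [-136.9, 89.8, 128.8] force: [-1.8, 0.2, 0.3] gripper_width: 52.3 time_s: 58.02 ee_pos: [510.5, -333.4, 3.8] ee_rot: [94.0, 89.9, -0.4] force: [-0.1, -0.3, 0.7] gripper_width: 52.6 t 58.02 pos [ 510.5 -333.4    3.8] rot [94.03 89.9  -0.36] F [-0.1 -0.3  0.7] T [-0.02 -0.07  0.07] w 52.6 q [-34.3  31.7  99.3   0.1  49.  -29.9]
[[0.002, 0.997, -0.077], [-0.0, -0.077, -0.997], [-1.0, 0.002, 0.0]]
```

View pics/w26.png

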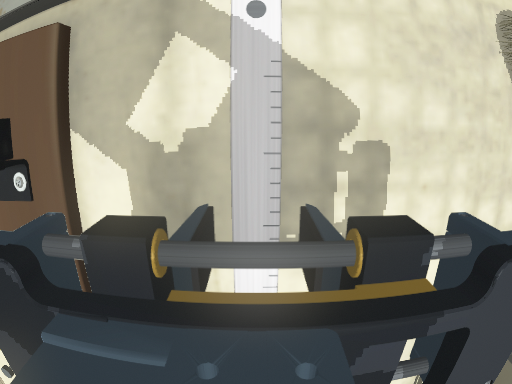

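```bash
python3 -m creep '[{"translation":[0,0,-0.8],"delta_rot":[0,0,0]},{"translation":[0,0,-0.45],"delta_rot":[0,0,0]},{"translation":[0,0,0],"delta_rot":[0,0,0]},{"translation":[0,0,0],"delta_rot":[0,0,0]}]'|tr '\n' ' ';python3 -m creep '[{"translation":[0,0,0],"delta_rot":[0,0,0]},{"translation":[0,0,0],"delta_rot":[0,0,0]},{"translation":[0,0,0],"delta_rot":[0,0,0]},{"translation":[0,0,0],"delta_rot":[0,0,0]},{"translation":[0,0,0],"delta_rot":[0,0,0]}]' -1 50|tr '\n' ' '; 
```

```text
time_s: 58.4 ee_pos: [509.4, -333.0, -10.3] ee_rot: [-150.5, 89.9, 115.0] force: [0.7, -0.4, -0.7] gripper_width: 52.7 time_s: 58.82 ee_pos: [509.8, -333.3, -9.7] ee_rot: [164.9, 89.9, 70.5] force: [0.2, 0.8, 0.2] gripper_width: 29.9
```

```bash
python3 -m creep '[{"translation":[0,0,1],"delta_rot":[0,0,0]},{"translation":[0,0,3],"delta_rot":[0,0,0]},{"translation":[0,0,4],"delta_rot":[0,0,0]},{"translation":[-0.8,1.5,3],"delta_rot":[0,0,0]},{"translation":[-0.8,3,0],"delta_rot":[0,0,0.01]}]'|tr '\n' ' ';python3 -m creep '[{"translation":[-0.8,3.6,0],"delta_rot":[0,0,0.01]},{"translation":[-0.8,3.6,0],"delta_rot":[0,0,0.01]},{"translation":[-0.8,3.6,0],"delta_rot":[0,0,0.01]},{"translation":[-0.8,3.6,0],"delta_rot":[0,0,0.01]},{"translation":[-0.8,3.6,0],"delta_rot":[0,0,0.01]}]'|tr '\n' ' ';python3 -m creep '[{"translation":[-0.8,3.6,0],"delta_rot":[0,0,0.01]},{"translation":[-0.8,3.6,0],"delta_rot":[0,0,0.007]},{"translation":[-0.4,3.6,0],"delta_rot":[0,0,0]},{"translation":[0,3,0],"delta_rot":[0,0,0]},{"translation":[0,1,0],"delta_rot":[0,0,0]}]'|tr '\n' ' ';python3 -m creep '[{"translation":[0,0,0],"delta_rot":[0,0,0]},{"translation":[0,0,0],"delta_rot":[0,0,0]},{"translation":[0,0,0],"delta_rot":[0,0,0]}]'|tr '\n' ' '; python3 -c "
from h import *
st();grab('wrist','w27');print(toolaxes().round(3).tolist())"
```

```text
time_s: 59.23 ee_pos: [498.2, -292.8, 107.2] ee_rot: [61.6, 89.1, -32.4] force: [0.6, -0.1, -2.7] gripper_width: 29.8 time_s: 59.65 ee_pos: [452.5, -106.6, 100.4] ee_rot: [-161.7, 89.9, 107.3] force: [1.3, 1.1, -3.0] gripper_width: 29.7 time_s: 60.07 ee_pos: [432.7, 43.0, 100.6] ee_rot: [-175.3, 89.9, 94.8] force: [0.6, -0.2, -2.6] gripper_width: 29.6 time_s: 60.32 ee_pos: [433.7, 38.9, 100.2] ee_rot: [-152.5, 90.0, 117.4] force: [-0.0, 0.0, -3.6] gripper_width: 29.8 t 60.32 pos [433.7  38.9 100.2] rot [-152.54   89.97  117.42] F [-0.   0.  -3.6] T [ 0.02 -0.09  0.01] w 29.8 q [  3.6  11.5 115.6   0.   52.9   3.6]
[[-0.0, 1.0, -0.001], [0.001, -0.001, -1.0], [-1.0, -0.0, -0.001]]
```

View pics/w27.png

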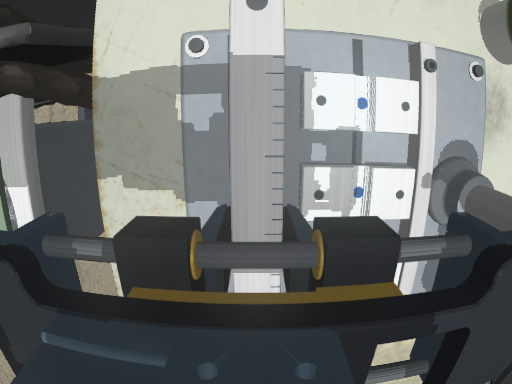

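```bash
python3 -m creep '[{"translation":[0,0,-3],"delta_rot":[0,0,0]},{"translation":[0,0,-3],"delta_rot":[0,0,0]},{"translation":[0,0,-2],"delta_rot":[0,0,0]},{"translation":[0,0,-1],"delta_rot":[0,0,0]},{"translation":[0,0,0],"delta_rot":[0,0,0]}]'|tr '\n' ' ';for i in 1 2 3 4; do python3 -m creep '[{"translation":[0,0,-0.2],"delta_rot":[0,0,0]},{"translation":[0,0,0],"delta_rot":[0,0,0]}]' | tr '\n' ' ';echo; done
```

```text
time_s: 60.78 ee_pos: [431.8, 38.5, 8.0] ee_rot: [-95.6, 89.7, 174.3] force: [-0.9, 0.3, -3.0] gripper_width: 29.5 time_s: 60.95 ee_pos: [434.5, 39.2, 8.6] ee_rot: [134.8, 89.9, 44.8] force: [0.7, -0.3, -3.2] gripper_width: 29.8 
time_s: 61.12 ee_pos: [434.3, 39.7, 6.7] ee_rot: [128.6, 89.9, 38.6] force: [-0.1, 0.7, -3.2] gripper_width: 29.4 
time_s: 61.28 ee_pos: [433.8, 39.8, 4.3] ee_rot: [160.5, 89.9, 70.5] force: [-0.8, 0.4, -3.0] gripper_width: 29.5 
time_s: 61.45 ee_pos: [433.9, 39.8, 4.2] ee_rot: [153.3, 89.9, 63.3] force: [-5.0, -0.5, 17.9] gripper_width: 29.5
```

```bash
python3 -m creep '[{"translation":[0,0,0.15],"delta_rot":[0,0,0]},{"translation":[0,0,0],"delta_rot":[0,0,0]},{"translation":[0,0,0],"delta_rot":[0,0,0]},{"translation":[0,0,0],"delta_rot":[0,0,0]}]' -0.12|tr '\n' ' ';python3 -m creep '[{"translation":[0,0,1],"delta_rot":[0,0,0]},{"translation":[0,0,3],"delta_rot":[0,0,0]},{"translation":[0,0,4],"delta_rot":[0,0,0]},{"translation":[-1,0,3],"delta_rot":[0,0,0.1]},{"translation":[-1,0,0],"delta_rot":[0,0,0.12]}]'|tr '\n' ' ';python3 -m creep '[{"translation":[-1,0,0],"delta_rot":[0,0,0.12]},{"translation":[-1,0,0],"delta_rot":[0,0,0.12]},{"translation":[-1,0,0],"delta_rot":[0,0,0.12]},{"translation":[-1,0,0],"delta_rot":[0,0,0.12]},{"translation":[-1,0,0],"delta_rot":[0,0,0.12]}]' 1|tr '\n' ' ';python3 -m creep '[{"translation":[0,0,0],"delta_rot":[0,0,0.12]},{"translation":[0,0,0],"delta_rot":[0,0,0.12]},{"translation":[0,0,0],"delta_rot":[0,0,0.12]},{"translation":[0,0,0],"delta_rot":[0,0,0.12]},{"translation":[0,0,0],"delta_rot":[0,0,0.12]}]' 1|tr '\n' ' '; python3 -m creep '[{"translation":[0,0,0],"delta_rot":[0,0,0.12]},{"translation":[0,0,0],"delta_rot":[0,0,0.03]},{"translation":[0,0,0],"delta_rot":[0,0,0]}]' 1|tr '\n' ' '; python3 -c "
from h import *
st();grab('wrist','w28');print(toolaxes().round(3).tolist())"
```

```text
time_s: 61.78 ee_pos: [433.9, 39.9, 3.7] ee_rot: [163.3, 89.9, 73.3] force: [0.0, 0.4, 0.0] gripper_width: 40.0 time_s: 62.2 ee_pos: [418.1, 40.2, 118.8] ee_rot: [86.7, 89.3, 9.6] force: [0.3, -0.3, 0.2] gripper_width: 40.1 time_s: 62.62 ee_pos: [363.1, 39.8, 113.4] ee_rot: [-166.1, 89.9, 151.2] force: [-0.6, 0.1, -0.2] gripper_width: 70.5 time_s: 63.03 ee_pos: [363.6, 39.8, 113.4] ee_rot: [-174.0, 89.9, 177.7] force: [0.2, -1.1, -0.7] gripper_width: 91.2 time_s: 63.28 ee_pos: [363.6, 39.8, 113.4] ee_rot: [-175.3, 89.9, -175.3] force: [-0.5, 0.7, 0.0] gripper_width: 91.4 t 63.28 pos [363.6  39.8 113.4] rot [-175.28   89.91 -175.31] F [-0.5  0.7  0. ] T [ 0.1  -0.13  0.02] w 91.4 q [  4.4   4.5 122.1  -0.   53.5 -85.5]
[[-0.002, 0.002, 1.0], [-0.0, 1.0, -0.002], [-1.0, -0.0, -0.002]]
```

View pics/w28.png

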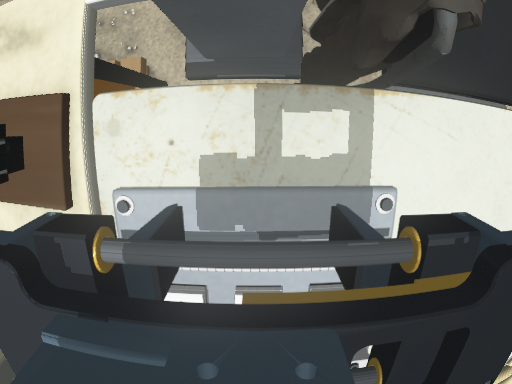

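```bash
python3 -m creep '[{"translation":[1.5,0,-3],"delta_rot":[0,0,0]},{"translation":[0.5,0,-3],"delta_rot":[0,0,0]},{"translation":[0,0,-3],"delta_rot":[0,0,0]},{"translation":[0,0,-1.2],"delta_rot":[0,0,0]},{"translation":[0,0,0],"delta_rot":[0,0,0]}]' |tr '\n' ' ';python3 -m creep '[{"translation":[0,0,0],"delta_rot":[0,0,0]},{"translation":[0,0,0],"delta_rot":[0,0,0]},{"translation":[0,0,0],"delta_rot":[0,0,0]}]' |tr '\n' ' '
```

```text
time_s: 63.75 ee_pos: [381.3, 39.6, 9.2] ee_rot: [-175.7, 89.5, -175.9] force: [-0.2, -0.3, -0.8] gripper_width: 91.1 time_s: 64.0 ee_pos: [384.8, 39.9, 12.7] ee_rot: [4.2, 89.9, 4.1] force: [0.8, -0.1, 0.4] gripper_width: 91.5
```

```bash
python3 -m creep '[{"translation":[0.3,0,-0.4],"delta_rot":[0,0,0]},{"translation":[0.3,0,0],"delta_rot":[0,0,0]},{"translation":[0.3,0,0],"delta_rot":[0,0,0]},{"translation":[0,0,0],"delta_rot":[0,0,0]}]' |tr '\n' ' ';echo;for i in 1 2 3; do python3 -m creep '[{"translation":[0.25,0,0],"delta_rot":[0,0,0]},{"translation":[0.25,0,0],"delta_rot":[0,0,0]},{"translation":[0,0,0],"delta_rot":[0,0,0]}]' |tr '\n' ' ';echo;done
```

```text
time_s: 64.33 ee_pos: [394.0, 39.9, 8.0] ee_rot: [1.6, 90.0, 1.5] force: [0.6, -0.5, -0.5] gripper_width: 91.1 
time_s: 64.58 ee_pos: [398.5, 39.9, 7.7] ee_rot: [-174.7, 90.0, -174.8] force: [0.2, 0.7, -0.1] gripper_width: 91.3 
time_s: 64.83 ee_pos: [402.3, 39.8, 7.5] ee_rot: [-176.1, 89.9, -176.2] force: [-2.1, -0.0, 0.6] gripper_width: 91.1 
time_s: 65.08 ee_pos: [408.4, 39.8, 7.6] ee_rot: [-168.3, 90.0, -168.4] force: [-1.0, -0.0, -1.7] gripper_width: 91.0
```

```bash
for i in 1 2; do python3 -m creep '[{"translation":[0.25,0,0],"delta_rot":[0,0,0]},{"translation":[0.25,0,0],"delta_rot":[0,0,0]},{"translation":[0,0,0],"delta_rot":[0,0,0]}]' |tr '\n' ' ';echo;done; for i in 1 2 3 4; do python3 -m creep '[{"translation":[0.15,0,0],"delta_rot":[0,0,0]},{"translation":[0,0,0],"delta_rot":[0,0,0]}]' |tr '\n' ' ';echo;done
```

```text
time_s: 65.33 ee_pos: [413.8, 39.9, 7.7] ee_rot: [-3.9, 90.0, -3.9] force: [-0.3, -1.2, -1.4] gripper_width: 91.3 
time_s: 65.58 ee_pos: [418.8, 39.8, 7.7] ee_rot: [-4.8, 90.0, -4.9] force: [-0.2, -0.8, -0.6] gripper_width: 91.0 
time_s: 65.75 ee_pos: [419.4, 39.8, 7.6] ee_rot: [-175.2, 89.9, -175.3] force: [-3.4, 0.3, 0.4] gripper_width: 91.3 
time_s: 65.92 ee_pos: [421.1, 39.8, 7.6] ee_rot: [-169.4, 90.0, -169.5] force: [-1.3, -0.1, -1.1] gripper_width: 91.6 
time_s: 66.08 ee_pos: [422.7, 39.8, 7.6] ee_rot: [-169.0, 90.0, -169.1] force: [-1.8, -0.3, -2.8] gripper_width: 90.9 
time_s: 66.25 ee_pos: [424.2, 39.8, 7.7] ee_rot: [-170.0, 90.0, -170.0] force: [-1.3, 0.4, -0.9] gripper_width: 91.4
```

```bash
for i in 1 2 3 4 5; do python3 -m creep '[{"translation":[0.1,0,0],"delta_rot":[0,0,0]},{"translation":[0,0,0],"delta_rot":[0,0,0]}]' |tr '\n' ' ';echo;done
```

```text
time_s: 66.42 ee_pos: [425.0, 39.8, 7.6] ee_rot: [-173.5, 90.0, -173.5] force: [-2.2, -0.4, -0.4] gripper_width: 91.2 
time_s: 66.58 ee_pos: [425.1, 39.8, 7.6] ee_rot: [-177.0, 89.8, -177.0] force: [-3.7, -0.1, 3.2] gripper_width: 91.4 
time_s: 66.75 ee_pos: [425.2, 39.8, 7.5] ee_rot: [-176.5, 89.7, -176.5] force: [-6.0, -0.4, 3.5] gripper_width: 91.2 
time_s: 66.92 ee_pos: [425.3, 39.7, 7.4] ee_rot: [-176.6, 89.7, -176.6] force: [-7.4, 0.2, 6.2] gripper_width: 91.5 
time_s: 67.08 ee_pos: [425.4, 39.7, 7.3] ee_rot: [-176.3, 89.5, -176.3] force: [-8.7, 0.1, 7.4] gripper_width: 91.0
```

```bash
for i in 1 2 ; do python3 -m creep '[{"translation":[0.2,0,0.03],"delta_rot":[0,0,0]},{"translation":[0,0,0],"delta_rot":[0,0,0]}]' |tr '\n' ' ';echo;done; python3 -m creep '[{"translation":[-0.5,0,0],"delta_rot":[0,0,0]},{"translation":[-1,0,0],"delta_rot":[0,0,0]},{"translation":[-1,0,0],"delta_rot":[0,0,0]},{"translation":[0,0,3],"delta_rot":[0,0,0]},{"translation":[0,0,4],"delta_rot":[0,0,0]}]' |tr '\n' ' '; python3 -m creep '[{"translation":[1.5,0,4],"delta_rot":[0,0,0]},{"translation":[2,0,4],"delta_rot":[0,0,0]},{"translation":[2,0,4],"delta_rot":[0,0,0]},{"translation":[2,0,3],"delta_rot":[0,0,0]},{"translation":[2,0,2],"delta_rot":[0,0,0]}]' |tr '\n' ' '; python3 -m creep '[{"translation":[0,0,0],"delta_rot":[0,0,0]},{"translation":[0,0,0],"delta_rot":[0,0,0]},{"translation":[0,0,0],"delta_rot":[0,0,0]}]' |tr '\n' ' '; python3 -c "
from h import *
st();grab('wrist','w29')"
```

```text
time_s: 67.25 ee_pos: [425.5, 39.7, 7.3] ee_rot: [-176.4, 89.3, -176.4] force: [-11.2, 0.1, 8.8] gripper_width: 91.4 
time_s: 67.42 ee_pos: [425.5, 39.6, 7.3] ee_rot: [-176.8, 89.1, -176.7] force: [-14.7, 1.4, 10.9] gripper_width: 91.0 
time_s: 67.83 ee_pos: [404.8, 39.6, 76.9] ee_rot: [-175.9, 89.6, -176.0] force: [2.2, -0.0, 0.3] gripper_width: 91.5 time_s: 68.25 ee_pos: [501.9, 39.9, 246.1] ee_rot: [2.7, 89.6, 2.6] force: [1.7, 0.5, -1.2] gripper_width: 91.4 time_s: 68.5 ee_pos: [498.5, 39.8, 240.7] ee_rot: [-177.5, 89.8, -177.6] force: [0.1, 0.3, -0.6] gripper_width: 91.1 t 68.50 pos [498.5  39.8 240.7] rot [-177.54   89.83 -177.6 ] F [ 0.1  0.3 -0.6] T [ 0.11 -0.14 -0.  ] w 91.1 q [  3.2  10.2  95.    0.   74.9 -86.7]
```

View pics/w29.png

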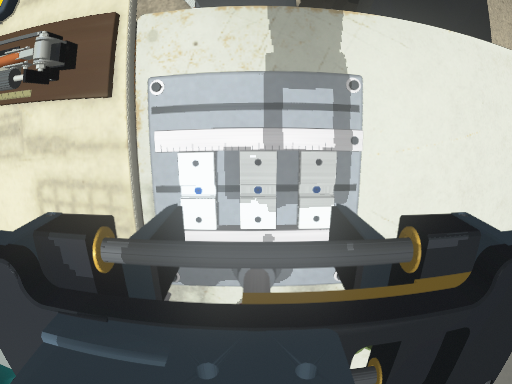

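```bash
python3 - <<'E'
from h import *
q=np.load("pics/w29.npz"); c={k:q[k] for k in("mtx","R","t")}
a=cv2.imread("pics/w29.png")[120:250,145:370]; cv2.imwrite("pics/w29c.png",cv2.resize(a,None,fx=3.5,fy=3.5,interpolation=cv2.INTER_CUBIC))
E
```

```text
(no output)
```

View pics/w29c.png

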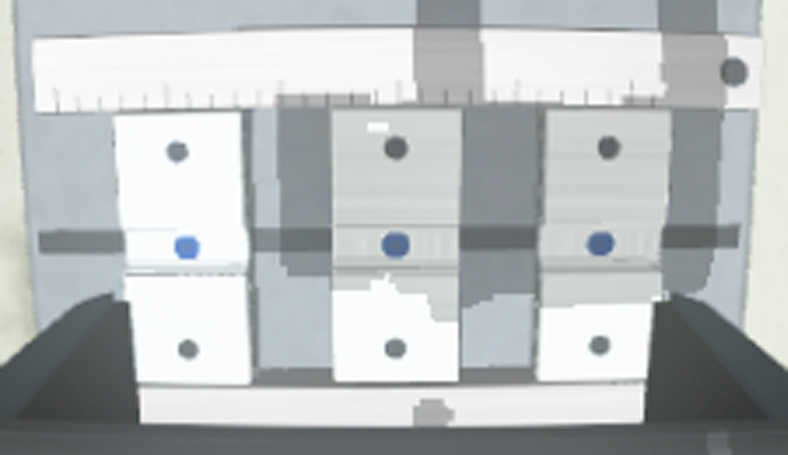

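```bash
python3 - <<'E'
from h import *
q=np.load("pics/w29.npz"); c={k:q[k] for k in("mtx","R","t")}
f=lambda a:np.array(a)/3.5+[145,120]
w=lambda n,a,z:print(n,onplane("wrist",f(a),z,c)[:,:2].round(1).tolist())
w("spots",[(187,247),(396,244),(600,243)],25)
w("holes",[(178,151),(188,349),(396,147),(396,348),(608,147),(599,345)],34)
w("near ends",[(115,113),(240,112),(333,108),(462,107),(546,108),(670,110)],34)
w("far ends",[(140,383),(250,384),(334,382),(459,381),(540,382),(650,381)],34)
w("fence top edge",[(145,387),(640,387)],38)
w("SE far edge",[(36,112),(760,108),(33,40),(762,40)],28)
E
```

```text
spots [[529.4, -41.8], [528.3, 42.0], [528.0, 123.7]]
holes [[489.1, -41.8], [569.5, -41.9], [488.3, 41.9], [568.7, 41.9], [487.8, 123.4], [568.1, 123.7]]
near ends [[473.9, -66.3], [474.4, -17.2], [473.3, 18.2], [472.9, 66.8], [473.1, 98.8], [473.0, 147.7]]
far ends [[584.7, -63.1], [584.4, -17.2], [583.2, 17.0], [582.9, 67.3], [583.7, 100.3], [584.2, 146.3]]
fence top edge [[584.8, -60.1], [585.2, 141.2]]
SE far edge [[473.3, -101.0], [471.9, 187.2], [444.5, -100.9], [444.7, 186.8]]
```

```bash
python3 -m creep '[{"translation":[0,0,3.5],"delta_rot":[0,0,-0.117]},{"translation":[0,0,3.5],"delta_rot":[0,0,-0.117]},{"translation":[0,0,3],"delta_rot":[0,0,-0.117]},{"translation":[1.7,-2,0],"delta_rot":[0,0,-0.117]},{"translation":[1.7,-2,0],"delta_rot":[0,0,-0.117]}]' |tr '\n' ' ';python3 -m creep '[{"translation":[1.7,-2,0],"delta_rot":[0,0,-0.117]},{"translation":[1.7,-2,0],"delta_rot":[0,0,-0.117]},{"translation":[1.7,-2,0],"delta_rot":[0,0,-0.117]},{"translation":[1.7,-2,0],"delta_rot":[0,0,-0.117]},{"translation":[1.7,-2,0],"delta_rot":[0,0,-0.117]}]' |tr '\n' ' ';python3 -m creep '[{"translation":[1.7,-2,0],"delta_rot":[0,0,-0.117]},{"translation":[1.6,-2,0],"delta_rot":[0,0,-0.117]},{"translation":[1.4,-1.7,0],"delta_rot":[0,0,-0.117]},{"translation":[0,0,0],"delta_rot":[0,0,-0.117]},{"translation":[0,0,0],"delta_rot":[0,0,-0.117]}]' |tr '\n' ' ';python3 -m creep '[{"translation":[0,0,0],"delta_rot":[0,0,0]},{"translation":[0,0,0],"delta_rot":[0,0,0]}]' |tr '\n' ' '; python3 -c "
from h import *
st();grab('wrist','w30');print(toolaxes().round(3).tolist())"
```

```text
time_s: 68.97 ee_pos: [533.4, 0.1, 343.4] ee_rot: [50.6, 89.9, 16.9] force: [0.5, 0.6, -0.4] gripper_width: 91.5 time_s: 69.38 ee_pos: [618.2, -100.9, 340.2] ee_rot: [-137.8, 89.8, 154.7] force: [1.1, 0.0, -0.2] gripper_width: 91.7 time_s: 69.8 ee_pos: [665.3, -158.2, 338.8] ee_rot: [-106.5, 89.7, 152.4] force: [-0.5, 0.6, 0.1] gripper_width: 91.1 time_s: 69.97 ee_pos: [664.9, -157.0, 340.5] ee_rot: [-117.3, 89.8, 142.2] force: [0.4, 0.5, 0.9] gripper_width: 90.9 t 69.97 pos [ 664.9 -157.   340.5] rot [-117.32   89.84  142.23] F [0.4 0.5 0.9] T [ 0.02 -0.06 -0.  ] w 90.9 q [-14.3  26.8  57.    0.1  96.4  -3.8]
[[-0.002, 0.983, -0.181], [0.002, -0.181, -0.983], [-1.0, -0.002, -0.001]]
```

View pics/w30.png

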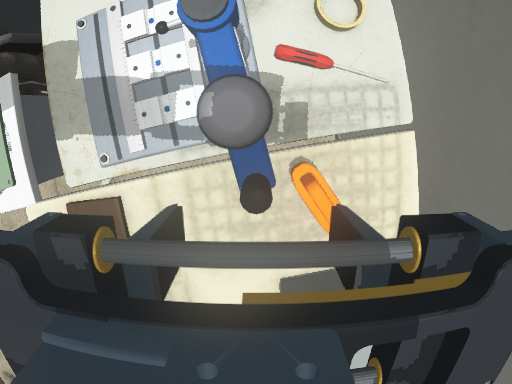

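```bash
python3 - <<'E'
from h import *
q=np.load("pics/w30.npz"); c={k:q[k] for k in("mtx","R","t")}
print(onplane("wrist",[(256,192)],295,c), tip(c))
E
python3 -m creep '[{"translation":[0,0,-3],"delta_rot":[0,0,0]},{"translation":[0,0,-3],"delta_rot":[0,0,0]},{"translation":[0,0,-2.3],"delta_rot":[0,0,0]},{"translation":[0,0,0],"delta_rot":[0,0,0]},{"translation":[0,0,0],"delta_rot":[0,0,0]}]' |tr '\n' ' ';python3 -m creep '[{"translation":[0,0,0],"delta_rot":[0,0,0]},{"translation":[0,0,0],"delta_rot":[0,0,0]},{"translation":[0,0,0],"delta_rot":[0,0,0]},{"translation":[0,0,0],"delta_rot":[0,0,0]},{"translation":[0,0,0],"delta_rot":[0,0,0]}]' -1 15 |tr '\n' ' ';python3 -m creep '[{"translation":[0,0,0],"delta_rot":[0,0,0]},{"translation":[0,0,0],"delta_rot":[0,0,0]},{"translation":[0,0,0],"delta_rot":[0,0,0]},{"translation":[0,0,0],"delta_rot":[0,0,0]},{"translation":[0,0,0],"delta_rot":[0,0,0]}]' -1 15 |tr '\n' ' '
```

```text
[[ 665.87187977 -147.376641    295.        ]] [ 664.66216072 -157.3040707   352.55708152]
time_s: 70.43 ee_pos: [664.9, -156.7, 257.9] ee_rot: [-115.3, 89.8, 144.1] force: [-0.7, -0.7, 1.0] gripper_width: 91.7 time_s: 70.85 ee_pos: [665.9, -157.3, 259.7] ee_rot: [123.8, 89.9, 23.2] force: [-0.6, -0.0, 0.6] gripper_width: 61.0 time_s: 71.27 ee_pos: [665.3, -157.0, 258.6] ee_rot: [-143.6, 89.9, 115.8] force: [-1.5, 0.6, 0.7] gripper_width: 27.2
```

```bash
python3 -m creep '[{"translation":[-1.8,0,0],"delta_rot":[0,0,-0.08]},{"translation":[-2.5,0.2,0],"delta_rot":[0,0,-0.12]},{"translation":[-2.5,0.5,0],"delta_rot":[0,0,-0.12]},{"translation":[-2.4,0.9,0],"delta_rot":[0,0,-0.12]},{"translation":[-2.3,1.1,0],"delta_rot":[0,0,-0.12]}]' |tr '\n' ' ';python3 -m creep '[{"translation":[-2.1,1.4,0],"delta_rot":[0,0,-0.12]},{"translation":[-1.9,1.7,0],"delta_rot":[0,0,-0.12]},{"translation":[-1.7,2.0,0],"delta_rot":[0,0,-0.12]},{"translation":[-1.4,2.1,0],"delta_rot":[0,0,-0.12]},{"translation":[-1.1,2.3,0],"delta_rot":[0,0,-0.12]}]' |tr '\n' ' ';python3 -m creep '[{"translation":[-0.8,2.4,0],"delta_rot":[0,0,-0.12]},{"translation":[-0.5,2.5,0],"delta_rot":[0,0,-0.12]},{"translation":[0,1.2,0],"delta_rot":[0,0,-0.06]},{"translation":[0,0,0],"delta_rot":[0,0,0]},{"translation":[0,0,0],"delta_rot":[0,0,0]}]' |tr '\n' ' '; python3 -c "
from h import *
st()"
```

```text
time_s: 71.68 ee_pos: [550.3, -131.9, 258.6] ee_rot: [92.5, 89.8, -40.7] force: [4.2, -1.7, -0.6] gripper_width: 26.7 time_s: 72.1 ee_pos: [466.0, -36.9, 258.6] ee_rot: [55.8, 89.7, -111.8] force: [-1.4, -4.2, -0.8] gripper_width: 26.9 time_s: 72.52 ee_pos: [451.4, 26.5, 258.5] ee_rot: [5.6, 89.6, -178.6] force: [-9.0, 0.3, 4.8] gripper_width: 27.3 t 72.52 pos [451.4  26.5 258.5] rot [   5.64   89.56 -178.56] F [-9.   0.3  4.8] T [-0.04  1.68 -0.14] w 27.3 q [ 1.9  5.4 98.3  0.  76.8 96.1]
```

```bash
for i in 1 2 3 4 5 6; do python3 -m creep '[{"translation":[0.07,0.3,0],"delta_rot":[0,0,0]},{"translation":[0,0,0],"delta_rot":[0,0,0]}]' |tr '\n' ' ';echo;done
```

```text
time_s: 72.68 ee_pos: [451.3, 28.5, 258.5] ee_rot: [11.9, 89.4, -172.4] force: [-11.3, -1.4, 5.2] gripper_width: 27.3 
time_s: 72.85 ee_pos: [451.4, 31.3, 258.5] ee_rot: [11.5, 89.4, -172.7] force: [-12.8, -1.6, 5.9] gripper_width: 27.3 
time_s: 73.02 ee_pos: [451.5, 34.4, 258.4] ee_rot: [9.9, 89.3, -174.4] force: [-13.7, -1.4, 7.6] gripper_width: 27.1 
time_s: 73.18 ee_pos: [451.7, 37.5, 258.4] ee_rot: [8.6, 89.2, -175.6] force: [-15.0, -1.8, 7.2] gripper_width: 27.3 
time_s: 73.35 ee_pos: [451.8, 37.8, 258.3] ee_rot: [29.9, 89.0, -154.4] force: [-16.6, -8.5, 8.3] gripper_width: 27.3 
time_s: 73.52 ee_pos: [451.7, 37.8, 258.1] ee_rot: [44.1, 88.7, -140.2] force: [-17.3, -16.0, 9.1] gripper_width: 27.3
```

```bash
python3 -m creep '[{"translation":[-0.4,-0.1,0],"delta_rot":[0,0,0]},{"translation":[-0.3,-0.1,0],"delta_rot":[0,0,0]},{"translation":[0,0,0],"delta_rot":[0,0,0]}]' |tr '\n' ' ';python3 -m creep '[{"translation":[0,0,0],"delta_rot":[0,0,0]},{"translation":[0,0,0],"delta_rot":[0,0,0]},{"translation":[0,0,0],"delta_rot":[0,0,0]},{"translation":[0,0,0],"delta_rot":[0,0,0]},{"translation":[0,0,0],"delta_rot":[0,0,0]}]' 0.3|tr '\n' ' ';python3 -m creep '[{"translation":[0,0,0],"delta_rot":[0,0,0]},{"translation":[0,0,2],"delta_rot":[0,0,0]},{"translation":[0,0,3],"delta_rot":[0,0,0]},{"translation":[0,0,4],"delta_rot":[0,0,0]},{"translation":[0,0,0],"delta_rot":[0,0,0]}]'|tr '\n' ' '; python3 -m creep '[{"translation":[-2,-3.5,0],"delta_rot":[0,0,0]},{"translation":[-2,-3.5,0],"delta_rot":[0,0,0]},{"translation":[-2,-3.5,0],"delta_rot":[0,0,0]},{"translation":[0,0,0],"delta_rot":[0,0,0]}]'|tr '\n' ' ';  python3 -c "
from h import *
st();grab('wrist','w31');grab('side','s31');grab('top','t31')
a=cv2.resize(cv2.imread('pics/s31.png')[150:290,170:370],None,fx=4,fy=4,interpolation=cv2.INTER_CUBIC); cv2.imwrite('pics/s31c.png',a)"
```

```text
time_s: 73.77 ee_pos: [451.8, 37.9, 258.3] ee_rot: [92.7, 89.5, -91.6] force: [-0.6, -10.1, -1.9] gripper_width: 27.4 time_s: 74.18 ee_pos: [453.0, 42.1, 258.9] ee_rot: [-161.5, 89.9, 14.3] force: [-0.8, -0.4, -0.8] gripper_width: 57.4 time_s: 74.6 ee_pos: [456.0, 42.2, 355.9] ee_rot: [-171.5, 89.1, 4.3] force: [0.7, -0.5, 0.2] gripper_width: 58.9 time_s: 74.93 ee_pos: [389.9, -67.6, 349.3] ee_rot: [106.7, 89.8, -77.9] force: [0.3, 1.0, 1.2] gripper_width: 59.1 t 74.93 pos [389.9 -67.6 349.3] rot [106.73  89.79 -77.91] F [0.3 1.  1.2] T [ 0.04 -0.02  0.02] w 59.1 q [-11.3  -2.1  93.3  -0.2  88.7  83.3]
```

View pics/w31.png

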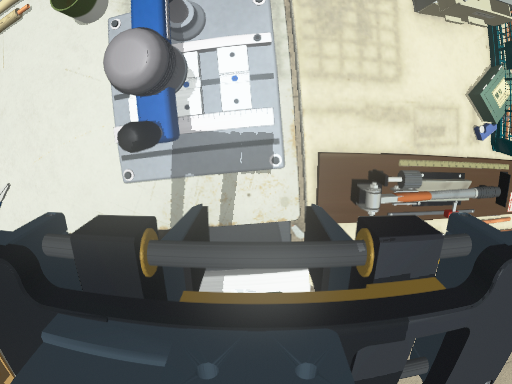

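View pics/s31c.png

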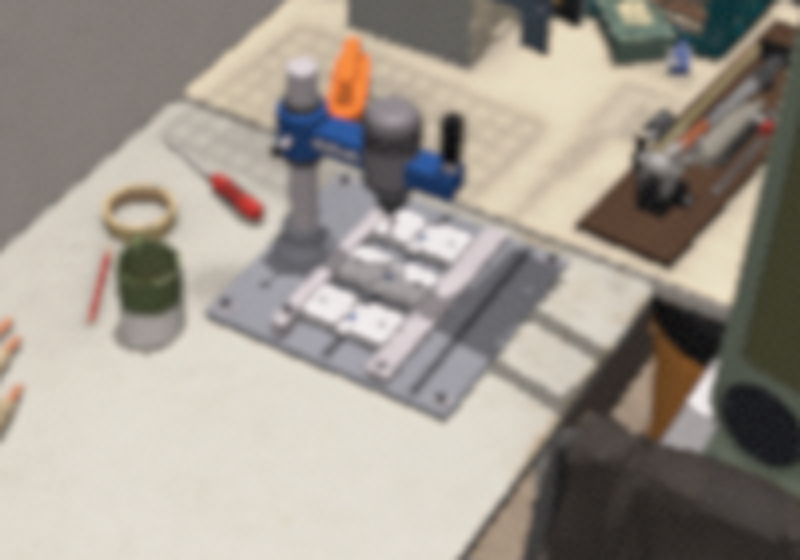

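```bash
python3 - <<'E'
from h import *
q=np.load("pics/w31.npz"); c={k:q[k] for k in("mtx","R","t")}
a=cv2.imread("pics/w31.png")[60:190,90:300]; cv2.imwrite("pics/w31c.png",cv2.resize(a,None,fx=3.8,fy=3.8,interpolation=cv2.INTER_CUBIC))
print("handle top", onplane("wrist",[(133,137)],295,c), onplane("side",[(170+453/4,150+120/4)],295))
print("expected px q=0:",proj("wrist",[454,38,295],c), "q=.06",proj("wrist",[454,38-11.7,295],c))
E
```

```text
handle top [[453.29243922  31.44623608 295.        ]] [[449.86829491  45.91243847 295.        ]]
expected px q=0: [[126.10561392 137.18215457]] q=.06 [[138.33404373 135.38869308]]
```

View pics/w31c.png

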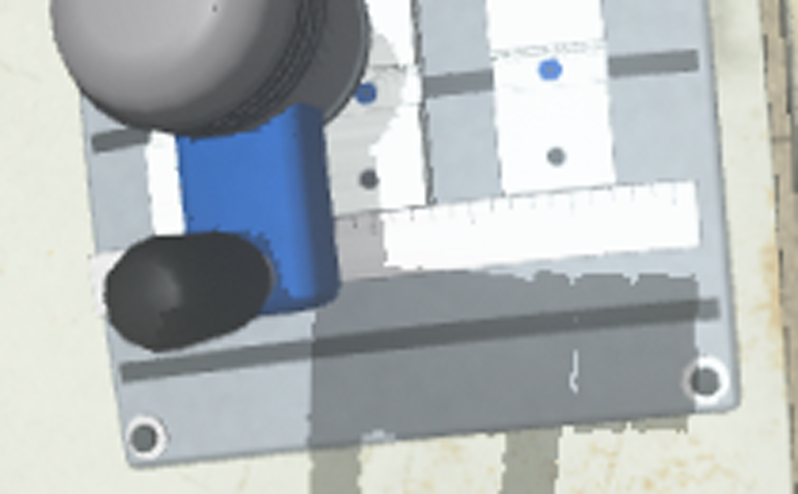

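```bash
python3 -m creep '[{"translation":[0,0,0],"delta_rot":[0,0,0]},{"translation":[0,0,0],"delta_rot":[0,0,0]},{"translation":[0,0,0],"delta_rot":[0,0,0]}]' >/dev/null; python3 - <<'E'
from h import *
st();p,d,c=grab('wrist','w32')
m=((p.max(2)<75)).astype(np.uint8); m[:, 200:]=0; m[170:]=0; m[:100]=0
n,l,s,ce=cv2.connectedComponentsWithStats(m); i=1+np.argmax(s[1:,4]); print(s[i])
ys,xs=np.where(l==i)
o,r=ray(c,np.c_[xs,ys],True); zc=(r@c["R"].T)[:,2]; dd=d[ys,xs]; P=o+r*(dd/zc)[:,None]
ok=(dd>0)&(P[:,2]>225)&(P[:,2]<305); P=P[ok]
top=P[P[:,2]>290]; print(len(P),"top ctr",top.mean(0).round(1),top.min(0).round(1),top.max(0).round(1))
# circle fit of side points
sd=P[(P[:,2]>240)&(P[:,2]<285)]; A=np.c_[2*sd[:,:2],np.ones(len(sd))]; x=np.linalg.lstsq(A,(sd[:,:2]**2).sum(1),rcond=None)[0]; print("circle",x[:2],np.sqrt(x[2]+x[0]**2+x[1]**2),len(sd))
E
```

```text
t 75.33 pos [393.3 -62.2 348.6] rot [-155.19   89.95   20.68] F [-0.7 -0.7  0.3] T [ 0.   -0.02  0.  ] w 58.9 q [-10.7  -1.8  93.2   0.   88.6  83.5]
[124 123  43  31 793]
787 top ctr [451.9  34.  293.1] [441.5  26.  290. ] [465.2  47.9 296.2]
circle [453.32477051  37.21195646] 13.285410160326252 388
```

```bash
python3 -c "
from h import *
env.job_done(); st()"
```

```text
the job is handed in; nothing more can be done
the job is handed in; nothing more can be done
```

I carried out every step and handed the job in at about 75 s of the 210 s allowed; no verdict came back. I swung the drill arm clear and put all three saddles in one row. The two that lay groove down were turned over by standing them on end and laying them back. I then pushed the straightedge up along the row with the open fingers and swung the drill arm back to its stop.

**Last checks:**
- **Saddles:** from the wrist camera all three are groove up. Their centres are about 40 mm from the stand origin to within about 1 mm, at y about -80, +4 and +86 mm, with the far ends within about 2 mm of the fence edge as measured.
- **Straightedge:** its edge lies within about 2 mm of the three near ends, and I pushed it home with about 15 N.
- **Drill arm:** I felt the stop when pushing. Afterwards a circle fit to the handle put it within about 1 mm of its stop position (about 0.01 rad). Cruder readings of the handle top differed from that by 4 to 8 mm either way (up to about 0.04 rad), still inside the limit.
- **Mug, tin and brush:** I never went near them. In the last pictures they appear in place, but I did not measure them again.

**Disagreements along the way:**
- **Fingertip position:** touch and camera showed the fingertips about 12 mm behind the reported TCP, not 14 mm ahead of it. My first grasp therefore closed above the saddle; I corrected for this from then on.
- **First saddle:** it stuck on the bed on its first push. It slid towards the fence once I lifted it slightly, and the straightedge push finished the job.

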